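# Unload port plates from the draining rack and bring the kit tray to the vice

### The job

Take the flat lifter from the rubber mat, slide its blade under each port plate on the draining rack in turn, and lay every plate flat on one of the three rail pairs of the kit tray; the plates have fine-ground faces, so let only the lifter touch them, and never tip or drop one. Once all the plates are in, slide the tray flat along the bench, without lifting it, until its end sits square against the side of the vice's base plate. Lay the lifter back flat in the middle of the mat, and leave the oil bottle, hammer and grease tin where they are.

Things in the scene. Friction and masses are not known exactly. Their poses are not given: they have to be found in the camera images.
- lifter: trowel-like flat lifter: steel blade 195 x 40 x 3 mm, black bar handle above its rear part on two posts (at x = -32, +32 mm). Origin: blade's underside, straight below the handle's middle; x points to the bare front end, z up; the blade spans x = -50 to +145 mm. 0.25 kg, centre of mass at x = 40 mm; nose-heavy when a plate is carried at x = 100 mm: grip with 80 N or more. Starts flat on the mat
- lifter_grip (a point): middle of the lifter's handle, 45 mm above the blade's underside: a bar along x, 84 mm long, 18 mm wide along y (the grasp width), 26 mm high (32 to 58 mm above the blade's underside)
- lifter_mid (a point): middle of the blade's underside, at x = 47.5 mm of the lifter
- plate1: ground steel port plate: disc 84 mm across, 6 mm thick, with a dark middle and two kidney-shaped ports, 0.2 kg. All plates are alike. Origin: centre of the underside, z up. Starts lying across a pair of bars of the draining rack. Two or three plates are present
- plate2: as plate1
- plate3: as plate1
- rack: draining rack, fixed: steel drip pan 150 (x) x 330 mm, floor 4 mm, rim 10 mm high, with three pairs of flat bars on edge along its x axis, which points away from the robot. Origin: centre of the underside. Lane middles at y = -100, 0, +100 mm. The plates lie on the bar tops; between the bars it is free below the plates, and open to the front (-x) above the rim
- rack_lane (a point): middle of the middle lane at the height of the bar tops, 34 mm above the bench. The two bars of a lane are 7 mm wide, 56 mm apart inside, from x = -62 to +62 mm of the rack
- tray: kit tray, loose on the bench: grey, 132 (x) x 320 mm (y), floor 4 mm, 34 mm high walls at both ends (y = -160, +160 mm) and at the far side (x = 62 to 66 mm), open at the front (-x). Origin: centre of the underside; x points away from the robot. Three pairs of white rails along x, lane middles at y = -100, 0, +100 mm. 0.55 kg empty; slides under a few newtons
- tray_lane (a point): middle of the tray's middle lane at the height of the rail tops, 26 mm above the tray's underside. The two rails of a lane are 7 mm wide, 56 mm apart inside, x = -62 to +62 mm, with 4 mm high turned-up ends at x = -62 to -56 mm that keep plates in. A plate belongs with its centre within about 10 mm of x = 3 mm
- tray_end (a point): foot of the middle of the tray's end wall that faces the vice (x = 0, y = -160 mm of the tray)
- mat: black rubber mat fixed to the bench, 260 mm (x) x 120 mm (y), 3 mm thick; origin at the centre of its underside
- vice: red bench vice bolted to the bench with a pump housing clamped in it, 240 mm high. Origin: centre of the underside of its base plate, 180 mm (x) x 150 mm (y) and is 18 mm thick; a screw with an upright bar sticks out to x = -150 mm; the base plate's side that faces the tray is the face y = +75 mm
- oil_bottle: blue bottle 60 mm across, 150 mm high, to be left alone; origin at the centre of its underside
- hammer: hammer lying on the bench beyond the tray, to be left alone; origin about the middle of its length
- grease_tin: steel tin 66 mm across, 60 mm high, beyond the tray, to be left alone; origin at the centre of its underside
There are look-alikes about, which are no part of the job. Leave any brown look-alike of the plate2 alone. What is shaped like the plate3 but pink is not meant.

How it is judged (in metres and radians):
On the way, in this order (a step that is already met when the one before it is completed fails the run):
1. all the plates lie flat on the rails of the tray, off the lifter (z of plate1 in the frame of tray between 0.021 and 0.031 m and x of plate1 in the frame of tray between -0.02 and 0.024 m and y of plate1 in the frame of tray between -0.125 and 0.125 m and angle between each of plate1, plate2, plate3's own z axis and vertical below 0.09 rad and contact force between each of plate1, plate2, plate3 and lifter below 0.05 N and z of plate2 in the frame of tray between 0.021 and 0.031 m and x of plate2 in the frame of tray between -0.02 and 0.024 m and y of plate2 in the frame of tray between -0.125 and 0.125 m and z of plate3 in the frame of tray between 0.021 and 0.031 m and x of plate3 in the frame of tray between -0.02 and 0.024 m and y of plate3 in the frame of tray between -0.125 and 0.125 m), for 0.3 s.
2. the loaded tray stands square against the vice's base plate (y of tray_end in the frame of vice between 0.068 and 0.083 m and x of tray_end in the frame of vice between -0.06 and 0.06 m and angle between the x axis of tray and the x axis of vice, either way round below 0.09 rad and linear speed of tray below 0.02 m/s), for 0.2 s.
At the end, for the whole second after the job is handed in: every plate lies flat and still on the tray rails; the tray end is against the vice base (gap under 8 mm, square within 0.09 rad, middles within 60 mm along the face); the lifter lies flat and released on the mat, its middle within 50 mm lengthwise and 45 mm crosswise of the mat centre (all of step 1 and all of step 2 and linear speed of each of plate1, plate2, plate3, lifter below 0.02 m/s and x of lifter_mid in the frame of mat between -0.05 and 0.05 m and y of lifter_mid in the frame of mat between -0.045 and 0.045 m and height (world z) of lifter below 0.012 m and angle between lifter's own z axis and vertical below 0.08 rad); the robot touches nothing.
It fails at once if the robot itself touches a plate (contact force between any of the arm, the fingers and plate1 above 0.5 N or contact force between any of the arm, the fingers and plate2 above 0.5 N or contact force between any of the arm, the fingers and plate3 above 0.5 N).
It fails at once if a plate is tipped or dropped (angle between any of plate1, plate2, plate3's own z axis and vertical above 0.45 rad or height (world z) of any of plate1, plate2, plate3 below 0.014 m).
It fails at once if the tray is lifted off the bench or tipped (height (world z) of tray above 0.02 m or angle between tray's own z axis and vertical above 0.2 rad).
It fails at once if a bystander is disturbed (distance of any of oil_bottle, hammer, grease_tin from where it was at the start of the episode above 0.05 m).
Of plate1, plate2, plate3 only 2 to 3 are there at a start; the rules pass over those that are not, and their reading is None.
At some moment in a run one of tray, lifter may be knocked a few centimetres aside while the robot is not near it.
It also fails if it takes over 210 s, if anything falls off the work surface, if the arm or the gripper's body presses on something with over 40 N, if the wrist force passes 120 N, or if a joint passes its speed limit or range.

### The arm

A 6-joint arm with a two-finger parallel gripper is mounted at the origin on the work surface. World frame = base frame: x ahead of the robot, y to its left, z up, the work surface at z = 0. Lengths are in mm, angles in rad, forces in N, time in s.
With the tool pointing down it reaches from about 250 to 775 mm from the base axis. Payload 4 kg.
Tool frame: the origin (TCP) lies midway between the tips of the shut fingers; the grasp point (between the pads) lies 19 mm behind it; y points along the fingers, z is the direction in which the jaws open and shut, and the axes are right-handed (so a half turn about y gives the same grasp; the last joint's range is limited). The gripper opens to 85 mm and grips with 20 to 120 N. Pads are 22 mm wide; open, the fingers measure 114 mm over their backs; the gripper's body (76 mm by 85 mm) begins 54 mm behind the grasp point. The pads swing forward as they close: fully open they stand 13 mm farther back than shut.
Start: joints at [1.197, 0.087, 1.371, -0, 1.684, -0.103], TCP at [147.135, 529.971, 231.341] pointing down, gripper open.
Joint ranges: [-3.1, 3.1], [-0.76, 2.03], [0.27, 2.55], [-1.08, 4.22], [0.17, 2.65], [-2.57, 2.57]. Speed limits (rad/s): [2.79, 2.79, 3.14, 3.14, 3.14, 3.14].

### API

Orientations are given as [roll, pitch, yaw] about the fixed x, y, z axes, in that order (R = Rz(yaw) Ry(pitch) Rx(roll)).
In Python, from cell import * gives the robot as it stands.
- The arm moves only by the tool send_rows, never from a script. Its argument "deltas" is a list of rows, each an object with "linear": the shift along the tool's x, y, z in units of 0.2 m (1.0 is 0.2 m), a list of three; "yaw": the turn about the tool's y in units of pi rad (1.0 is pi rad). In form: [{"linear": [tx, ty, tz], "yaw": yaw}, ...]. A call has 1 to 5 rows; each row is the pose to reach, as a shift and turn from the pose measured when the call began, along the tool's axes at that moment, turning the shorter way round; what a row does not reach only later rows make up. A row lasts 1/12 s, in which the tool goes at most 41.7 mm and 7.16 degrees, less where a joint would pass 70% of its speed; a pose out of reach is approached as far as the arm can. A call with a number of a shift or a turn outside -1 to 1 is refused whole. A call with a gripper value outside its range is refused whole. "jaw" is the closure, from -1 (fully open) to 1 (shut), set as the call begins (left out, the last holds). The fingers move at their own pace and stop on an object; "squeeze" is the grip in N (left out, the last holds). Time passes only in rows, so rows that repeat a pose let the fingers close. It gives the time, the measured TCP pose, the force and the opening at its end, in the units of the state.
- read_state(): the state, without advancing time (a new reading comes with each control period).
- get_image(name): name is "side" or "top"; returns the picture (420x560x3 uint8, red, green, blue); there is no depth.
- calibration(name): a dict with "fx", "fy", "cx", "cy" (pixels), "rvec" (rotation vector, rad) and "tvec" (3), from world to camera coordinates, as OpenCV has them. Camera axes: x right, y down, z forward; pixel columns grow to the right and rows downward; lengths in mm; the calibration is good to about 2 mm. A picture is of the moment at which its call begins. calibration takes no time and is no camera call.
- job_done(): hands the job in, once; it reports no verdict.
Trained networks look in the newest picture that a camera, given by its name, has taken for a name from the list of things; names that differ only in an ending like _2 or _b are one class to them, and where a whole thing is asked for, a point or a joint stands for the part that bears it (a point fixed in the world has none). Each returns a list of dicts, best first, with "score" (0 to 1); they miss things now and then, are a little off and sometimes report something else, mostly with a low value. They report only what shows in the picture. A call takes as long as a camera call. They do not tell look-alikes from the thing itself.
- recognise(target, camera): "point" ([column, row] in pixels, amid what is visible of it).
- silhouettes(target, camera): "region" (420x560 bool, what is visible of it) and "point" ([column, row] in pixels, amid what is visible of it).
- place_of(target, camera): "point" ([column, row] in pixels: a listed point, or the origin of a listed thing).
The state is a dict: "clock": time; "joint_positions": joint angles; "joint_velocities": joint speeds; "effort": joint torques, N m; "tool_pos": TCP position; "orientation": TCP orientation; "contact_force": force on the tool from outside, world axes, zero at the start; "torque": the same for the moment, N m; "finger_gap": finger opening in mm.
Only numpy, scipy, OpenCV 4.12 (cv2) and the standard library are available. Lean on these libraries where they do the work, as an engineer would, in place of code of your own. Each camera call takes 0.05 s, during which the arm holds its last target.

## Working session

There is one attempt and no reset: what is moved stays moved. The work goes in short steps, Python scripts to look and compute and a tool call to move; the robot and the scene stay as the last step left them, time stands still between calls to the robot, and variables do not carry over. Pictures are saved under pics/ and viewed, and the job is handed in when it is done.

Besides the shell and the picture viewer there is one more tool, called after "Emit:" in YAML: its name, and indented under it one key for each argument. send_rows: Moves the arm, as the interface text tells. Shifts and turns lie within -1 to 1; 1 stands for 0.2 m of shift or pi rad of turn. Its arguments: {"type":"object","properties":{"deltas":{"type":"array","items":{"type":"object","properties":{"linear":{"type":"array","items":{"type":"number","minimum":-1,"maximum":1}},"yaw":{"type":"number","minimum":-1,"maximum":1}}}},"jaw":{"type":"number"},"squeeze":{"type":"number"}},"required":["deltas"]}

```bash
ls; mkdir -p pics; python3 - <<'E'
from cell import *
import cv2
s=read_state()
print(s)
for n in("side","top"):
    im=get_image(n); cv2.imwrite(f"pics/{n}0.png",im[:,:,::-1]); print(n,calibration(n))
E
```

```text
pics
{'clock': 0.0, 'joint_positions': array([ 1.19690699e+00,  8.79699303e-02,  1.37225841e+00, -2.74660002e-05,
        1.68362742e+00, -1.03056798e-01]), 'joint_velocities': array([ 7.67342340e-04,  8.91923043e-04,  3.71204693e-04,  2.69044375e-03,
       -3.36049925e-04, -6.77597250e-05]), 'effort': array([-1.00010227e-03, -3.51844132e+01, -3.13270640e+01, -2.04260787e-04,
        1.08240161e-02,  6.44012033e-06]), 'tool_pos': array([146.94785963, 529.48077569, 230.12887587]), 'orientation': array([-1.57305024e+00,  2.05662950e-04, -2.70835830e-01]), 'contact_force': array([ 0.52781848,  0.58694021, -0.6426014 ]), 'torque': array([-0.00622365, -0.0234546 ,  0.05741444]), 'finger_gap': 85.54614790694744}
side {'fx': 450.6989719721094, 'fy': 450.6989719721094, 'cx': 284.4015178691019, 'cy': 209.44034124340376, 'rvec': array([ 0.42480117, -2.77724195,  1.08378518]), 'tvec': array([ 589.11925352,  114.74987895, 1529.85866712])}
top {'fx': 497.08756496506436, 'fy': 497.08756496506436, 'cx': 273.68955379849234, 'cy': 201.36729172212972, 'rvec': array([ 2.18600268, -2.12709888,  0.14919285]), 'tvec': array([  52.4763845 ,  599.33136187, 1574.56245054])}
```

View pics/top0.png

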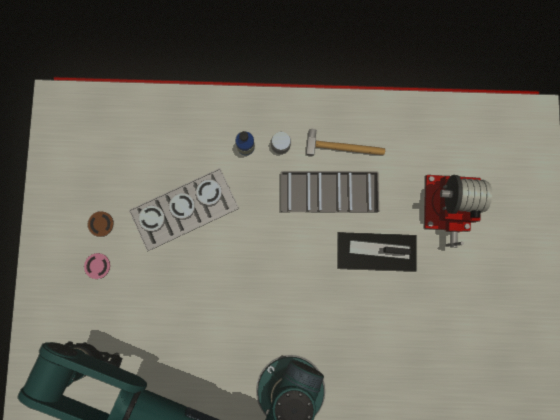

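View pics/side0.png

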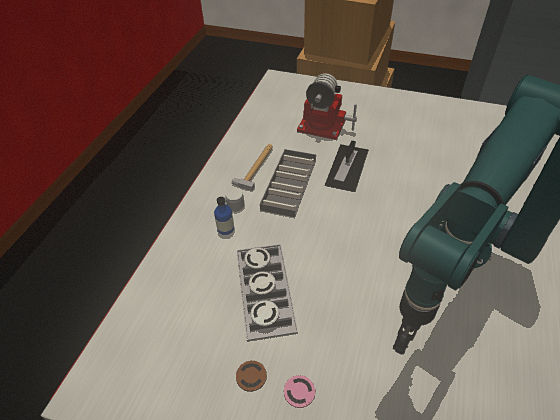

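```bash
cat > h.py <<'E'
from cell import *
import numpy as np, cv2
from scipy.optimize import minimize
CAM={n:calibration(n) for n in("side","top")}
def P(n,X):
    c=CAM[n];K=np.array([[c['fx'],0,c['cx']],[0,c['fy'],c['cy']],[0,0,1.]])
    return cv2.projectPoints(np.asarray(X,float).reshape(-1,1,3),c['rvec'],c['tvec'],K,None)[0].reshape(-1,2)
def ray(n,p,z):
    c=CAM[n];R=cv2.Rodrigues(c['rvec'])[0];C=-R.T@c['tvec']
    d=R.T@np.array([(p[0]-c['cx'])/c['fx'],(p[1]-c['cy'])/c['fy'],1.]);t=(z-C[2])/d[2];return (C+t*d)[:2]
def tri(p):  # dict name->pix
    A=[];b=[]
    for n,q in p.items():
        c=CAM[n];R=cv2.Rodrigues(c['rvec'])[0]
        u=np.array([(q[0]-c['cx'])/c['fx'],(q[1]-c['cy'])/c['fy']])
        for i in(0,1):
            r=R[i]-u[i]*R[2];A.append(r);b.append(u[i]*c['tvec'][2]-c['tvec'][i])
    return np.linalg.lstsq(np.array(A),np.array(b),rcond=None)[0]
def place(pts,x,y,a,z=0):
    c,s=np.cos(a),np.sin(a);p=np.asarray(pts,float)
    return np.c_[p[:,0]*c-p[:,1]*s+x,p[:,0]*s+p[:,1]*c+y,p[:,2]+z]
def box(x0,x1,y0,y1,z0,z1): return np.array([[x,y,z] for x in(x0,x1) for y in(y0,y1) for z in(z0,z1)])
RACK=[box(-75,75,-165,165,0,10)]+[box(-62,62,y+s*31.5-3.5,y+s*31.5+3.5,4,34) for y in(-100,0,100) for s in(-1,1)]
TRAY=[box(-66,66,-160,160,0,4),box(-66,66,-160,-156,0,34),box(-66,66,156,160,0,34),box(62,66,-160,160,0,34)]
MAT=[box(-130,130,-60,60,0,3)]
BLADE=[box(-50,145,-20,20,0,3),box(-42,42,-9,9,32,58),box(-35,-29,-5,5,0,40),box(29,35,-5,5,0,40)]
VBASE=[box(-90,90,-75,75,0,18)]
def mask(n,parts,pose,z=0,S=4):
    m=np.zeros((420*S,560*S),np.uint8)
    for b in parts:
        h=cv2.convexHull(P(n,place(b,*pose,z)).astype(np.float32))
        cv2.fillConvexPoly(m,np.round(h*S+S/2).astype(np.int32),1)
    return cv2.resize(m.astype(np.float32),(560,420),interpolation=cv2.INTER_AREA)
def fit(regs,parts,x0,z=0):
    def f(v):
        e=0
        for n,r in regs.items():
            m=mask(n,parts,(v[0],v[1],v[2]/100),z); e+=np.abs(m-r).sum()/r.sum()
        return e
    r=minimize(f,[x0[0],x0[1],x0[2]*100],method='Nelder-Mead',options=dict(initial_simplex=np.array([x0[0],x0[1],x0[2]*100])+np.array([[0,0,0],[15,0,0],[0,15,0],[0,0,15]]),xatol=.1,fatol=1e-4,maxiter=200))
    return [round(float(r.x[0]),1),round(float(r.x[1]),1),round(float(r.x[2]/100),4)],round(float(r.fun),3)
E
python3 - <<'E'
from h import *
import pickle
im={n:get_image(n) for n in CAM}
D={}
for t in ['lifter','plate1','rack','tray','mat','vice','lifter_grip','lifter_mid','rack_lane','tray_lane','tray_end','oil_bottle','grease_tin','hammer']:
    for n in CAM:
        D[t,n]=place_of(t,n)
        print(t,n,[(round(d['score'],2),np.round(d['point'],1).tolist()) for d in D[t,n]][:6])
for t in ['lifter','plate1','rack','tray','mat']:
    for n in CAM:
        D['s',t,n]=silhouettes(t,n); print(t,n,[(round(d['score'],2),int(d['region'].sum())) for d in D['s',t,n]][:6])
D['im']=im;pickle.dump(D,open('d0.pkl','wb'));print(read_state()['clock'])
E
```

```text
lifter side [(0.82, [345.6, 157.8]), (0.61, [346.4, 166.9])]
lifter top [(0.8, [392.6, 248.8]), (0.18, [396.4, 247.6])]
plate1 side [(0.74, [251.7, 375.6]), (0.66, [300.3, 392.7]), (0.63, [262.6, 286.7]), (0.63, [264.2, 316.7])]
plate1 top [(0.93, [99.7, 262.3]), (0.91, [98.0, 220.5]), (0.83, [149.2, 218.8]), (0.77, [177.4, 205.0]), (0.56, [206.8, 196.2])]
rack side [(0.61, [266.9, 287.7])]
rack top [(0.57, [184.9, 205.9])]
tray side [(0.59, [288.7, 181.6]), (0.34, [263.8, 284.9]), (0.25, [256.7, 164.5])]
tray top [(0.91, [327.0, 188.9])]
mat side [(0.75, [348.6, 166.0]), (0.73, [351.9, 148.2]), (0.21, [261.6, 283.9])]
mat top [(0.96, [374.6, 248.9])]
vice side [(0.59, [319.7, 126.3]), (0.21, [266.9, 289.6])]
vice top [(0.61, [445.6, 203.9])]
lifter_grip side [(0.81, [350.8, 149.2]), (0.2, [346.4, 165.5])]
lifter_grip top [(0.61, [396.9, 247.1])]
lifter_mid side [(0.84, [345.8, 166.1])]
lifter_mid top [(0.77, [380.4, 250.6])]
rack_lane side [(0.72, [264.0, 285.4]), (0.62, [261.7, 284.1])]
rack_lane top [(0.69, [182.9, 205.9])]
tray_lane side [(0.6, [286.4, 181.1])]
tray_lane top [(0.85, [331.4, 190.2])]
tray_end side [(0.71, [299.7, 156.9])]
tray_end top [(0.72, [244.5, 148.2]), (0.56, [374.6, 192.6])]
oil_bottle side [(0.73, [223.2, 230.1])]
oil_bottle top [(0.93, [243.2, 148.7])]
grease_tin side [(0.91, [237.4, 203.0])]
grease_tin top [(0.77, [279.0, 143.9])]
hammer side [(0.72, [256.2, 167.4])]
hammer top [(0.87, [347.5, 147.3])]
lifter side [(0.72, 350)]
lifter top [(0.61, 771)]
plate1 side [(0.89, 733), (0.83, 805), (0.63, 565), (0.6, 422)]
plate1 top [(0.92, 523), (0.89, 560), (0.67, 524), (0.59, 541)]
rack side [(0.69, 2794)]
rack top [(0.75, 3027)]
tray side [(0.64, 2358)]
tray top [(0.6, 4015)]
mat side [(0.95, 987)]
mat top [(0.93, 2204)]
2.1
```

```bash
cat > ov.py <<'E'
from h import *
def overlay(im,n,items,roi,fn,sc):
    x0,y0,x1,y1=roi
    big=cv2.resize(im[y0:y1,x0:x1,::-1],None,fx=sc,fy=sc,interpolation=cv2.INTER_CUBIC).copy()
    for parts,pose,z,col in items:
        for b in parts:
            h=cv2.convexHull(P(n,place(b,*pose,z)).astype(np.float32)).reshape(-1,2)
            q=np.round((h-[x0,y0]+.5)*sc).astype(np.int32)
            cv2.polylines(big,[q],True,col,1,cv2.LINE_AA)
    cv2.imwrite(fn,big)
E
python3 - <<'E'
from ov import *
import pickle
D=pickle.load(open('d0.pkl','rb'))
print('tin',ray('top',(281,143),30))
R=ray('top',(184.9,205.9),5);print('rack',R)
F={}
for t,parts,g in [('rack',RACK,(*ray('top',(184.9,205.9),0),.46)),('tray',TRAY,(*ray('top',(329,190),0),0)),('mat',MAT,(*ray('top',(377,252),0),1.57)),('lifter',BLADE,(*ray('top',(393,250),3),1.57))]:
    for cams in (['top'],['top','side']):
        regs={}
        for n in cams:
            r=D['s',t,n][0]['region'].copy().astype(float)
            regs[n]=r
        print(t,cams,fit(regs,parts,g,3 if t=='lifter' else 0))
    F[t]=fit({n:D['s',t,n][0]['region'].astype(float) for n in ['top']},parts,g,3 if t=='lifter' else 0)[0]
its=[(RACK,F['rack'],0,(0,255,0)),(TRAY,F['tray'],0,(0,255,255)),(MAT,F['mat'],0,(255,0,255)),(BLADE,F['lifter'],3,(0,0,255))]
overlay(D['im']['top'],'top',its,(80,130,430,290),'pics/o1.png',2)
overlay(D['im']['top'],'top',its,(120,160,250,255),'pics/o2.png',6)
overlay(D['im']['top'],'top',its,(270,160,430,280),'pics/o3.png',5)
overlay(D['im']['side'],'side',its,(220,120,380,350),'pics/o4.png',2.6)
E
```

```text
tin [794.73772376  49.76035172]
rack [578.88236008 361.70753244]
rack ['top'] ([569.9, 366.4, 0.4774], 0.549)
rack ['top', 'side'] ([568.4, 366.2, 0.4793], 1.165)
tray ['top'] ([640.2, -112.9, 0.0243], 0.014)
tray ['top', 'side'] ([638.6, -112.1, 0.0288], 0.073)
mat ['top'] ([446.4, -273.1, 1.5671], 0.363)
mat ['top', 'side'] ([445.2, -273.9, 1.5696], 0.778)
lifter ['top'] ([450.0, -328.8, 1.4937], 0.073)
lifter ['top', 'side'] ([449.0, -328.4, 1.5066], 0.259)
```

View pics/o2.png

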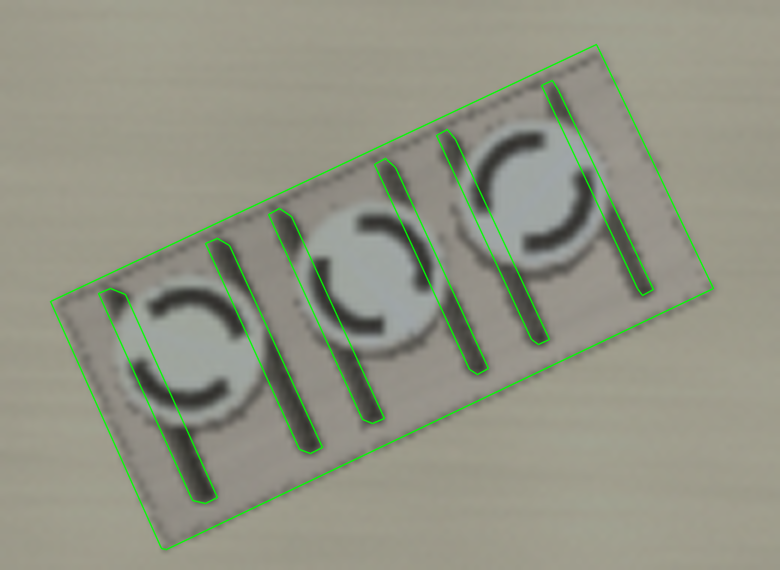

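View pics/o3.png

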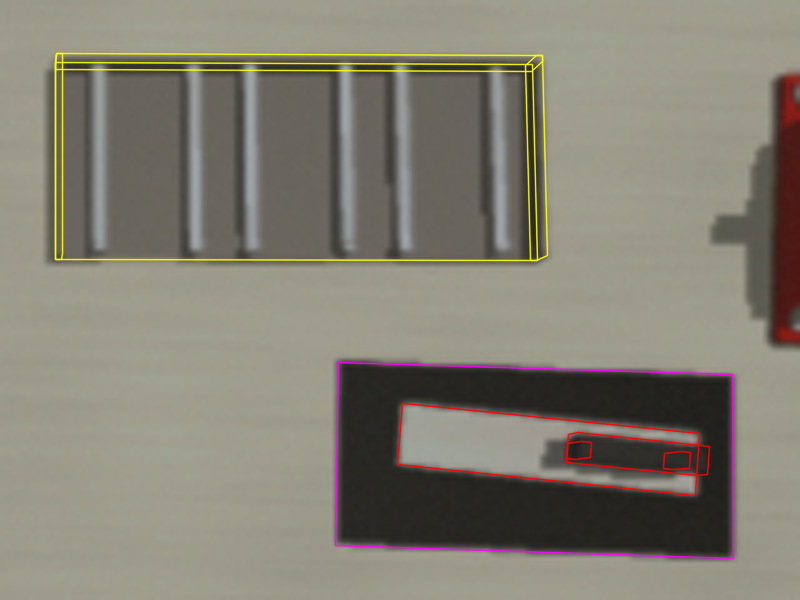

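View pics/o4.png

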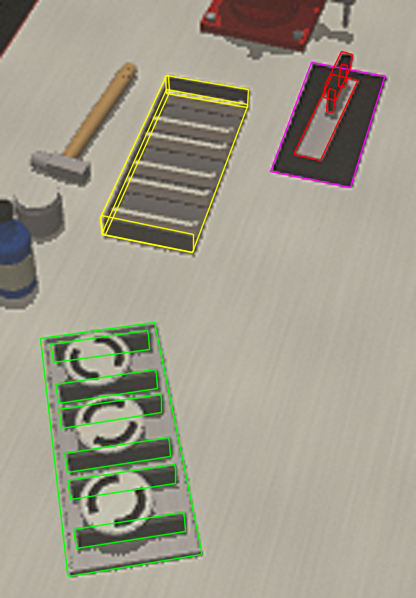

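```bash
python3 - <<'E'
from h import *
r=np.array([569.5,366.3]);a=.478
c,s=np.cos(a),np.sin(a);M=np.array([[c,s],[-s,c]])
for p in[(151.2,218.2),(181.3,206.2),(208.0,192.2)]:
    w=ray('top',p,40);print(p,w.round(1),(M@(w-r)).round(1))
for y in(-100,0,100):print(y,(r+M.T@[0,y]).round(1),(r+M.T@[-160,y]).round(1))
E
```

```text
(151.2, 218.2) [531.8 462. ] [ 10.6 102.3]
(181.3, 206.2) [573.5 367.2] [ 3.9 -1. ]
(208.0, 192.2) [621.6 283. ] [  8. -98.]
-100 [615.5 277.5] [473.4 203.9]
0 [569.5 366.3] [427.4 292.7]
100 [523.5 455.1] [381.4 381.5]
```

```bash
cat > plan.py <<'E'
import numpy as np
from cell import read_state
def cur():
    s=read_state();p=np.array(s['tool_pos']);return p,s['orientation'][2],s
def w(a): return (a+np.pi)%(2*np.pi)-np.pi
def plan(wps,p=None,a=None):
    """wps: list of (x,y,z,yaw) TCP; prints tool-frame unit deltas for the successive calls"""
    if p is None:
        p,a,s=cur();print('t',round(s['clock'],2),'pos',p.round(1),'rpy',np.round(s['orientation'],4),'gap',round(s['finger_gap'],1),'F',np.round(s['contact_force'],1))
    for x in wps:
        q=np.array(x[:3],float);d=q-p;c,sn=np.cos(a),np.sin(a)
        lin=np.array([c*d[0]+sn*d[1],-d[2],-sn*d[0]+c*d[1]])/200
        y=-w(x[3]-a)/np.pi
        print(lin.round(4).tolist(),'yaw',round(y,4),'| dist %.0f turn %.1fdeg'%(np.linalg.norm(d),np.degrees(y*np.pi)))
        # apply rounded (3 dec) move
        p,a=q,x[3]
E
python3 - <<'E'
from plan import *
plan([(205,360,225,-.55),(265,185,225,-.85),(325,10,225,-1.15),(390,-160,225,-1.45),(450,-328,200,-1.64)])
E
```

```text
t 2.1 pos [147.2 530.  231.3] rpy [-1.5707 -0.     -0.2709] gap 85.1 F [ 0.8 -0.8  0.4]
[0.5061, 0.0317, -0.7414] yaw 0.0889 | dist 180 turn 16.0deg
[0.7131, -0.0, -0.5892] yaw 0.0955 | dist 185 turn 17.2deg
[0.8554, -0.0, -0.3521] yaw 0.0955 | dist 185 turn 17.2deg
[0.9086, -0.0, -0.0506] yaw 0.0955 | dist 182 turn 17.2deg
[0.87, 0.125, 0.1966] yaw 0.0605 | dist 180 turn 10.9deg
```

Emit:
send_rows:
  deltas:
    - {"linear": [0.5, 0.03, -0.74], "yaw": 0.09}
    - {"linear": [0.5, 0.03, -0.74], "yaw": 0.09}
    - {"linear": [0.5, 0.03, -0.74], "yaw": 0.09}
    - {"linear": [0.5, 0.03, -0.74], "yaw": 0.09}
    - {"linear": [0.5, 0.03, -0.74], "yaw": 0.09}
  jaw: -1
  squeeze: 110

```text
clock: 2.52
tool_pos: [204.6, 356.6, 225.2]
orientation: [-1.572, -0.002, -0.557]
contact_force: [-0.1, 0.0, -0.2]
finger_gap: 85.6
```

Tracks well. Continuing.

Emit:
send_rows:
  deltas:
    - {"linear": [0.71, 0, -0.58], "yaw": 0.095}
    - {"linear": [0.71, 0, -0.58], "yaw": 0.095}
    - {"linear": [0.71, 0, -0.58], "yaw": 0.095}
    - {"linear": [0.71, 0, -0.58], "yaw": 0.095}
    - {"linear": [0.71, 0, -0.58], "yaw": 0.095}

```text
clock: 2.93
tool_pos: [264.5, 180.4, 226.1]
orientation: [-1.57, -0.004, -0.858]
contact_force: [-0.4, 0.7, 0.1]
finger_gap: 85.6
```

Emit:
send_rows:
  deltas:
    - {"linear": [0.855, 0, -0.35], "yaw": 0.095}
    - {"linear": [0.855, 0, -0.35], "yaw": 0.095}
    - {"linear": [0.855, 0, -0.35], "yaw": 0.095}
    - {"linear": [0.855, 0, -0.35], "yaw": 0.095}
    - {"linear": [0.855, 0, -0.35], "yaw": 0.095}

```text
clock: 3.35
tool_pos: [324.3, 1.7, 227.2]
orientation: [-1.568, -0.006, -1.161]
contact_force: [0.1, -0.4, -0.6]
finger_gap: 85.3
```

Emit:
send_rows:
  deltas:
    - {"linear": [0.908, 0, -0.05], "yaw": 0.095}
    - {"linear": [0.908, 0, -0.05], "yaw": 0.095}
    - {"linear": [0.908, 0, -0.05], "yaw": 0.095}
    - {"linear": [0.908, 0, -0.05], "yaw": 0.095}
    - {"linear": [0.908, 0, -0.05], "yaw": 0.095}

```text
clock: 3.77
tool_pos: [388.6, -173.0, 228.0]
orientation: [-1.566, -0.006, -1.463]
contact_force: [0.3, -0.3, -0.8]
finger_gap: 85.4
```

```bash
python3 - <<'E'
from plan import *
plan([(450,-328,160,-1.645),(450,-328,29,-1.645)])
E
```

```text
t 3.77 pos [ 388.6 -173.   228. ] rpy [-1.566  -0.0065 -1.4633] gap 85.4 F [ 0.3 -0.3 -0.8]
[0.8034, 0.3398, 0.2221] yaw 0.0578 | dist 180 turn 10.4deg
[-0.0, 0.655, 0.0] yaw -0.0 | dist 131 turn -0.0deg
```

Emit:
send_rows:
  deltas:
    - {"linear": [0.8, 0.34, 0.222], "yaw": 0.058}
    - {"linear": [0.8, 0.34, 0.222], "yaw": 0.058}
    - {"linear": [0.8, 0.34, 0.222], "yaw": 0.058}
    - {"linear": [0.8, 0.34, 0.222], "yaw": 0.058}
    - {"linear": [0.8, 0.34, 0.222], "yaw": 0.058}

```text
clock: 4.18
tool_pos: [450.7, -331.2, 157.8]
orientation: [-1.567, -0.005, -1.648]
contact_force: [-0.2, -0.2, -0.6]
finger_gap: 85.4
```

```bash
python3 - <<'E'
from ov import *
from plan import *
plan([(450,-328,29,-1.645)])
im=get_image('top');t='lifter'
S=silhouettes('lifter','side');r=S[0]['region'].astype(float)
print(S[0]['score'],r.sum(),fit({'side':r},BLADE,(450,-328,1.5),3))
its=[(BLADE,(450,-328.8,1.4937),3,(0,0,255))]
overlay(get_image('side'),'side',its,(290,110,400,200),'pics/p1.png',6)
plan([(450,-328,29,-1.645)])
E
```

```text
t 4.18 pos [ 450.7 -331.2  157.8] rpy [-1.5674 -0.0046 -1.6481] gap 85.4 F [-0.2 -0.2 -0.6]
[-0.0157, 0.6438, -0.0045] yaw -0.001 | dist 129 turn -0.2deg
0.72 350.0 ([448.0, -329.8, 1.5122], 0.15)
t 4.33 pos [ 450.2 -328.1  159.7] rpy [-1.5671 -0.0031 -1.647 ] gap 85.2 F [0.3 0.6 0.1]
[-0.0004, 0.6534, -0.0011] yaw -0.0006 | dist 131 turn -0.1deg
```

View pics/p1.png

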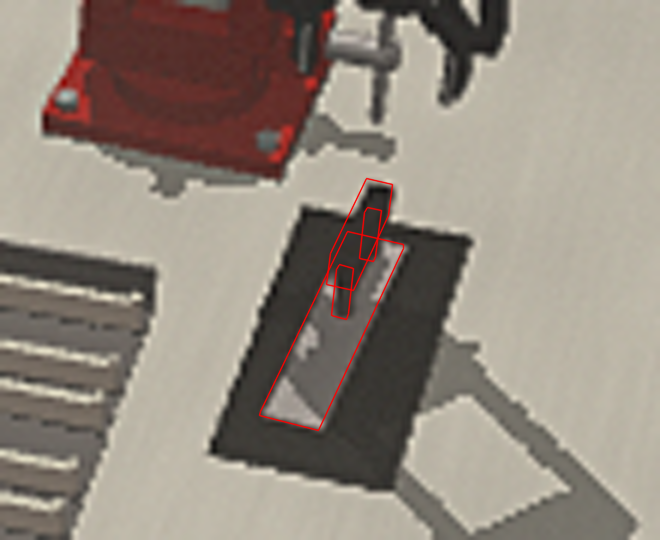

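Emit:
send_rows:
  deltas:
    - {"linear": [0, 0.16, 0], "yaw": 0}
    - {"linear": [0, 0.33, 0], "yaw": 0}
    - {"linear": [0, 0.48, 0], "yaw": 0}
    - {"linear": [0, 0.6, 0], "yaw": 0}
    - {"linear": [0, 0.652, 0], "yaw": 0}

```text
clock: 4.75
tool_pos: [449.2, -325.5, 26.5]
orientation: [-1.571, 0.001, -1.646]
contact_force: [0.2, 0.8, -0.7]
finger_gap: 85.7
```

Emit:
send_rows:
  deltas:
    - {"linear": [0, 0, 0], "yaw": 0}

```text
clock: 4.83
tool_pos: [448.3, -323.7, 25.1]
orientation: [-1.574, 0.003, -1.645]
contact_force: [0.1, 0.1, -0.1]
finger_gap: 85.2
```

Emit:
send_rows:
  deltas:
    - {"linear": [0.02, -0.01, 0], "yaw": 0}
    - {"linear": [0.02, -0.02, 0], "yaw": 0}
    - {"linear": [0.02, -0.02, 0], "yaw": 0}
    - {"linear": [0.02, -0.02, 0], "yaw": 0}

```text
clock: 5.17
tool_pos: [449.3, -328.8, 31.6]
orientation: [-1.57, 0.0, -1.645]
contact_force: [-0.2, 0.2, -0.4]
finger_gap: 85.4
```

```bash
python3 - <<'E'
from plan import *
plan([(450,-328,29,-1.645)])
E
```

```text
t 5.17 pos [ 449.3 -328.8   31.6] rpy [-1.5700e+00  2.0000e-04 -1.6446e+00] gap 85.4 F [-0.2  0.2 -0.4]
[-0.0042, 0.013, 0.003] yaw 0.0001 | dist 3 turn 0.0deg
```

Emit:
send_rows:
  deltas:
    - {"linear": [0, 0.01, 0], "yaw": 0}
    - {"linear": [0, 0.01, 0], "yaw": 0}
    - {"linear": [0, 0.01, 0], "yaw": 0}
    - {"linear": [0, 0.01, 0], "yaw": 0}
    - {"linear": [0, 0.01, 0], "yaw": 0}
  jaw: 1
  squeeze: 110

```text
clock: 5.58
tool_pos: [449.3, -328.8, 29.5]
orientation: [-1.57, 0.0, -1.645]
contact_force: [0.4, -0.2, 0.4]
finger_gap: 25.5
```

Emit:
send_rows:
  deltas:
    - {"linear": [0, 0, 0], "yaw": 0}
    - {"linear": [0, 0, 0], "yaw": 0}
    - {"linear": [0, 0, 0], "yaw": 0}
    - {"linear": [0, 0, 0], "yaw": 0}
    - {"linear": [0, 0, 0], "yaw": 0}

```text
clock: 6.0
tool_pos: [449.1, -328.8, 29.6]
orientation: [-1.57, 0.0, -1.645]
contact_force: [-1.3, -0.2, 1.5]
finger_gap: 16.8
```

```bash
python3 - <<'E'
from plan import *
for i in range(3): plan([(450,-328,100,-1.645)])
E
```

```text
t 6.0 pos [ 449.1 -328.8   29.6] rpy [-1.5704e+00  2.0000e-04 -1.6446e+00] gap 16.8 F [-1.3 -0.2  1.5]
[-0.0043, -0.3521, 0.004] yaw 0.0001 | dist 70 turn 0.0deg
t 6.0 pos [ 449.1 -328.8   29.6] rpy [-1.5704e+00  2.0000e-04 -1.6446e+00] gap 16.8 F [-1.3 -0.2  1.5]
[-0.0043, -0.3521, 0.004] yaw 0.0001 | dist 70 turn 0.0deg
t 6.0 pos [ 449.1 -328.8   29.6] rpy [-1.5704e+00  2.0000e-04 -1.6446e+00] gap 16.8 F [-1.3 -0.2  1.5]
[-0.0043, -0.3521, 0.004] yaw 0.0001 | dist 70 turn 0.0deg
```

Emit:
send_rows:
  deltas:
    - {"linear": [0, -0.08, 0], "yaw": 0}
    - {"linear": [0, -0.2, 0], "yaw": 0}
    - {"linear": [0, -0.32, 0], "yaw": 0}
    - {"linear": [0, -0.4, 0], "yaw": 0}
    - {"linear": [0, -0.4, 0], "yaw": 0}

```text
clock: 6.42
tool_pos: [451.1, -330.4, 113.5]
orientation: [-1.564, -0.004, -1.645]
contact_force: [0.4, 0.6, -2.0]
finger_gap: 16.5
```

```bash
python3 - <<'E'
from ov import *
from plan import *
p,a,s=cur();plan([])
it=[(BLADE,(p[0],p[1],1.497),p[2]-26.6,(0,0,255))]
overlay(get_image('side'),'side',it,(290,90,400,200),'pics/p2.png',5)
overlay(get_image('top'),'top',it,(320,210,430,290),'pics/p3.png',5)
plan([])
import cv2
A=cv2.imread('pics/p2.png');B=cv2.imread('pics/p3.png')
h=max(A.shape[0],B.shape[0]);C=np.zeros((h,A.shape[1]+B.shape[1],3),np.uint8);C[:A.shape[0],:A.shape[1]]=A;C[:B.shape[0],A.shape[1]:]=B
cv2.imwrite('pics/p4.png',cv2.resize(C,None,fx=.7,fy=.7))
E
```

```text
t 6.42 pos [ 451.1 -330.4  113.5] rpy [-1.564  -0.0045 -1.6446] gap 16.5 F [ 0.4  0.6 -2. ]
t 6.52 pos [ 449.1 -328.7  109.1] rpy [-1.5703e+00  2.0000e-04 -1.6446e+00] gap 16.8 F [-0.3  0.  -3.3]
```

View pics/p4.png

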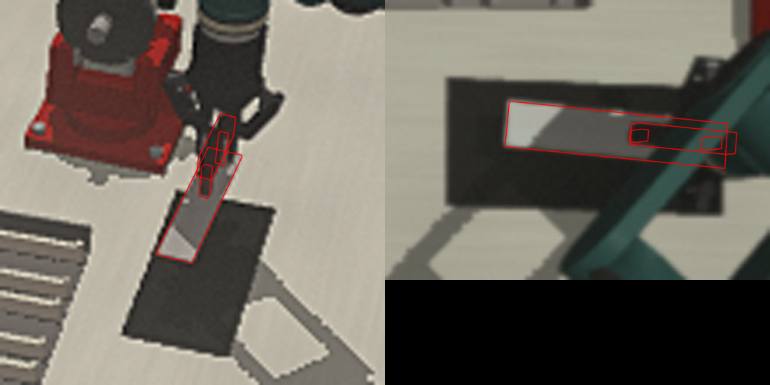

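```bash
cat >> plan.py <<'E'
RK=(np.array([569.5,366.3]),.478)
TR=(np.array([640.,-113.]),.025)
def inframe(F,x,y):
    c,s=np.cos(F[1]),np.sin(F[1]);return F[0]+np.array([c*x-s*y,s*x+c*y])
def wp(F,x,y,zblade): # lifter origin at frame coords, blade underside height
    q=inframe(F,x,y);return (q[0],q[1],zblade+26.6,F[1]-np.pi)
def rel(F):
    p,a,s=cur();c,sn=np.cos(F[1]),np.sin(F[1]);d=p[:2]-F[0]
    print('in frame x %.1f y %.1f blade z %.1f yawerr %.2fdeg tilt %.2f %.2f'%(c*d[0]+sn*d[1],-sn*d[0]+c*d[1],p[2]-26.6,np.degrees(w(a+np.pi-F[1])),*np.degrees([s['orientation'][0]+np.pi/2,s['orientation'][1]])))
E
python3 - <<'E'
from plan import *
e=wp(RK,-235,-100,60)
print(e)
plan([(435,-160,110,-2.0),(425,5,110,-2.35),e, wp(RK,-235,-100,22)])
E
```

```text
(np.float64(406.8400002985833), np.float64(169.40732746713218), 86.6, -2.6635926535897934)
t 6.52 pos [ 449.1 -328.7  109.1] rpy [-1.5703e+00  2.0000e-04 -1.6446e+00] gap 16.8 F [-0.3  0.  -3.3]
[-0.8362, -0.0046, -0.1325] yaw 0.1131 | dist 169 turn 20.4deg
[-0.7294, -0.0, -0.3888] yaw 0.1114 | dist 165 turn 20.1deg
[-0.5211, 0.117, -0.6423] yaw 0.0998 | dist 167 turn 18.0deg
[-0.0, 0.19, 0.0] yaw -0.0 | dist 38 turn -0.0deg
```

Emit:
send_rows:
  deltas:
    - {"linear": [-0.2, 0, -0.03], "yaw": 0.028}
    - {"linear": [-0.4, 0, -0.06], "yaw": 0.056}
    - {"linear": [-0.6, 0, -0.1], "yaw": 0.08}
    - {"linear": [-0.76, 0, -0.12], "yaw": 0.1}
    - {"linear": [-0.836, 0, -0.132], "yaw": 0.113}

```text
clock: 6.93
tool_pos: [432.7, -155.5, 105.9]
orientation: [-1.577, 0.003, -2.0]
contact_force: [1.4, -0.0, -2.8]
finger_gap: 16.4
```

Emit:
send_rows:
  deltas:
    - {"linear": [-0.15, 0, -0.08], "yaw": 0.028}
    - {"linear": [-0.33, 0, -0.18], "yaw": 0.056}
    - {"linear": [-0.5, 0, -0.27], "yaw": 0.08}
    - {"linear": [-0.64, 0, -0.35], "yaw": 0.1}
    - {"linear": [-0.72, 0, -0.39], "yaw": 0.111}

```text
clock: 7.35
tool_pos: [419.0, 11.3, 104.0]
orientation: [-1.583, -0.002, -2.349]
contact_force: [-0.6, -0.8, -3.1]
finger_gap: 16.4
```

```bash
python3 - <<'E'
from plan import *
plan([wp(RK,-235,-100,60)])
E
```

```text
t 7.35 pos [419.   11.3 104. ] rpy [-1.5833e+00 -2.0000e-03 -2.3486e+00] gap 16.4 F [-0.6 -0.8 -3.1]
[-0.5206, 0.0868, -0.598] yaw 0.1003 | dist 160 turn 18.0deg
```

Emit:
send_rows:
  deltas:
    - {"linear": [-0.13, 0.02, -0.15], "yaw": 0.025}
    - {"linear": [-0.27, 0.05, -0.3], "yaw": 0.05}
    - {"linear": [-0.4, 0.07, -0.45], "yaw": 0.075}
    - {"linear": [-0.49, 0.085, -0.56], "yaw": 0.095}
    - {"linear": [-0.52, 0.087, -0.6], "yaw": 0.1}

```text
clock: 7.77
tool_pos: [403.1, 173.0, 84.5]
orientation: [-1.586, -0.011, -2.661]
contact_force: [-0.1, 0.1, -2.8]
finger_gap: 16.8
```

```bash
python3 - <<'E'
from plan import *
plan([])
from h import *
import cv2
im=get_image('top');cv2.imwrite('pics/t1.png',im[:,:,::-1])
rel(RK)
cv2.imwrite('pics/s1.png',get_image('side')[:,:,::-1])
get_image('top');rel(RK);plan([wp(RK,-235,-100,22)])
E
```

```text
t 7.77 pos [403.1 173.   84.5] rpy [-1.5857 -0.0114 -2.6608] gap 16.8 F [-0.1  0.1 -2.8]
in frame x -236.6 y -95.1 blade z 58.0 yawerr 0.23deg tilt -0.87 -0.64
in frame x -236.9 y -98.5 blade z 58.8 yawerr 0.21deg tilt -0.68 -0.61
t 7.92 pos [404.4 169.9  85.4] rpy [-1.5826 -0.0107 -2.6599] gap 16.6 F [ 1.2 -0.1 -2. ]
[-0.0096, 0.1842, 0.0075] yaw 0.0012 | dist 37 turn 0.2deg
```

View pics/t1.png

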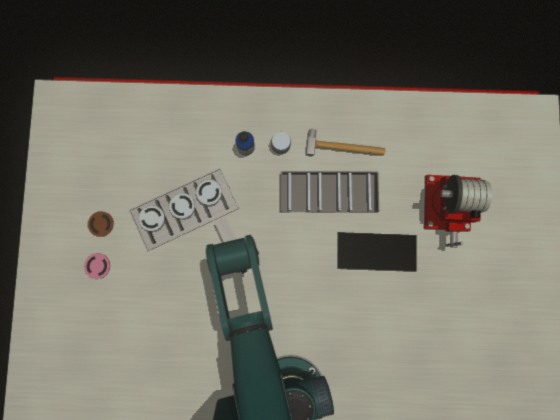

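Emit:
send_rows:
  deltas:
    - {"linear": [-0.003, 0.05, 0.003], "yaw": 0.0005}
    - {"linear": [-0.006, 0.11, 0.006], "yaw": 0.001}
    - {"linear": [-0.01, 0.16, 0.0075], "yaw": 0.001}
    - {"linear": [-0.01, 0.184, 0.0075], "yaw": 0.001}
    - {"linear": [-0.01, 0.184, 0.0075], "yaw": 0.001}

```text
clock: 8.33
tool_pos: [405.0, 168.4, 46.3]
orientation: [-1.583, -0.015, -2.665]
contact_force: [0.8, -0.5, -1.5]
finger_gap: 16.5
```

```bash
python3 - <<'E'
from plan import *
from ov import *
rel(RK);im=get_image('top');im2=get_image('side');rel(RK)
p,a,s=cur()
it=[(BLADE,(p[0],p[1],a+np.pi),p[2]-26.6,(0,0,255)),(RACK,(569.5,366.3,.478),0,(0,255,0))]
overlay(im,'top',it,(120,160,270,260),'pics/a1.png',5)
overlay(im2,'side',it,(220,230,350,350),'pics/a2.png',5)
plan([wp(RK,-90,-100,22)])
E
```

```text
in frame x -237.1 y -100.1 blade z 19.7 yawerr -0.06deg tilt -0.72 -0.88
in frame x -235.5 y -100.0 blade z 21.7 yawerr -0.02deg tilt -0.68 -0.65
t 8.43 pos [406.4 169.1  48.3] rpy [-1.5827 -0.0114 -2.664 ] gap 16.4 F [-0.1  0.  -2.1]
[-0.7277, -0.0013, -0.0005] yaw -0.0001 | dist 146 turn -0.0deg
```

View pics/a1.png

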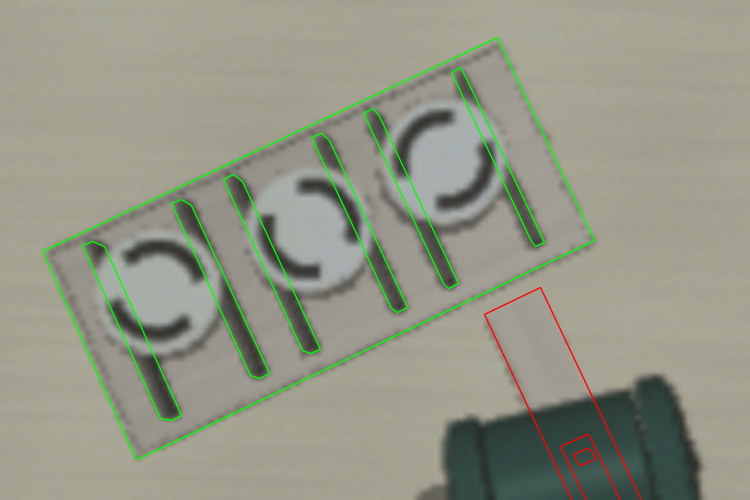

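View pics/a2.png

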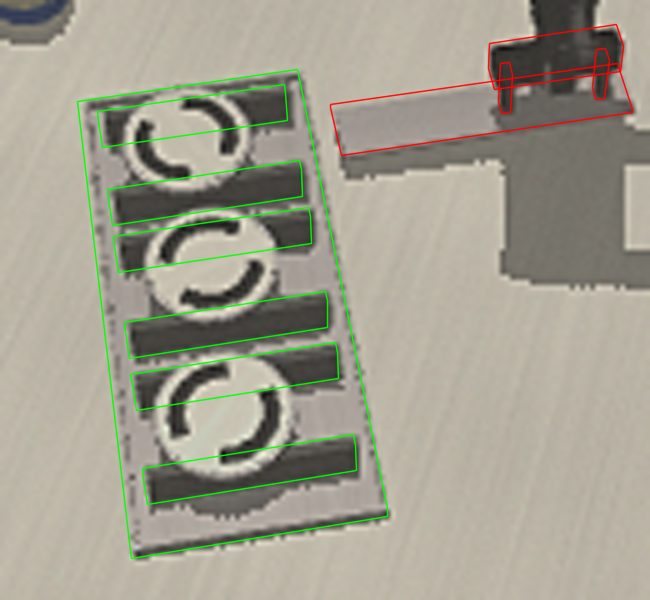

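Emit:
send_rows:
  deltas:
    - {"linear": [-0.06, 0, 0], "yaw": 0}
    - {"linear": [-0.14, 0, 0], "yaw": 0}
    - {"linear": [-0.22, 0, 0], "yaw": 0}
    - {"linear": [-0.28, 0, 0], "yaw": 0}
    - {"linear": [-0.3, 0, 0], "yaw": 0}

```text
clock: 8.85
tool_pos: [462.0, 197.4, 48.8]
orientation: [-1.582, -0.008, -2.664]
contact_force: [0.2, 0.4, -2.2]
finger_gap: 16.2
```

```bash
python3 - <<'E'
from plan import *
rel(RK);plan([wp(RK,-92,-100,22)])
E
```

```text
in frame x -173.1 y -100.5 blade z 22.2 yawerr -0.03deg tilt -0.65 -0.46
t 8.85 pos [462.  197.4  48.8] rpy [-1.5821 -0.008  -2.6641] gap 16.2 F [ 0.2  0.4 -2.2]
[-0.4057, 0.0009, -0.0029] yaw -0.0002 | dist 81 turn -0.0deg
```

Emit:
send_rows:
  deltas:
    - {"linear": [-0.1, 0, -0.002], "yaw": 0}
    - {"linear": [-0.2, 0, -0.003], "yaw": 0}
    - {"linear": [-0.3, 0, -0.003], "yaw": 0}
    - {"linear": [-0.38, 0, -0.003], "yaw": 0}
    - {"linear": [-0.405, 0, -0.003], "yaw": 0}

```text
clock: 9.27
tool_pos: [535.8, 235.9, 48.8]
orientation: [-1.582, -0.005, -2.664]
contact_force: [-0.7, -0.0, -2.3]
finger_gap: 16.3
```

```bash
python3 - <<'E'
from plan import *
from ov import *
rel(RK);im=get_image('top');im2=get_image('side');rel(RK)
p,a,s=cur()
it=[(BLADE,(p[0],p[1],a+np.pi),p[2]-26.6,(0,0,255)),(RACK,(569.5,366.3,.478),0,(0,255,0))]
overlay(im2,'side',it,(220,230,350,350),'pics/a3.png',5)
plan([wp(RK,-92,-100,55)])
E
```

```text
in frame x -90.0 y -100.3 blade z 22.2 yawerr -0.03deg tilt -0.63 -0.31
in frame x -91.8 y -100.1 blade z 21.8 yawerr -0.03deg tilt -0.64 -0.45
t 9.37 pos [534.1 235.2  48.4] rpy [-1.582  -0.0079 -2.664 ] gap 16.3 F [-0.4 -0.2 -2.3]
[0.0012, -0.166, -0.0007] yaw -0.0001 | dist 33 turn -0.0deg
```

View pics/a3.png

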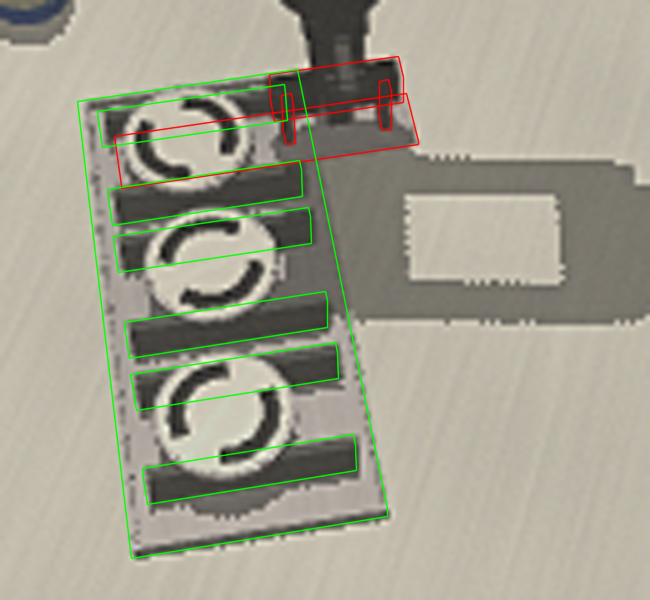

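Emit:
send_rows:
  deltas:
    - {"linear": [0, -0.02, 0], "yaw": 0}
    - {"linear": [0, -0.04, 0], "yaw": 0}
    - {"linear": [0, -0.055, 0], "yaw": 0}
    - {"linear": [0, -0.07, 0], "yaw": 0}
    - {"linear": [0, -0.085, 0], "yaw": 0}

```text
clock: 9.78
tool_pos: [533.4, 234.7, 65.3]
orientation: [-1.582, -0.009, -2.664]
contact_force: [0.2, 0.2, -5.2]
finger_gap: 16.6
```

Emit:
send_rows:
  deltas:
    - {"linear": [0, -0.02, 0], "yaw": 0}
    - {"linear": [0, -0.045, 0], "yaw": 0}
    - {"linear": [0, -0.075, 0], "yaw": 0}
    - {"linear": [0, -0.1, 0], "yaw": 0}
    - {"linear": [0, -0.11, 0], "yaw": 0}

```text
clock: 10.2
tool_pos: [534.4, 234.8, 88.8]
orientation: [-1.582, -0.007, -2.664]
contact_force: [0.5, -0.4, -4.1]
finger_gap: 16.7
```

```bash
python3 - <<'E'
from plan import *
from ov import *
rel(RK);im=get_image('top');im2=get_image('side');rel(RK)
p,a,s=cur();print(s['contact_force'])
it=[(BLADE,(p[0],p[1],a+np.pi),p[2]-26.6,(0,0,255))]
overlay(im2,'side',it,(220,220,320,300),'pics/a4.png',7)
e=wp(TR,-97,100,70)
plan([wp(RK,-180,-100,75)])
plan([wp(TR,-230,100,75),e])
E
```

```text
in frame x -91.7 y -100.6 blade z 62.2 yawerr -0.03deg tilt -0.63 -0.41
in frame x -91.8 y -100.6 blade z 61.7 yawerr -0.03deg tilt -0.63 -0.44
[ 0.73715479  0.24086964 -5.41209105]
t 10.3 pos [534.3 234.7  88.3] rpy [-1.5818 -0.0076 -2.6641] gap 16.4 F [ 0.7  0.2 -5.4]
[0.441, -0.0665, -0.003] yaw -0.0002 | dist 89 turn -0.0deg
t 10.3 pos [534.3 234.7  88.3] rpy [-1.5818 -0.0076 -2.6641] gap 16.4 F [ 0.7  0.2 -5.4]
[1.1451, -0.0665, 0.8346] yaw 0.144 | dist 284 turn 25.9deg
[-0.665, 0.025, 0.0] yaw -0.0 | dist 133 turn -0.0deg
```

View pics/a4.png

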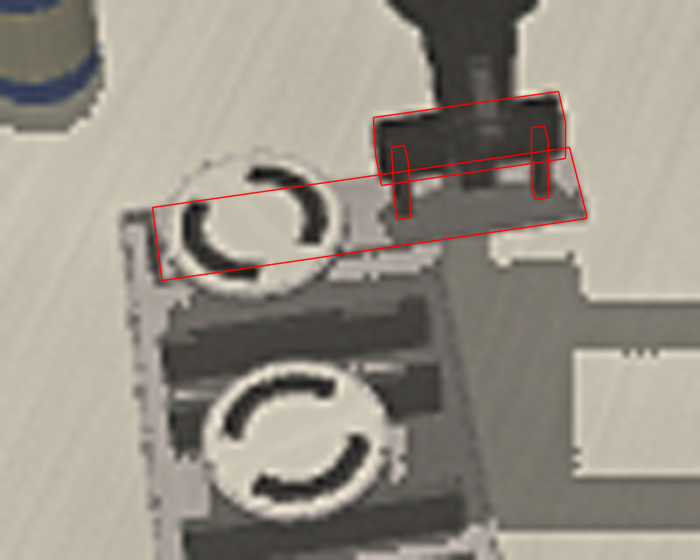

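```bash
cat >> plan.py <<'E'
def rows(dest,fr,tot=None):
    """print rows for one call: fractions fr of the straight way from here to dest"""
    p,a,s=cur();q=np.array(dest[:3],float);d=q-p;c,sn=np.cos(a),np.sin(a)
    lin=np.array([c*d[0]+sn*d[1],-d[2],-sn*d[0]+c*d[1]])/200;y=-w(dest[3]-a)/np.pi
    print('remaining %.0f mm'%np.linalg.norm(d))
    for f in fr:
        # turn-independent: shift expressed in start frame
        print('{"linear": %s, "yaw": %.4f}'%((lin*f).round(3).tolist(),y*f))
def carry(dest,mm):
    p,a,s=cur();L=np.linalg.norm(np.array(dest[:3])-p);rows(dest,[min(1,m/L) for m in mm])
E
python3 - <<'E'
from plan import *
carry((*wp(TR,-97,-100,70),),[6,16,30,47,65])
E
```

```text
remaining 450 mm
{"linear": [0.013, -0.001, 0.027], "yaw": 0.0019}
{"linear": [0.035, -0.001, 0.072], "yaw": 0.0051}
{"linear": [0.066, -0.003, 0.135], "yaw": 0.0096}
{"linear": [0.103, -0.004, 0.211], "yaw": 0.0150}
{"linear": [0.142, -0.006, 0.292], "yaw": 0.0208}
```

Emit:
send_rows:
  deltas:
    - {"linear": [0.013, -0.001, 0.027], "yaw": 0.002}
    - {"linear": [0.035, -0.001, 0.072], "yaw": 0.005}
    - {"linear": [0.066, -0.003, 0.135], "yaw": 0.01}
    - {"linear": [0.103, -0.004, 0.211], "yaw": 0.015}
    - {"linear": [0.142, -0.006, 0.292], "yaw": 0.021}

```text
clock: 10.72
tool_pos: [535.5, 168.0, 88.6]
orientation: [-1.581, -0.009, -2.732]
contact_force: [0.5, -0.9, -4.9]
finger_gap: 16.5
```

```bash
python3 - <<'E'
from plan import *
rel(TR);carry((*wp(TR,-97,-100,70),),[20,40,60,80,100])
E
```

```text
in frame x -97.4 y 283.5 blade z 62.0 yawerr 22.06deg tilt -0.57 -0.54
remaining 384 mm
{"linear": [0.037, -0.002, 0.093], "yaw": 0.0064}
{"linear": [0.075, -0.004, 0.185], "yaw": 0.0128}
{"linear": [0.112, -0.006, 0.278], "yaw": 0.0192}
{"linear": [0.15, -0.008, 0.371], "yaw": 0.0256}
{"linear": [0.187, -0.01, 0.464], "yaw": 0.0319}
```

Emit:
send_rows:
  deltas:
    - {"linear": [0.037, -0.002, 0.093], "yaw": 0.006}
    - {"linear": [0.075, -0.004, 0.185], "yaw": 0.013}
    - {"linear": [0.112, -0.006, 0.278], "yaw": 0.019}
    - {"linear": [0.15, -0.008, 0.371], "yaw": 0.026}
    - {"linear": [0.187, -0.01, 0.464], "yaw": 0.032}

```text
clock: 11.13
tool_pos: [537.6, 65.4, 89.8]
orientation: [-1.579, -0.011, -2.835]
contact_force: [-0.6, -0.3, -5.7]
finger_gap: 16.7
```

```bash
python3 - <<'E'
from plan import *
rel(TR);carry((*wp(TR,-97,-100,70),),[20,40,60,80,100])
E
```

```text
in frame x -97.9 y 180.9 blade z 63.2 yawerr 16.13deg tilt -0.48 -0.66
remaining 281 mm
{"linear": [0.027, -0.002, 0.096], "yaw": 0.0064}
{"linear": [0.055, -0.005, 0.192], "yaw": 0.0128}
{"linear": [0.082, -0.007, 0.288], "yaw": 0.0191}
{"linear": [0.11, -0.01, 0.385], "yaw": 0.0255}
{"linear": [0.137, -0.012, 0.481], "yaw": 0.0319}
```

Emit:
send_rows:
  deltas:
    - {"linear": [0.027, -0.002, 0.096], "yaw": 0.006}
    - {"linear": [0.055, -0.005, 0.192], "yaw": 0.013}
    - {"linear": [0.082, -0.007, 0.288], "yaw": 0.019}
    - {"linear": [0.11, -0.01, 0.385], "yaw": 0.026}
    - {"linear": [0.137, -0.012, 0.481], "yaw": 0.032}

```text
clock: 11.55
tool_pos: [539.6, -37.2, 91.5]
orientation: [-1.577, -0.013, -2.939]
contact_force: [0.1, 0.4, -4.2]
finger_gap: 16.9
```

```bash
python3 - <<'E'
from plan import *
rel(TR);carry((*wp(TR,-97,-100,70),),[20,40,60,80,98])
E
```

```text
in frame x -98.4 y 78.3 blade z 64.9 yawerr 10.19deg tilt -0.38 -0.75
remaining 178 mm
{"linear": [0.017, -0.003, 0.099], "yaw": 0.0063}
{"linear": [0.034, -0.006, 0.197], "yaw": 0.0127}
{"linear": [0.051, -0.009, 0.296], "yaw": 0.0190}
{"linear": [0.068, -0.011, 0.394], "yaw": 0.0254}
{"linear": [0.083, -0.014, 0.483], "yaw": 0.0311}
```

Emit:
send_rows:
  deltas:
    - {"linear": [0.017, -0.003, 0.099], "yaw": 0.006}
    - {"linear": [0.034, -0.006, 0.197], "yaw": 0.013}
    - {"linear": [0.051, -0.009, 0.296], "yaw": 0.019}
    - {"linear": [0.068, -0.011, 0.394], "yaw": 0.025}
    - {"linear": [0.083, -0.014, 0.483], "yaw": 0.031}

```text
clock: 11.97
tool_pos: [541.7, -137.8, 93.6]
orientation: [-1.575, -0.015, -3.039]
contact_force: [-0.1, 0.2, -4.1]
finger_gap: 16.3
```

```bash
python3 - <<'E'
from plan import *
rel(TR);carry((*wp(TR,-97,-100,70),),[19,37,53,67,78])
E
```

```text
in frame x -98.9 y -22.4 blade z 67.0 yawerr 4.42deg tilt -0.26 -0.84
remaining 78 mm
{"linear": [0.005, -0.004, 0.095], "yaw": 0.0060}
{"linear": [0.01, -0.007, 0.185], "yaw": 0.0117}
{"linear": [0.014, -0.01, 0.264], "yaw": 0.0168}
{"linear": [0.018, -0.013, 0.334], "yaw": 0.0212}
{"linear": [0.021, -0.015, 0.388], "yaw": 0.0246}
```

Emit:
send_rows:
  deltas:
    - {"linear": [0.005, -0.004, 0.095], "yaw": 0.006}
    - {"linear": [0.01, -0.007, 0.185], "yaw": 0.012}
    - {"linear": [0.014, -0.01, 0.264], "yaw": 0.017}
    - {"linear": [0.018, -0.013, 0.334], "yaw": 0.021}
    - {"linear": [0.021, -0.015, 0.38], "yaw": 0.0246}

```text
clock: 12.38
tool_pos: [544.8, -216.1, 96.3]
orientation: [-1.573, -0.015, -3.12]
contact_force: [0.4, 0.8, -4.9]
finger_gap: 16.4
```

```bash
cat > look.py <<'E'
from plan import *
from ov import *
import sys
def PL(x,y): return None
def look(tag,roi_s,roi_t=None,sc=6,sct=5,fr=TR):
    im=get_image('top');im2=get_image('side')
    p,a,s=cur()
    it=[(BLADE,(p[0],p[1],a+np.pi),p[2]-26.6,(0,0,255)),(TRAY,(*TR[0],TR[1]),0,(0,255,255)),(RACK,(*RK[0],RK[1]),0,(0,255,0))]
    overlay(im2,'side',it,roi_s,f'pics/{tag}_s.png',sc)
    if roi_t: overlay(im,'top',it,roi_t,f'pics/{tag}_t.png',sct)
    rel(fr)
E
python3 - <<'E'
from look import *
rel(TR);look('b1',(240,130,370,230),(270,160,430,280))
plan([wp(TR,-97,-100,70)])
E
```

```text
in frame x -97.7 y -100.7 blade z 69.7 yawerr -0.17deg tilt -0.15 -0.88
in frame x -97.4 y -100.3 blade z 69.8 yawerr -0.15deg tilt -0.16 -0.86
t 12.48 pos [ 545.1 -215.7   96.4] rpy [-1.5736 -0.015  -3.1193] gap 16.8 F [ 0.5 -0.5 -4.1]
[-0.0021, -0.0011, -0.0014] yaw -0.0009 | dist 1 turn -0.2deg
```

View pics/b1_s.png

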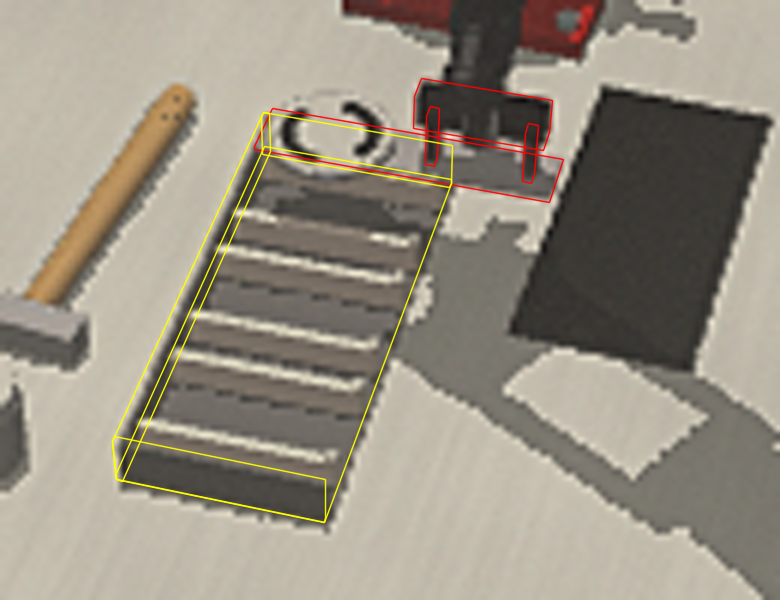

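View pics/b1_t.png

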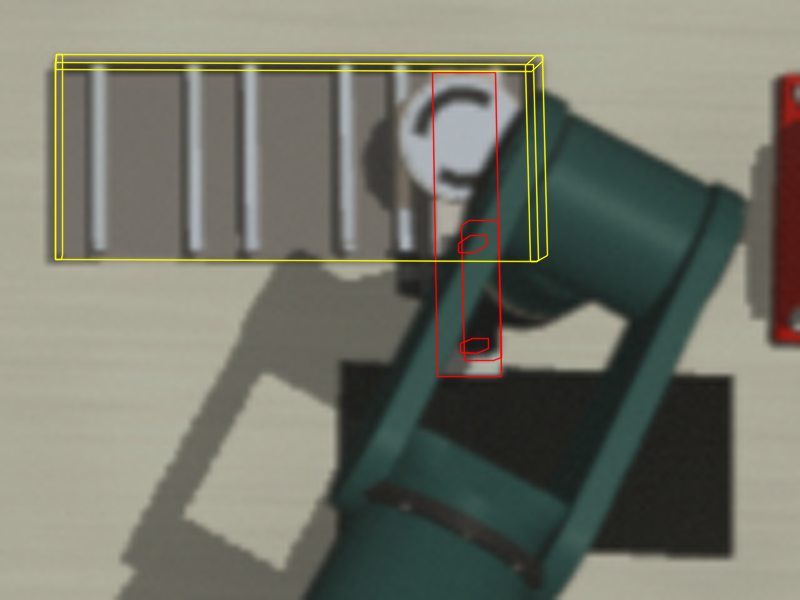

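```bash
python3 - <<'E'
from plan import *
from h import *
c,s=np.cos(.025),np.sin(.025)
for u in(146,297,451):
    q=ray('top',(270+u/5-.5,160+157/5),26);d=q-TR[0];print(q.round(1),(c*d[0]+s*d[1]).round(1),(-s*d[0]+c*d[1]).round(1))
plan([wp(TR,-97,-100,45),wp(TR,-97,-100,13)])
E
```

```text
[634.7 -12.4] -2.8 100.7
[ 637.5 -111.7] -2.5 1.4
[ 640.3 -212.9] -2.2 -99.9
t 12.48 pos [ 545.1 -215.7   96.4] rpy [-1.5736 -0.015  -3.1193] gap 16.8 F [ 0.5 -0.5 -4.1]
[-0.0021, 0.1239, -0.0014] yaw -0.0009 | dist 25 turn -0.2deg
[-0.0, 0.16, 0.0] yaw -0.0 | dist 32 turn -0.0deg
```

Emit:
send_rows:
  deltas:
    - {"linear": [-0.001, 0.03, -0.001], "yaw": 0}
    - {"linear": [-0.002, 0.075, -0.001], "yaw": -0.001}
    - {"linear": [-0.002, 0.12, -0.001], "yaw": -0.001}
    - {"linear": [-0.002, 0.16, -0.001], "yaw": -0.001}
    - {"linear": [-0.002, 0.18, -0.001], "yaw": -0.001}

```text
clock: 12.9
tool_pos: [543.7, -213.9, 57.6]
orientation: [-1.576, -0.019, -3.115]
contact_force: [-1.4, 0.7, -5.7]
finger_gap: 16.6
```

Emit:
send_rows:
  deltas:
    - {"linear": [0, 0.015, 0], "yaw": 0}
    - {"linear": [0, 0.03, 0], "yaw": 0}
    - {"linear": [0, 0.05, 0], "yaw": 0}
    - {"linear": [0, 0.07, 0], "yaw": 0}
    - {"linear": [0, 0.09, 0], "yaw": 0}

```text
clock: 13.32
tool_pos: [544.2, -214.2, 40.4]
orientation: [-1.575, -0.017, -3.115]
contact_force: [-0.5, -0.4, -1.8]
finger_gap: 16.5
```

```bash
python3 - <<'E'
from look import *
rel(TR);look('b2',(240,130,370,230))
plan([wp(TR,-97,-100,14)])
E
```

```text
in frame x -98.3 y -98.8 blade z 13.8 yawerr 0.09deg tilt -0.23 -0.95
in frame x -99.3 y -98.4 blade z 12.7 yawerr 0.09deg tilt -0.30 -1.10
t 13.42 pos [ 543.2 -213.8   39.3] rpy [-1.5761 -0.0192 -3.115 ] gap 16.7 F [-0.2  0.8 -2.6]
[-0.0115, -0.0067, 0.0082] yaw 0.0005 | dist 3 turn 0.1deg
```

View pics/b2_s.png

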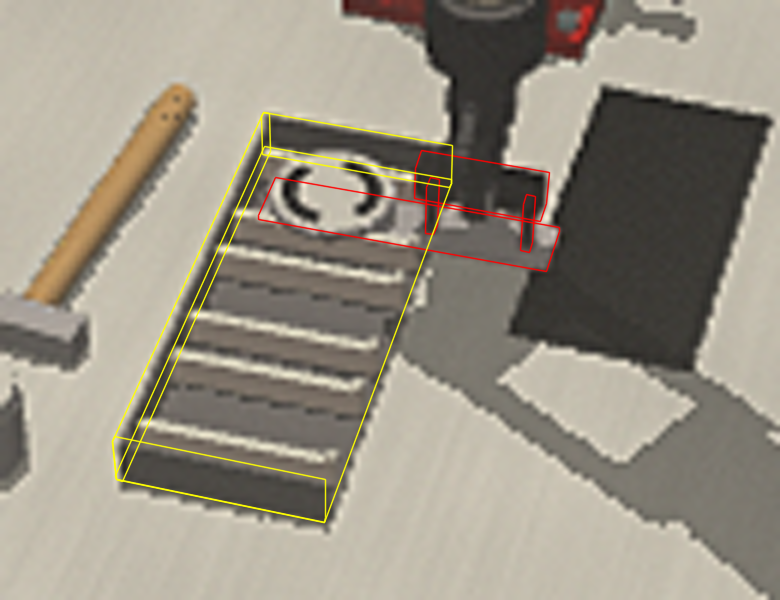

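```bash
python3 - <<'E'
from plan import *
plan([wp(TR,-245,-99.5,16)])
E
```

```text
t 13.42 pos [ 543.2 -213.8   39.3] rpy [-1.5761 -0.0192 -3.115 ] gap 16.7 F [-0.2  0.8 -2.6]
[0.7285, -0.0167, 0.0046] yaw 0.0005 | dist 146 turn 0.1deg
```

Emit:
send_rows:
  deltas:
    - {"linear": [0.03, -0.01, -0.002], "yaw": 0}
    - {"linear": [0.1, -0.01, -0.003], "yaw": 0}
    - {"linear": [0.2, -0.01, -0.004], "yaw": 0}
    - {"linear": [0.33, -0.01, -0.005], "yaw": 0}
    - {"linear": [0.45, -0.01, -0.005], "yaw": 0}

```text
clock: 13.83
tool_pos: [452.2, -215.3, 43.6]
orientation: [-1.575, -0.019, -3.115]
contact_force: [0.8, 0.1, -2.7]
finger_gap: 16.3
```

```bash
python3 - <<'E'
from look import *
rel(TR)
plan([wp(TR,-245,-99.5,20)])
E
```

```text
in frame x -190.3 y -97.5 blade z 17.0 yawerr 0.12deg tilt -0.27 -1.07
t 13.83 pos [ 452.2 -215.3   43.6] rpy [-1.5755 -0.0187 -3.1146] gap 16.3 F [ 0.8  0.1 -2.7]
[0.2736, -0.015, 0.0092] yaw 0.0006 | dist 55 turn 0.1deg
```

Emit:
send_rows:
  deltas:
    - {"linear": [0.12, -0.01, 0.003], "yaw": 0}
    - {"linear": [0.22, -0.01, 0.005], "yaw": 0}
    - {"linear": [0.3, -0.05, 0.005], "yaw": 0}
    - {"linear": [0.34, -0.15, 0.005], "yaw": 0}
    - {"linear": [0.36, -0.25, 0.005], "yaw": 0}

```text
clock: 14.25
tool_pos: [378.9, -217.8, 95.0]
orientation: [-1.577, -0.021, -3.116]
contact_force: [0.2, -0.9, -1.5]
finger_gap: 16.4
```

```bash
python3 - <<'E'
from look import *
rel(TR);look('b3',(220,120,380,350),(80,130,430,290),2.5,2)
plan([(400,-60,100,-2.9),(375,100,100,-2.75),wp(RK,-240,0,60)])
E
```

```text
in frame x -263.7 y -98.3 blade z 68.4 yawerr 0.05deg tilt -0.33 -1.18
in frame x -259.8 y -100.8 blade z 72.6 yawerr 0.05deg tilt 0.09 -0.64
t 14.35 pos [ 382.8 -220.3   99.2] rpy [-1.5693 -0.0112 -3.1156] gap 16.5 F [-0.1 -0.8 -2.1]
[-0.1066, -0.0039, -0.799] yaw -0.0686 | dist 161 turn -12.4deg
[-0.07, -0.0, -0.8067] yaw -0.0477 | dist 162 turn -8.6deg
[-0.2115, 0.067, -0.756] yaw -0.0275 | dist 158 turn -5.0deg
```

View pics/b3_s.png

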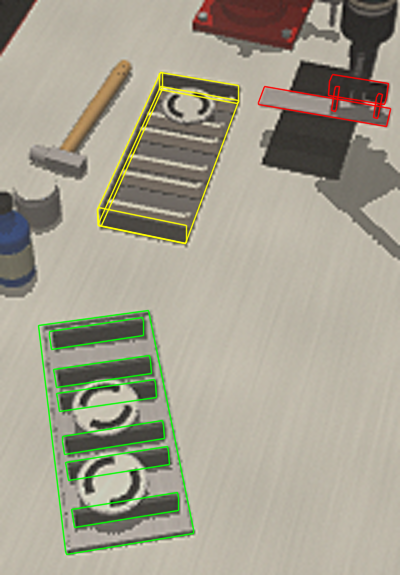

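View pics/b3_t.png

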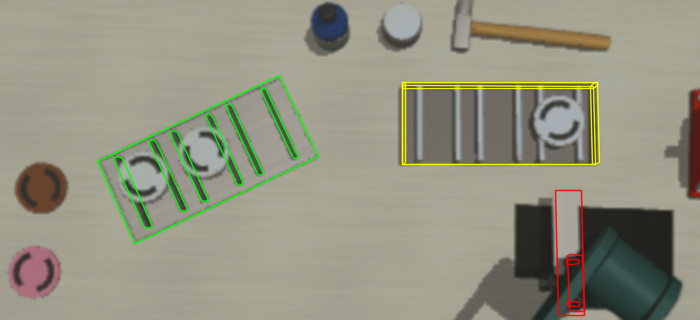

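Emit:
send_rows:
  deltas:
    - {"linear": [-0.02, 0, -0.17], "yaw": -0.015}
    - {"linear": [-0.04, 0, -0.35], "yaw": -0.03}
    - {"linear": [-0.07, 0, -0.53], "yaw": -0.045}
    - {"linear": [-0.09, 0, -0.69], "yaw": -0.06}
    - {"linear": [-0.106, 0, -0.8], "yaw": -0.069}

```text
clock: 14.77
tool_pos: [399.4, -57.1, 97.9]
orientation: [-1.573, -0.011, -2.895]
contact_force: [0.3, 0.2, -3.9]
finger_gap: 16.6
```

Emit:
send_rows:
  deltas:
    - {"linear": [-0.015, 0, -0.17], "yaw": -0.01}
    - {"linear": [-0.03, 0, -0.35], "yaw": -0.02}
    - {"linear": [-0.045, 0, -0.53], "yaw": -0.03}
    - {"linear": [-0.06, 0, -0.69], "yaw": -0.04}
    - {"linear": [-0.07, 0, -0.8], "yaw": -0.048}

```text
clock: 15.18
tool_pos: [372.9, 104.2, 97.4]
orientation: [-1.576, -0.011, -2.741]
contact_force: [0.2, -0.6, -1.3]
finger_gap: 16.4
```

```bash
python3 - <<'E'
from plan import *
rel(RK);plan([wp(RK,-240,0,22)])
E
```

```text
in frame x -295.1 y -142.3 blade z 70.8 yawerr -4.43deg tilt -0.32 -0.61
t 15.18 pos [372.9 104.2  97.4] rpy [-1.5764 -0.0106 -2.7409] gap 16.4 F [ 0.2 -0.6 -1.3]
[-0.2199, 0.2438, -0.7306] yaw -0.0246 | dist 160 turn -4.4deg
```

Emit:
send_rows:
  deltas:
    - {"linear": [-0.05, 0.04, -0.17], "yaw": -0.005}
    - {"linear": [-0.1, 0.1, -0.35], "yaw": -0.012}
    - {"linear": [-0.16, 0.17, -0.53], "yaw": -0.018}
    - {"linear": [-0.2, 0.22, -0.68], "yaw": -0.023}
    - {"linear": [-0.22, 0.244, -0.73], "yaw": -0.0246}

```text
clock: 15.6
tool_pos: [353.6, 259.1, 46.7]
orientation: [-1.58, -0.013, -2.659]
contact_force: [0.3, -0.2, -3.7]
finger_gap: 16.8
```

Emit:
send_rows:
  deltas:
    - {"linear": [0, 0, 0], "yaw": 0}
    - {"linear": [0, 0, 0], "yaw": 0}

```text
clock: 15.77
tool_pos: [352.6, 259.0, 45.5]
orientation: [-1.579, -0.015, -2.657]
contact_force: [0.0, -1.3, -1.9]
finger_gap: 16.6
```

```bash
python3 - <<'E'
from look import *
rel(RK);look('c1',(220,230,350,350),(120,160,270,260),5,5,RK);rel(RK)
plan([wp(RK,-96,0,22)])
E
```

```text
in frame x -242.0 y 4.5 blade z 18.9 yawerr 0.38deg tilt -0.48 -0.88
in frame x -241.3 y 3.2 blade z 20.0 yawerr 0.22deg tilt -0.45 -0.74
in frame x -241.3 y 3.2 blade z 20.0 yawerr 0.22deg tilt -0.45 -0.74
t 15.87 pos [353.8 258.1  46.6] rpy [-1.5787 -0.0129 -2.6597] gap 16.2 F [-0.1  0.  -1.9]
[-0.7263, -0.0098, 0.0188] yaw 0.0012 | dist 145 turn 0.2deg
```

View pics/c1_s.png

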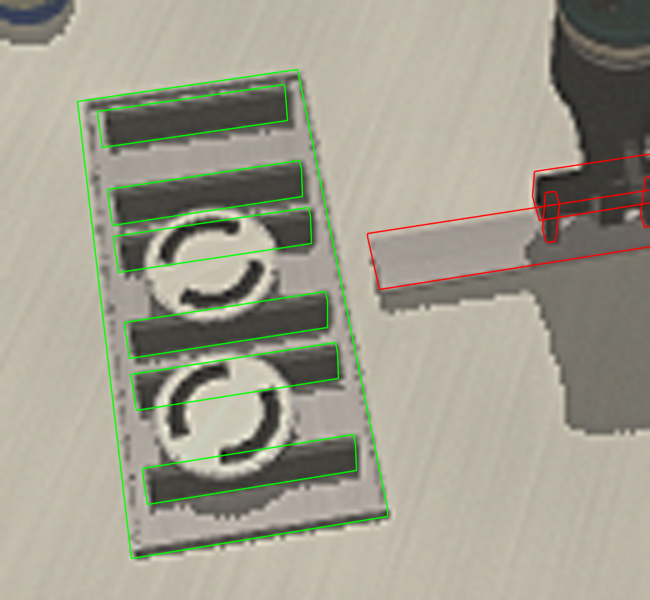

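Emit:
send_rows:
  deltas:
    - {"linear": [-0.03, -0.01, 0.012], "yaw": 0.001}
    - {"linear": [-0.1, -0.01, 0.018], "yaw": 0.001}
    - {"linear": [-0.2, -0.01, 0.018], "yaw": 0.001}
    - {"linear": [-0.3, -0.01, 0.018], "yaw": 0.001}
    - {"linear": [-0.36, -0.01, 0.018], "yaw": 0.001}

```text
clock: 16.28
tool_pos: [422.7, 287.9, 48.9]
orientation: [-1.578, -0.009, -2.666]
contact_force: [0.8, 0.8, -2.1]
finger_gap: 16.6
```

```bash
python3 - <<'E'
from plan import *
rel(RK);plan([wp(RK,-96,0,22)])
E
```

```text
in frame x -166.4 y -2.1 blade z 22.3 yawerr -0.13deg tilt -0.42 -0.51
t 16.28 pos [422.7 287.9  48.9] rpy [-1.5782 -0.009  -2.6658] gap 16.6 F [ 0.8  0.8 -2.1]
[-0.352, 0.0017, -0.0111] yaw -0.0007 | dist 70 turn -0.1deg
```

Emit:
send_rows:
  deltas:
    - {"linear": [-0.08, 0.001, -0.006], "yaw": -0.0007}
    - {"linear": [-0.17, 0.002, -0.011], "yaw": -0.0007}
    - {"linear": [-0.26, 0.002, -0.011], "yaw": -0.0007}
    - {"linear": [-0.32, 0.002, -0.011], "yaw": -0.0007}
    - {"linear": [-0.35, 0.002, -0.011], "yaw": -0.0007}

```text
clock: 16.7
tool_pos: [486.9, 321.2, 48.8]
orientation: [-1.578, -0.006, -2.666]
contact_force: [-0.7, -0.9, -2.2]
finger_gap: 16.2
```

```bash
python3 - <<'E'
from look import *
rel(RK);look('c2',(220,230,350,350),None,5,5,RK)
E
```

```text
in frame x -94.1 y -2.1 blade z 22.2 yawerr -0.16deg tilt -0.39 -0.36
in frame x -95.2 y -1.5 blade z 21.9 yawerr -0.12deg tilt -0.40 -0.44
```

View pics/c2_s.png

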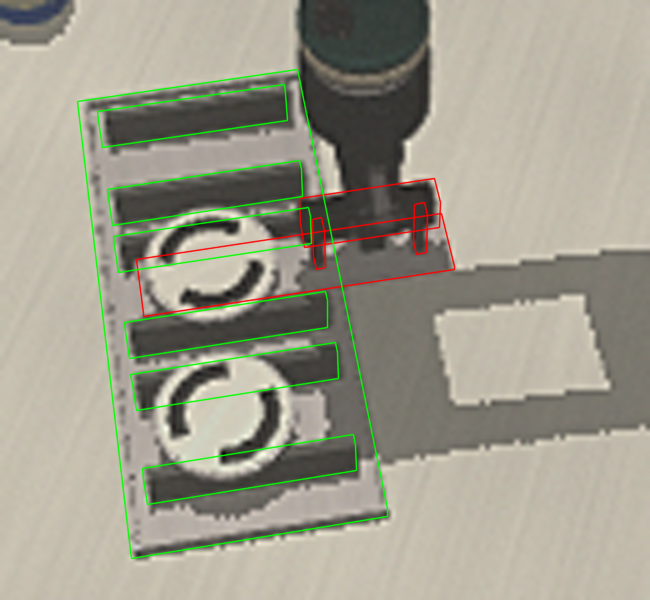

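Well centred. Lift.

Emit:
send_rows:
  deltas:
    - {"linear": [0, -0.02, 0], "yaw": 0}
    - {"linear": [0, -0.04, 0], "yaw": 0}
    - {"linear": [0, -0.055, 0], "yaw": 0}
    - {"linear": [0, -0.07, 0], "yaw": 0}
    - {"linear": [0, -0.085, 0], "yaw": 0}

```text
clock: 17.22
tool_pos: [485.0, 320.8, 65.5]
orientation: [-1.578, -0.009, -2.666]
contact_force: [0.3, -0.3, -5.2]
finger_gap: 16.5
```

Emit:
send_rows:
  deltas:
    - {"linear": [0, -0.02, 0], "yaw": 0}
    - {"linear": [0, -0.045, 0], "yaw": 0}
    - {"linear": [0, -0.075, 0], "yaw": 0}
    - {"linear": [0, -0.105, 0], "yaw": 0}
    - {"linear": [0, -0.12, 0], "yaw": 0}

```text
clock: 17.63
tool_pos: [485.8, 321.1, 90.9]
orientation: [-1.578, -0.007, -2.665]
contact_force: [0.0, 0.5, -3.4]
finger_gap: 16.7
```

```bash
python3 - <<'E'
from look import *
rel(RK);look('c3',(220,220,350,320),(120,160,270,260),6,5,RK)
carry(wp(TR,-97,0,75),[6,16,30,47,65]);print(read_state()['contact_force'])
E
```

```text
in frame x -95.1 y -1.6 blade z 64.3 yawerr -0.11deg tilt -0.41 -0.40
in frame x -94.9 y -1.7 blade z 64.2 yawerr -0.11deg tilt -0.41 -0.37
remaining 440 mm
{"linear": [0.01, -0.001, 0.028], "yaw": 0.0020}
{"linear": [0.027, -0.002, 0.075], "yaw": 0.0052}
{"linear": [0.051, -0.004, 0.141], "yaw": 0.0098}
{"linear": [0.08, -0.006, 0.221], "yaw": 0.0153}
{"linear": [0.11, -0.008, 0.306], "yaw": 0.0212}
[ 0.75678629  0.48266785 -3.84680149]
```

View pics/c3_s.png

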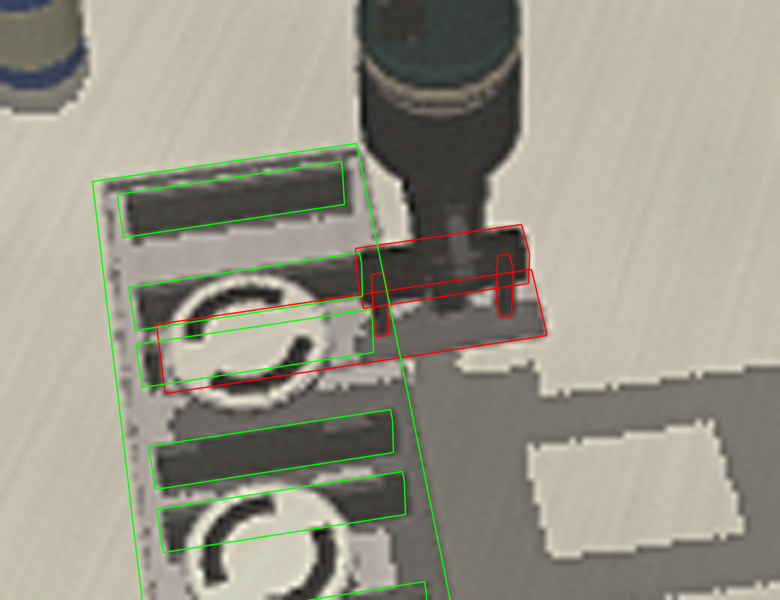

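Emit:
send_rows:
  deltas:
    - {"linear": [0.01, -0.001, 0.028], "yaw": 0.002}
    - {"linear": [0.027, -0.002, 0.075], "yaw": 0.005}
    - {"linear": [0.051, -0.004, 0.141], "yaw": 0.01}
    - {"linear": [0.08, -0.006, 0.221], "yaw": 0.015}
    - {"linear": [0.11, -0.008, 0.306], "yaw": 0.021}

```text
clock: 18.15
tool_pos: [494.3, 254.7, 91.7]
orientation: [-1.577, -0.008, -2.733]
contact_force: [0.4, -0.1, -4.8]
finger_gap: 16.5
```

```bash
python3 - <<'E'
from plan import *
rel(TR);carry(wp(TR,-97,0,75),[20,40,60,80,100])
E
```

```text
in frame x -136.5 y 371.3 blade z 65.1 yawerr 21.97deg tilt -0.34 -0.47
remaining 374 mm
{"linear": [0.027, -0.003, 0.096], "yaw": 0.0065}
{"linear": [0.055, -0.005, 0.192], "yaw": 0.0131}
{"linear": [0.082, -0.008, 0.288], "yaw": 0.0196}
{"linear": [0.11, -0.011, 0.385], "yaw": 0.0261}
{"linear": [0.137, -0.013, 0.481], "yaw": 0.0327}
```

Emit:
send_rows:
  deltas:
    - {"linear": [0.027, -0.003, 0.096], "yaw": 0.0065}
    - {"linear": [0.055, -0.005, 0.192], "yaw": 0.013}
    - {"linear": [0.082, -0.008, 0.288], "yaw": 0.0195}
    - {"linear": [0.11, -0.011, 0.385], "yaw": 0.026}
    - {"linear": [0.137, -0.013, 0.481], "yaw": 0.0325}

```text
clock: 18.57
tool_pos: [507.0, 153.0, 93.7]
orientation: [-1.575, -0.01, -2.838]
contact_force: [0.5, -0.2, -5.1]
finger_gap: 16.5
```

```bash
python3 - <<'E'
from plan import *
rel(TR);carry(wp(TR,-97,0,75),[20,40,60,80,100])
E
```

```text
in frame x -126.3 y 269.2 blade z 67.1 yawerr 15.96deg tilt -0.25 -0.55
remaining 271 mm
{"linear": [0.017, -0.003, 0.099], "yaw": 0.0065}
{"linear": [0.034, -0.006, 0.197], "yaw": 0.0131}
{"linear": [0.051, -0.009, 0.296], "yaw": 0.0196}
{"linear": [0.068, -0.012, 0.394], "yaw": 0.0262}
{"linear": [0.085, -0.015, 0.493], "yaw": 0.0327}
```

Emit:
send_rows:
  deltas:
    - {"linear": [0.017, -0.003, 0.099], "yaw": 0.0065}
    - {"linear": [0.034, -0.006, 0.197], "yaw": 0.013}
    - {"linear": [0.051, -0.009, 0.296], "yaw": 0.0195}
    - {"linear": [0.068, -0.012, 0.394], "yaw": 0.026}
    - {"linear": [0.085, -0.015, 0.493], "yaw": 0.0325}

```text
clock: 18.98
tool_pos: [519.6, 51.3, 96.2]
orientation: [-1.574, -0.011, -2.943]
contact_force: [0.2, 0.1, -4.0]
finger_gap: 16.5
```

```bash
python3 - <<'E'
from plan import *
rel(TR);carry(wp(TR,-97,0,75),[20,40,60,80,98])
E
```

```text
in frame x -116.3 y 167.2 blade z 69.6 yawerr 9.93deg tilt -0.16 -0.62
remaining 168 mm
{"linear": [0.006, -0.003, 0.1], "yaw": 0.0066}
{"linear": [0.012, -0.006, 0.2], "yaw": 0.0131}
{"linear": [0.018, -0.01, 0.299], "yaw": 0.0197}
{"linear": [0.023, -0.013, 0.399], "yaw": 0.0262}
{"linear": [0.029, -0.016, 0.489], "yaw": 0.0321}
```

Emit:
send_rows:
  deltas:
    - {"linear": [0.006, -0.003, 0.1], "yaw": 0.0065}
    - {"linear": [0.012, -0.006, 0.2], "yaw": 0.013}
    - {"linear": [0.018, -0.01, 0.299], "yaw": 0.0195}
    - {"linear": [0.023, -0.013, 0.399], "yaw": 0.026}
    - {"linear": [0.029, -0.016, 0.489], "yaw": 0.032}

```text
clock: 19.4
tool_pos: [532.4, -48.5, 98.9]
orientation: [-1.572, -0.012, -3.047]
contact_force: [-0.2, -0.2, -5.3]
finger_gap: 16.5
```

```bash
python3 - <<'E'
from plan import *
rel(TR);carry(wp(TR,-97,0,75),[18,35,49,60,68])
E
```

```text
in frame x -106.0 y 67.2 blade z 72.3 yawerr 3.99deg tilt -0.04 -0.69
remaining 68 mm
{"linear": [-0.006, -0.004, 0.09], "yaw": 0.0059}
{"linear": [-0.011, -0.007, 0.175], "yaw": 0.0114}
{"linear": [-0.015, -0.01, 0.244], "yaw": 0.0160}
{"linear": [-0.019, -0.012, 0.299], "yaw": 0.0196}
{"linear": [-0.021, -0.013, 0.338], "yaw": 0.0221}
```

Emit:
send_rows:
  deltas:
    - {"linear": [-0.006, -0.004, 0.09], "yaw": 0.006}
    - {"linear": [-0.011, -0.007, 0.175], "yaw": 0.0115}
    - {"linear": [-0.015, -0.01, 0.244], "yaw": 0.016}
    - {"linear": [-0.019, -0.012, 0.299], "yaw": 0.0195}
    - {"linear": [-0.021, -0.013, 0.335], "yaw": 0.022}

```text
clock: 19.82
tool_pos: [542.6, -116.6, 101.3]
orientation: [-1.57, -0.012, -3.119]
contact_force: [-0.3, 0.1, -4.4]
finger_gap: 16.6
```

```bash
python3 - <<'E'
from look import *
rel(TR);look('d1',(240,130,370,230),(270,160,430,280))
plan([wp(TR,-97,0,25),wp(TR,-97,0,14)])
E
```

```text
in frame x -97.4 y -1.2 blade z 74.7 yawerr -0.12deg tilt 0.03 -0.71
in frame x -97.2 y -0.6 blade z 74.8 yawerr -0.08deg tilt 0.02 -0.70
t 19.92 pos [ 542.8 -116.   101.4] rpy [-1.5704 -0.0121 -3.1181] gap 16.5 F [-0.3 -0.7 -4.3]
[-0.0011, 0.2489, -0.0028] yaw -0.0005 | dist 50 turn -0.1deg
[-0.0, 0.055, 0.0] yaw -0.0 | dist 11 turn -0.0deg
```

View pics/d1_s.png

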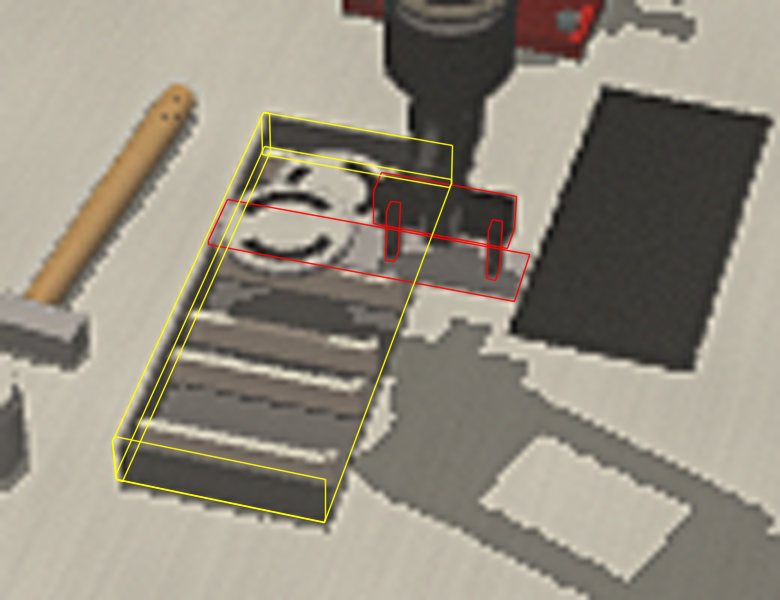

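View pics/d1_t.png

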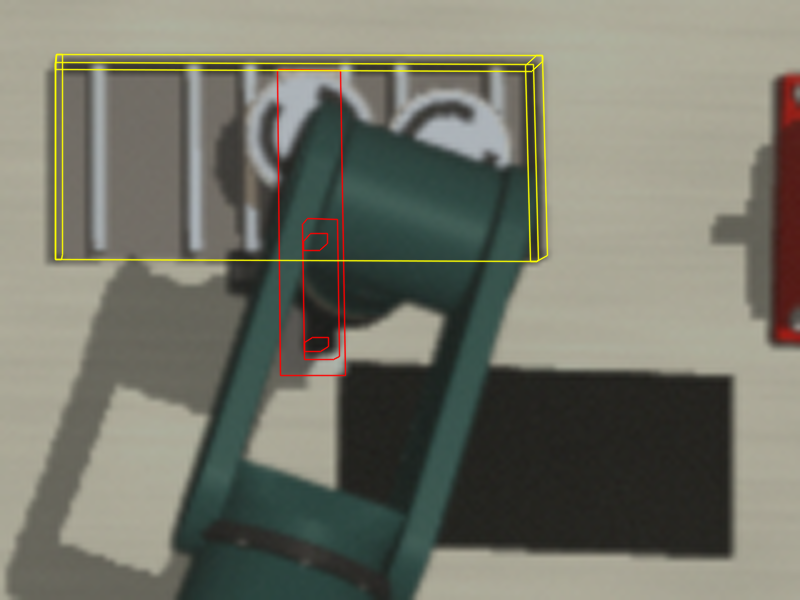

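Emit:
send_rows:
  deltas:
    - {"linear": [-0.001, 0.03, -0.003], "yaw": 0}
    - {"linear": [-0.001, 0.08, -0.005], "yaw": -0.0005}
    - {"linear": [-0.001, 0.13, -0.005], "yaw": -0.0005}
    - {"linear": [-0.001, 0.175, -0.005], "yaw": -0.0005}
    - {"linear": [-0.001, 0.2, -0.005], "yaw": -0.0005}

```text
clock: 20.33
tool_pos: [541.0, -113.9, 58.6]
orientation: [-1.572, -0.016, -3.115]
contact_force: [-0.7, 0.1, -5.1]
finger_gap: 16.6
```

Emit:
send_rows:
  deltas:
    - {"linear": [0, 0.015, 0], "yaw": 0}
    - {"linear": [0, 0.03, 0], "yaw": 0}
    - {"linear": [0, 0.05, 0], "yaw": 0}
    - {"linear": [0, 0.07, 0], "yaw": 0}
    - {"linear": [0, 0.085, 0], "yaw": 0}

```text
clock: 20.75
tool_pos: [541.4, -114.1, 42.0]
orientation: [-1.571, -0.014, -3.116]
contact_force: [-0.4, -0.6, -3.6]
finger_gap: 16.2
```

```bash
python3 - <<'E'
from look import *
rel(TR);look('d2',(240,130,370,230))
plan([wp(TR,-190,0,16)])
E
```

```text
in frame x -98.6 y 1.4 blade z 15.4 yawerr 0.06deg tilt -0.04 -0.83
in frame x -99.2 y 1.5 blade z 14.9 yawerr 0.06deg tilt -0.07 -0.92
t 20.85 pos [ 540.8 -113.9   41.5] rpy [-1.572  -0.0161 -3.1155] gap 16.3 F [ 0.3  1.  -2.8]
[0.4539, -0.0056, 0.0072] yaw 0.0003 | dist 91 turn 0.1deg
```

View pics/d2_s.png

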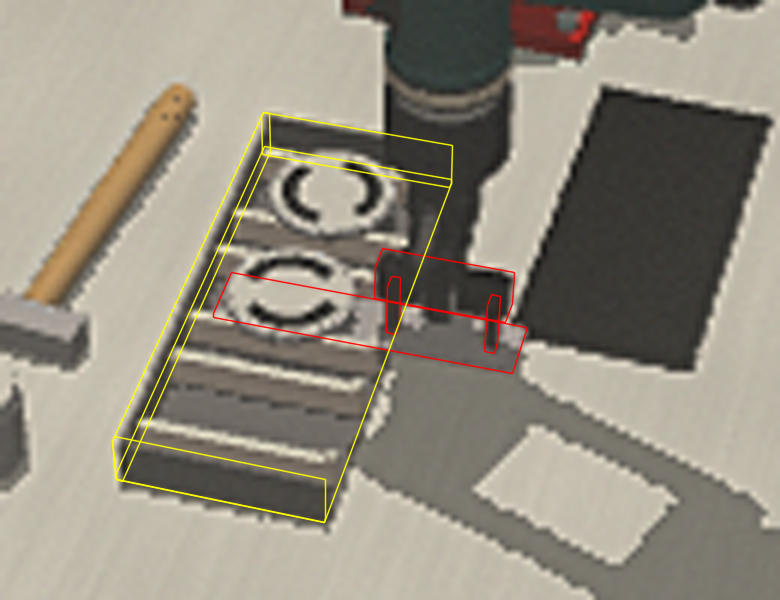

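Emit:
send_rows:
  deltas:
    - {"linear": [0.03, 0, 0], "yaw": 0}
    - {"linear": [0.1, 0, 0], "yaw": 0}
    - {"linear": [0.2, 0, 0], "yaw": 0}
    - {"linear": [0.33, 0, 0], "yaw": 0}
    - {"linear": [0.45, 0, 0], "yaw": 0}

```text
clock: 21.27
tool_pos: [449.7, -116.4, 43.3]
orientation: [-1.572, -0.016, -3.115]
contact_force: [-0.2, -0.3, -2.0]
finger_gap: 17.1
```

Emit:
send_rows:
  deltas:
    - {"linear": [0.12, 0, 0], "yaw": 0}
    - {"linear": [0.22, 0, 0], "yaw": 0}
    - {"linear": [0.3, -0.05, 0], "yaw": 0}
    - {"linear": [0.34, -0.15, 0], "yaw": 0}
    - {"linear": [0.36, -0.25, 0], "yaw": 0}

```text
clock: 21.68
tool_pos: [376.2, -117.8, 94.5]
orientation: [-1.572, -0.018, -3.116]
contact_force: [0.2, -0.5, -2.0]
finger_gap: 16.4
```

```bash
python3 - <<'E'
from look import *
rel(TR);look('d3',(240,130,370,230),(270,160,430,280))
plan([(360,50,100,-2.95),(330,210,100,-2.8),wp(RK,-240,100,40)])
E
```

```text
in frame x -263.8 y 1.7 blade z 67.9 yawerr 0.03deg tilt -0.08 -1.01
in frame x -259.6 y -0.1 blade z 71.8 yawerr 0.04deg tilt 0.21 -0.41
t 21.78 pos [ 380.5 -119.6   98.4] rpy [-1.5672 -0.0072 -3.116 ] gap 16.6 F [ 0.4 -0.7 -3.3]
[0.0807, -0.0079, -0.8501] yaw -0.0528 | dist 171 turn -9.5deg
[-0.0051, -0.0, -0.8139] yaw -0.0477 | dist 163 turn -8.6deg
[-0.1333, 0.167, -0.6674] yaw -0.0434 | dist 140 turn -7.8deg
```

View pics/d3_t.png

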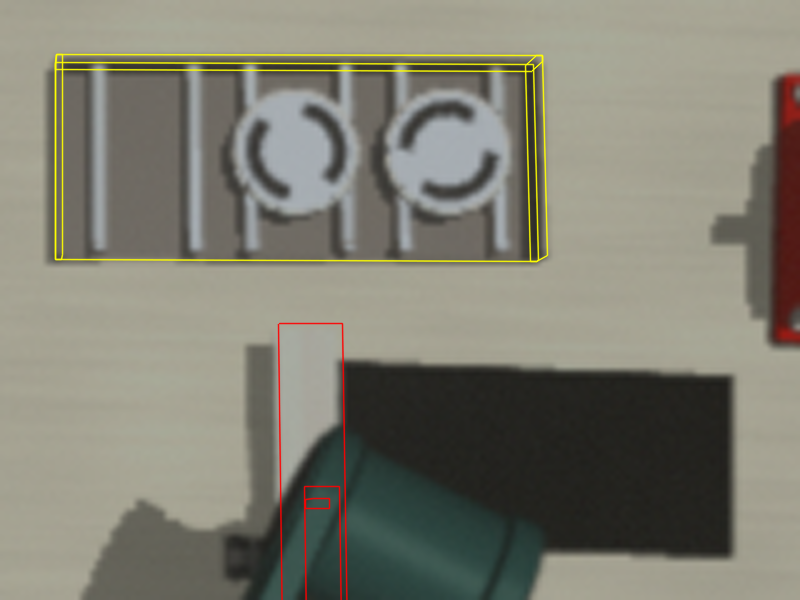

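Emit:
send_rows:
  deltas:
    - {"linear": [0.016, 0, -0.18], "yaw": -0.01}
    - {"linear": [0.03, 0, -0.37], "yaw": -0.02}
    - {"linear": [0.05, 0, -0.56], "yaw": -0.035}
    - {"linear": [0.07, 0, -0.73], "yaw": -0.046}
    - {"linear": [0.08, 0, -0.85], "yaw": -0.053}

```text
clock: 22.2
tool_pos: [359.0, 52.4, 97.0]
orientation: [-1.57, -0.008, -2.947]
contact_force: [-0.2, -0.7, -2.6]
finger_gap: 16.5
```

Emit:
send_rows:
  deltas:
    - {"linear": [0, 0, -0.17], "yaw": -0.01}
    - {"linear": [0, 0, -0.35], "yaw": -0.02}
    - {"linear": [0, 0, -0.53], "yaw": -0.03}
    - {"linear": [0, 0, -0.69], "yaw": -0.04}
    - {"linear": [0, 0, -0.8], "yaw": -0.048}

```text
clock: 22.62
tool_pos: [326.8, 212.0, 96.0]
orientation: [-1.572, -0.008, -2.792]
contact_force: [0.6, -0.7, -2.3]
finger_gap: 16.0
```

```bash
python3 - <<'E'
from plan import *
rel(RK);plan([wp(RK,-240,100,24)])
E
```

```text
in frame x -286.5 y -25.3 blade z 69.4 yawerr -7.35deg tilt -0.09 -0.47
t 22.62 pos [326.8 212.   96. ] rpy [-1.5723 -0.0083 -2.7919] gap 16.0 F [ 0.6 -0.7 -2.3]
[-0.1504, 0.227, -0.6513] yaw -0.0408 | dist 141 turn -7.4deg
```

Emit:
send_rows:
  deltas:
    - {"linear": [-0.03, 0.04, -0.15], "yaw": -0.01}
    - {"linear": [-0.07, 0.1, -0.33], "yaw": -0.02}
    - {"linear": [-0.11, 0.16, -0.5], "yaw": -0.031}
    - {"linear": [-0.14, 0.21, -0.61], "yaw": -0.039}
    - {"linear": [-0.15, 0.227, -0.65], "yaw": -0.041}

```text
clock: 23.03
tool_pos: [308.3, 346.6, 47.9]
orientation: [-1.574, -0.011, -2.659]
contact_force: [0.6, -0.2, -3.0]
finger_gap: 16.4
```

```bash
python3 - <<'E'
from look import *
rel(RK);look('e1',(220,230,350,350),None,5,5,RK)
plan([wp(RK,-89.5,100,22)])
E
```

```text
in frame x -241.0 y 102.7 blade z 21.3 yawerr 0.27deg tilt -0.19 -0.63
in frame x -241.4 y 100.6 blade z 22.2 yawerr 0.16deg tilt -0.09 -0.65
t 23.13 pos [308.9 344.6  48.8] rpy [-1.5724 -0.0113 -2.6608] gap 16.3 F [-0.  -0.5 -2.8]
[-0.7593, 0.0009, 0.0051] yaw 0.0009 | dist 152 turn 0.2deg
```

View pics/e1_s.png

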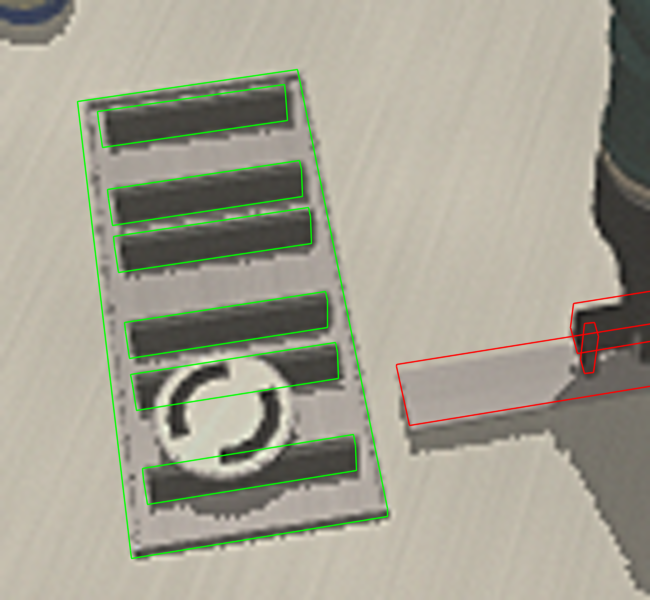

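Emit:
send_rows:
  deltas:
    - {"linear": [-0.05, 0, 0.005], "yaw": 0.001}
    - {"linear": [-0.14, 0, 0.005], "yaw": 0.001}
    - {"linear": [-0.24, 0, 0.005], "yaw": 0.001}
    - {"linear": [-0.34, 0, 0.005], "yaw": 0.001}
    - {"linear": [-0.4, 0, 0.005], "yaw": 0.001}

```text
clock: 23.55
tool_pos: [383.9, 380.3, 48.9]
orientation: [-1.572, -0.008, -2.667]
contact_force: [0.9, -0.1, -2.8]
finger_gap: 16.4
```

```bash
python3 - <<'E'
from plan import *
rel(RK);plan([wp(RK,-89.5,100,22)])
E
```

```text
in frame x -158.4 y 97.8 blade z 22.3 yawerr -0.20deg tilt -0.06 -0.45
t 23.55 pos [383.9 380.3  48.9] rpy [-1.5719 -0.0078 -2.6671] gap 16.4 F [ 0.9 -0.1 -2.8]
[-0.3444, 0.0013, -0.0124] yaw -0.0011 | dist 69 turn -0.2deg
```

Emit:
send_rows:
  deltas:
    - {"linear": [-0.08, 0.001, -0.006], "yaw": -0.001}
    - {"linear": [-0.17, 0.001, -0.012], "yaw": -0.001}
    - {"linear": [-0.26, 0.001, -0.012], "yaw": -0.001}
    - {"linear": [-0.32, 0.001, -0.012], "yaw": -0.001}
    - {"linear": [-0.345, 0.001, -0.012], "yaw": -0.001}

```text
clock: 23.97
tool_pos: [447.6, 413.0, 48.8]
orientation: [-1.571, -0.005, -2.667]
contact_force: [-0.4, 0.1, -3.0]
finger_gap: 16.4
```

```bash
python3 - <<'E'
from look import *
rel(RK);look('e2',(220,230,350,350),None,5,5,RK)
E
```

```text
in frame x -86.8 y 97.6 blade z 22.2 yawerr -0.22deg tilt -0.04 -0.29
in frame x -88.3 y 98.2 blade z 21.8 yawerr -0.17deg tilt -0.05 -0.41
```

View pics/e2_s.png

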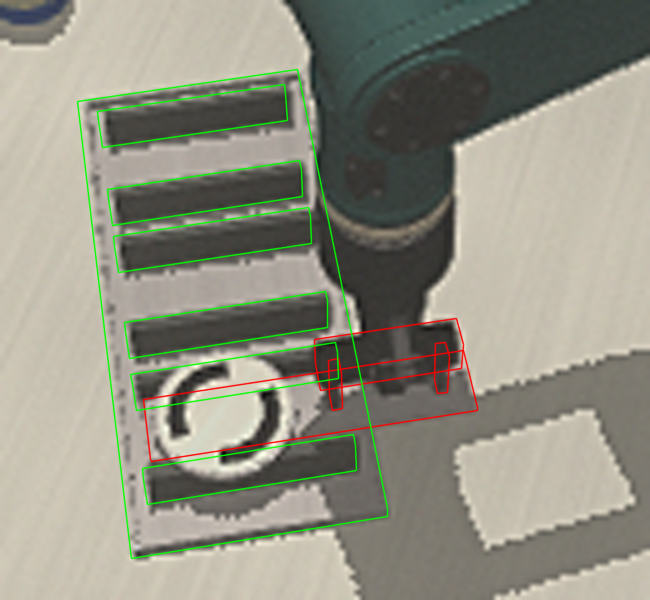

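Emit:
send_rows:
  deltas:
    - {"linear": [0, -0.02, 0.003], "yaw": 0}
    - {"linear": [0, -0.04, 0.006], "yaw": 0}
    - {"linear": [0, -0.055, 0.006], "yaw": 0}
    - {"linear": [0, -0.07, 0.006], "yaw": 0}
    - {"linear": [0, -0.085, 0.006], "yaw": 0}

```text
clock: 24.48
tool_pos: [445.8, 411.5, 65.5]
orientation: [-1.572, -0.008, -2.666]
contact_force: [-0.7, -0.7, -4.2]
finger_gap: 16.6
```

Emit:
send_rows:
  deltas:
    - {"linear": [0, -0.02, 0], "yaw": 0}
    - {"linear": [0, -0.045, 0], "yaw": 0}
    - {"linear": [0, -0.075, 0], "yaw": 0}
    - {"linear": [0, -0.105, 0], "yaw": 0}
    - {"linear": [0, -0.12, 0], "yaw": 0}

```text
clock: 24.9
tool_pos: [446.5, 412.1, 91.0]
orientation: [-1.572, -0.006, -2.666]
contact_force: [0.0, -0.3, -4.6]
finger_gap: 16.5
```

```bash
python3 - <<'E'
from look import *
rel(RK);look('e3',(220,220,350,320),(120,160,270,260),6,5,RK)
carry(wp(TR,-97,100,75),[6,16,30,47,65]);print(read_state()['contact_force'])
E
```

```text
in frame x -88.2 y 97.2 blade z 64.4 yawerr -0.15deg tilt -0.06 -0.35
in frame x -88.0 y 97.2 blade z 64.3 yawerr -0.15deg tilt -0.07 -0.32
remaining 438 mm
{"linear": [0.008, -0.001, 0.029], "yaw": 0.0020}
{"linear": [0.02, -0.002, 0.077], "yaw": 0.0052}
{"linear": [0.038, -0.004, 0.145], "yaw": 0.0098}
{"linear": [0.06, -0.006, 0.227], "yaw": 0.0154}
{"linear": [0.083, -0.008, 0.314], "yaw": 0.0213}
[ 0.65046554  0.4569583  -4.48357751]
```

View pics/e3_s.png

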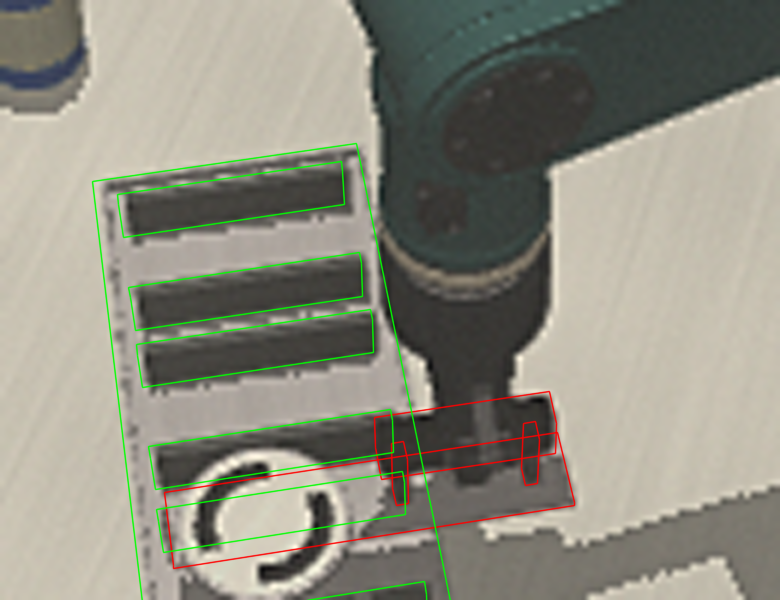

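Emit:
send_rows:
  deltas:
    - {"linear": [0.008, -0.001, 0.029], "yaw": 0.002}
    - {"linear": [0.02, -0.002, 0.077], "yaw": 0.005}
    - {"linear": [0.038, -0.004, 0.145], "yaw": 0.01}
    - {"linear": [0.06, -0.006, 0.227], "yaw": 0.0155}
    - {"linear": [0.083, -0.008, 0.314], "yaw": 0.0215}

```text
clock: 25.42
tool_pos: [460.6, 346.7, 92.1]
orientation: [-1.571, -0.007, -2.735]
contact_force: [0.5, -0.2, -4.2]
finger_gap: 16.5
```

```bash
python3 - <<'E'
from plan import *
rel(TR);carry(wp(TR,-97,98,75),[20,40,60,80,100])
E
```

```text
in frame x -167.8 y 464.1 blade z 65.5 yawerr 21.84deg tilt 0.00 -0.39
remaining 373 mm
{"linear": [0.019, -0.003, 0.098], "yaw": 0.0065}
{"linear": [0.038, -0.005, 0.196], "yaw": 0.0130}
{"linear": [0.057, -0.008, 0.295], "yaw": 0.0195}
{"linear": [0.076, -0.01, 0.393], "yaw": 0.0260}
{"linear": [0.094, -0.013, 0.491], "yaw": 0.0325}
```

Emit:
send_rows:
  deltas:
    - {"linear": [0.019, -0.003, 0.098], "yaw": 0.0065}
    - {"linear": [0.038, -0.005, 0.196], "yaw": 0.013}
    - {"linear": [0.057, -0.008, 0.295], "yaw": 0.0195}
    - {"linear": [0.076, -0.01, 0.393], "yaw": 0.026}
    - {"linear": [0.094, -0.013, 0.491], "yaw": 0.0325}

```text
clock: 25.83
tool_pos: [482.0, 246.4, 94.5]
orientation: [-1.569, -0.008, -2.84]
contact_force: [1.0, 0.5, -5.2]
finger_gap: 16.4
```

```bash
python3 - <<'E'
from plan import *
rel(TR);carry(wp(TR,-97,98,75),[20,40,60,80,100])
E
```

```text
in frame x -148.9 y 363.3 blade z 67.9 yawerr 15.82deg tilt 0.09 -0.44
remaining 270 mm
{"linear": [0.008, -0.003, 0.1], "yaw": 0.0065}
{"linear": [0.017, -0.005, 0.199], "yaw": 0.0130}
{"linear": [0.025, -0.008, 0.299], "yaw": 0.0195}
{"linear": [0.033, -0.011, 0.398], "yaw": 0.0260}
{"linear": [0.041, -0.013, 0.498], "yaw": 0.0325}
```

Emit:
send_rows:
  deltas:
    - {"linear": [0.008, -0.003, 0.1], "yaw": 0.0065}
    - {"linear": [0.017, -0.005, 0.199], "yaw": 0.013}
    - {"linear": [0.025, -0.008, 0.299], "yaw": 0.0195}
    - {"linear": [0.033, -0.011, 0.398], "yaw": 0.026}
    - {"linear": [0.041, -0.013, 0.498], "yaw": 0.0325}

```text
clock: 26.25
tool_pos: [503.4, 146.4, 97.1]
orientation: [-1.568, -0.008, -2.945]
contact_force: [0.7, 0.4, -3.8]
finger_gap: 16.6
```

```bash
python3 - <<'E'
from plan import *
rel(TR);carry(wp(TR,-97,98,75),[20,40,60,80,98])
E
```

```text
in frame x -130.1 y 262.7 blade z 70.5 yawerr 9.81deg tilt 0.18 -0.47
remaining 168 mm
{"linear": [-0.003, -0.003, 0.1], "yaw": 0.0065}
{"linear": [-0.005, -0.005, 0.2], "yaw": 0.0130}
{"linear": [-0.008, -0.008, 0.3], "yaw": 0.0194}
{"linear": [-0.011, -0.011, 0.4], "yaw": 0.0259}
{"linear": [-0.013, -0.013, 0.49], "yaw": 0.0318}
```

Emit:
send_rows:
  deltas:
    - {"linear": [-0.003, -0.003, 0.1], "yaw": 0.0065}
    - {"linear": [-0.005, -0.005, 0.2], "yaw": 0.013}
    - {"linear": [-0.008, -0.008, 0.3], "yaw": 0.0195}
    - {"linear": [-0.011, -0.011, 0.4], "yaw": 0.026}
    - {"linear": [-0.013, -0.013, 0.49], "yaw": 0.032}

```text
clock: 26.67
tool_pos: [524.4, 48.0, 99.9]
orientation: [-1.566, -0.008, -3.049]
contact_force: [0.2, 0.0, -3.9]
finger_gap: 16.5
```

```bash
python3 - <<'E'
from plan import *
rel(TR);carry(wp(TR,-97,98,75),[18,35,49,60,68])
E
```

```text
in frame x -111.5 y 163.8 blade z 73.3 yawerr 3.85deg tilt 0.29 -0.49
remaining 67 mm
{"linear": [-0.013, -0.002, 0.089], "yaw": 0.0057}
{"linear": [-0.026, -0.005, 0.173], "yaw": 0.0111}
{"linear": [-0.036, -0.006, 0.242], "yaw": 0.0156}
{"linear": [-0.045, -0.008, 0.297], "yaw": 0.0190}
{"linear": [-0.05, -0.009, 0.333], "yaw": 0.0214}
```

Emit:
send_rows:
  deltas:
    - {"linear": [-0.013, -0.002, 0.089], "yaw": 0.0057}
    - {"linear": [-0.026, -0.005, 0.173], "yaw": 0.011}
    - {"linear": [-0.036, -0.006, 0.242], "yaw": 0.0156}
    - {"linear": [-0.045, -0.008, 0.297], "yaw": 0.019}
    - {"linear": [-0.05, -0.009, 0.33], "yaw": 0.0214}

```text
clock: 27.08
tool_pos: [540.4, -18.7, 101.8]
orientation: [-1.565, -0.008, -3.119]
contact_force: [-0.5, 0.6, -4.4]
finger_gap: 16.5
```

```bash
python3 - <<'E'
from look import *
rel(TR);look('f1',(240,130,370,230),(270,160,430,280))
plan([wp(TR,-97,98,25),wp(TR,-97,98,14)])
E
```

```text
in frame x -97.2 y 96.7 blade z 75.2 yawerr -0.15deg tilt 0.35 -0.48
in frame x -97.0 y 97.6 blade z 75.3 yawerr -0.10deg tilt 0.32 -0.47
t 27.18 pos [540.5 -17.9 101.9] rpy [-1.5651 -0.0082 -3.1184] gap 16.4 F [-0.6 -0.2 -4.6]
[-0.0002, 0.2515, -0.0021] yaw -0.0006 | dist 50 turn -0.1deg
[-0.0, 0.055, 0.0] yaw -0.0 | dist 11 turn -0.0deg
```

View pics/f1_s.png

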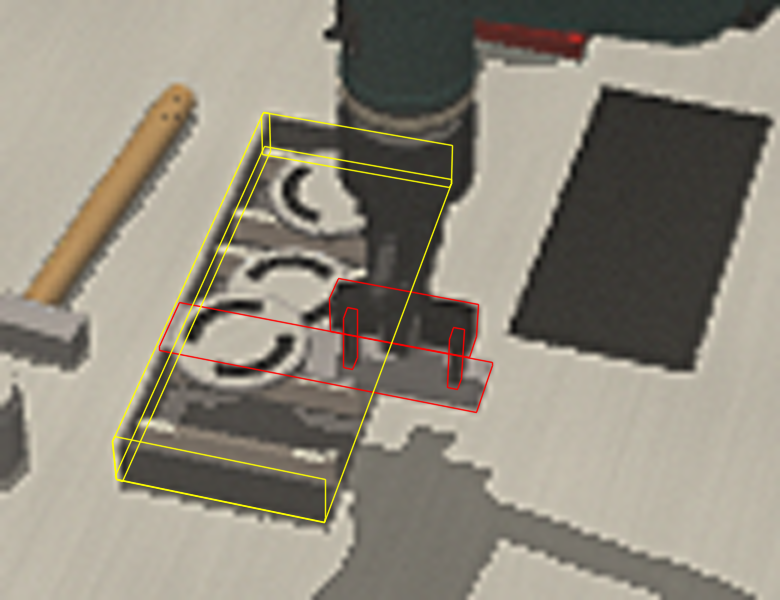

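View pics/f1_t.png

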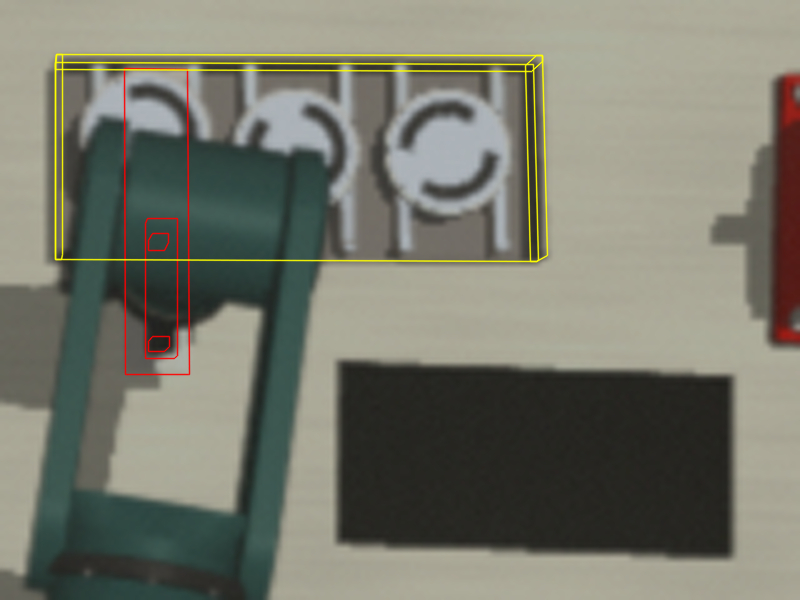

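Emit:
send_rows:
  deltas:
    - {"linear": [0, 0.03, -0.002], "yaw": 0}
    - {"linear": [0, 0.08, -0.002], "yaw": -0.0005}
    - {"linear": [0, 0.13, -0.002], "yaw": -0.0005}
    - {"linear": [0, 0.175, -0.002], "yaw": -0.0005}
    - {"linear": [0, 0.2, -0.002], "yaw": -0.0005}

```text
clock: 27.6
tool_pos: [538.6, -16.9, 59.1]
orientation: [-1.566, -0.012, -3.116]
contact_force: [-0.5, -0.1, -4.4]
finger_gap: 16.7
```

Emit:
send_rows:
  deltas:
    - {"linear": [0, 0.015, 0], "yaw": 0}
    - {"linear": [0, 0.03, 0], "yaw": 0}
    - {"linear": [0, 0.05, 0], "yaw": 0}
    - {"linear": [0, 0.07, 0], "yaw": 0}
    - {"linear": [0, 0.085, 0], "yaw": 0}

```text
clock: 28.02
tool_pos: [539.1, -17.1, 42.5]
orientation: [-1.566, -0.011, -3.116]
contact_force: [1.1, 1.2, -2.2]
finger_gap: 16.3
```

```bash
python3 - <<'E'
from look import *
rel(TR);look('f2',(240,130,370,230))
plan([wp(TR,-190,98,16)])
E
```

```text
in frame x -98.5 y 98.4 blade z 15.9 yawerr 0.04deg tilt 0.30 -0.60
in frame x -99.1 y 98.4 blade z 15.5 yawerr 0.03deg tilt 0.28 -0.70
t 28.12 pos [538.5 -17.1  42.1] rpy [-1.5659 -0.0122 -3.116 ] gap 16.6 F [-1.1  0.2 -2.7]
[0.4545, -0.0027, 0.0018] yaw 0.0002 | dist 91 turn 0.0deg
```

View pics/f2_s.png

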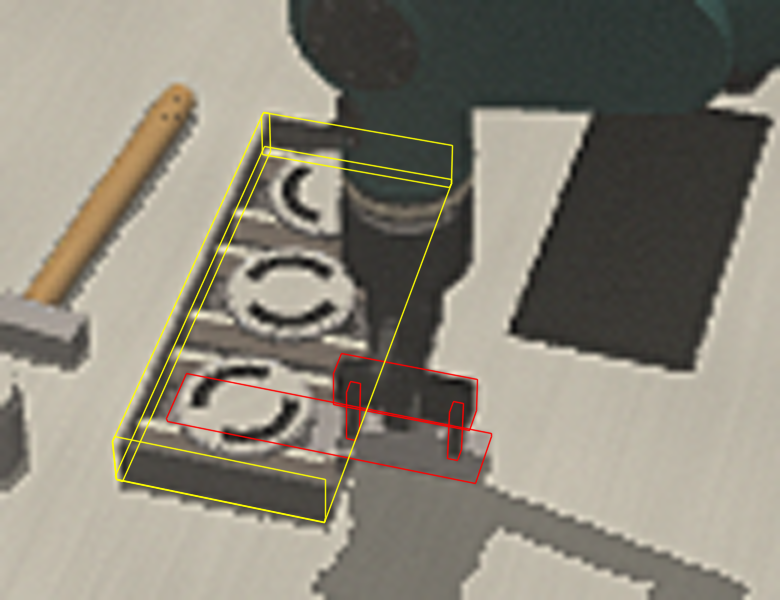

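Resting on the rails. Withdraw.

Emit:
send_rows:
  deltas:
    - {"linear": [0.03, 0, 0], "yaw": 0}
    - {"linear": [0.1, 0, 0], "yaw": 0}
    - {"linear": [0.2, 0, 0], "yaw": 0}
    - {"linear": [0.33, 0, 0], "yaw": 0}
    - {"linear": [0.45, 0, 0], "yaw": 0}

```text
clock: 28.53
tool_pos: [447.4, -19.5, 43.5]
orientation: [-1.566, -0.012, -3.116]
contact_force: [-0.0, 0.3, -1.5]
finger_gap: 16.8
```

Emit:
send_rows:
  deltas:
    - {"linear": [0.12, 0, 0], "yaw": 0}
    - {"linear": [0.22, 0, 0], "yaw": 0}
    - {"linear": [0.3, -0.05, 0], "yaw": 0}
    - {"linear": [0.34, -0.15, 0], "yaw": 0}
    - {"linear": [0.36, -0.25, 0], "yaw": 0}

```text
clock: 28.95
tool_pos: [373.6, -20.8, 94.4]
orientation: [-1.566, -0.014, -3.116]
contact_force: [1.8, -0.4, -1.7]
finger_gap: 16.2
```

```bash
cat > stat.py <<'E'
from ov import *
from plan import *
def stat(tag,lift=False):
    im={n:get_image(n) for n in CAM};out={}
    S=silhouettes('tray','top')
    if S:
        r=S[0]['region'].astype(float);out['tray']=fit({'top':r},TRAY,(*ray('top',S[0]['point'],10),.02));print('tray',S[0]['score'],out['tray'])
    S=silhouettes('plate1','top');
    for q in S:
        c=cv2.moments(q['region'].astype(np.uint8));pt=(c['m10']/c['m00'],c['m01']/c['m00']);wv=ray('top',pt,30)
        f=out['tray'][0];d=wv-f[:2];cc,s=np.cos(f[2]),np.sin(f[2])
        print('plate %.2f'%q['score'],wv.round(1),'tray x %.1f y %.1f'%(cc*d[0]+s*d[1],-s*d[0]+cc*d[1]))
    return im,out
E
python3 - <<'E'
from stat import *
E
mv() { :; }; mv; cp stat.py status.py; rm stat.py; python3 - <<'E'
from status import *
im,o=stat('g')
overlay(im['top'],'top',[(TRAY,o['tray'][0],0,(0,255,255))],(270,160,430,280),'pics/g1.png',5)
rel(TR)
E
```

```text
tray 0.74 ([640.2, -113.5, 0.0248], 0.581)
plate 0.90 [374.4 629.3] tray x -247.3 y 749.1
plate 0.84 [509.8 628.1] tray x -111.9 y 744.6
plate 0.75 [ 642.3 -110. ] tray x 2.1 y 3.5
plate 0.61 [637.7  -7.9] tray x 0.1 y 105.6
plate 0.57 [ 644.3 -209.3] tray x 1.7 y -95.9
in frame x -261.1 y 98.4 blade z 68.3 yawerr 0.03deg tilt 0.33 -0.52
```

View pics/g1.png

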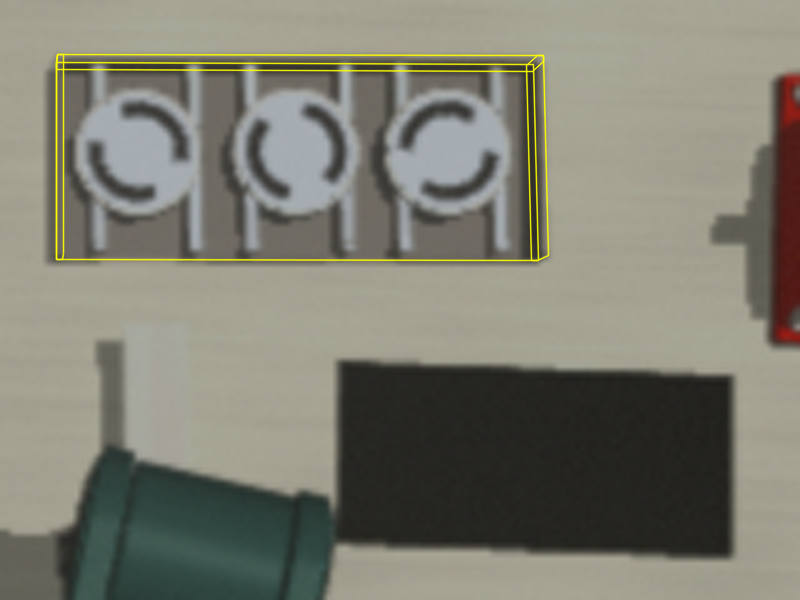

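```bash
python3 - <<'E'
from plan import *
plan([(390,-120,98,-2.66),(410,-220,98,-2.2),(446,-310,98,-1.75),(446,-320.5,60,-1.575),(446,-320.5,30,-1.575)])
E
```

```text
t 29.15 pos [376.5 -21.2  94.9] rpy [-1.5651 -0.0091 -3.1161] gap 16.5 F [-0.3 -0.2 -2.7]
[-0.0547, -0.0155, 0.4957] yaw -0.1452 | dist 100 turn -26.1deg
[0.143, -0.0, 0.4894] yaw -0.1464 | dist 102 turn -26.4deg
[0.2579, -0.0, 0.4104] yaw -0.1432 | dist 97 turn -25.8deg
[0.0517, 0.19, 0.0094] yaw -0.0557 | dist 39 turn -10.0deg
[-0.0, 0.15, 0.0] yaw -0.0 | dist 30 turn -0.0deg
```

Emit:
send_rows:
  deltas:
    - {"linear": [-0.01, -0.003, 0.1], "yaw": -0.03}
    - {"linear": [-0.02, -0.006, 0.2], "yaw": -0.06}
    - {"linear": [-0.03, -0.01, 0.3], "yaw": -0.09}
    - {"linear": [-0.045, -0.013, 0.4], "yaw": -0.12}
    - {"linear": [-0.055, -0.015, 0.495], "yaw": -0.145}

```text
clock: 29.57
tool_pos: [389.6, -120.6, 96.6]
orientation: [-1.572, -0.012, -2.656]
contact_force: [-0.1, 0.0, -2.3]
finger_gap: 17.0
```

Emit:
send_rows:
  deltas:
    - {"linear": [0.03, 0, 0.1], "yaw": -0.03}
    - {"linear": [0.06, 0, 0.2], "yaw": -0.06}
    - {"linear": [0.09, 0, 0.3], "yaw": -0.09}
    - {"linear": [0.12, 0, 0.4], "yaw": -0.12}
    - {"linear": [0.143, 0, 0.49], "yaw": -0.146}

```text
clock: 29.98
tool_pos: [409.5, -221.5, 94.6]
orientation: [-1.58, -0.011, -2.193]
contact_force: [0.1, 0.6, -2.2]
finger_gap: 16.3
```

Emit:
send_rows:
  deltas:
    - {"linear": [0.05, 0, 0.08], "yaw": -0.03}
    - {"linear": [0.1, 0, 0.17], "yaw": -0.06}
    - {"linear": [0.16, 0, 0.26], "yaw": -0.09}
    - {"linear": [0.22, 0, 0.35], "yaw": -0.12}
    - {"linear": [0.258, 0, 0.41], "yaw": -0.143}

```text
clock: 30.4
tool_pos: [446.1, -312.8, 91.9]
orientation: [-1.587, -0.005, -1.74]
contact_force: [0.5, -0.3, -2.1]
finger_gap: 16.4
```

```bash
python3 - <<'E'
from plan import *
plan([(446,-320.5,60,-1.575),(446,-320.5,30,-1.575)])
E
```

```text
t 30.4 pos [ 446.1 -312.8   91.9] rpy [-1.5866 -0.0051 -1.7403] gap 16.4 F [ 0.5 -0.3 -2.1]
[0.0383, 0.1594, 0.0059] yaw -0.0526 | dist 33 turn -9.5deg
[-0.0, 0.15, 0.0] yaw -0.0 | dist 30 turn -0.0deg
```

Emit:
send_rows:
  deltas:
    - {"linear": [0.01, 0.03, 0.002], "yaw": -0.01}
    - {"linear": [0.02, 0.07, 0.004], "yaw": -0.025}
    - {"linear": [0.03, 0.12, 0.006], "yaw": -0.04}
    - {"linear": [0.038, 0.15, 0.006], "yaw": -0.05}
    - {"linear": [0.038, 0.16, 0.006], "yaw": -0.0526}

```text
clock: 30.82
tool_pos: [444.1, -319.7, 56.1]
orientation: [-1.592, 0.001, -1.575]
contact_force: [0.1, 0.4, -3.3]
finger_gap: 16.6
```

```bash
python3 - <<'E'
from plan import *
get_image('top');get_image('side')
plan([(446,-320.5,31,-1.575)])
E
```

```text
Traceback (most recent call last):
NameError: name 'get_image' is not defined
```

```bash
python3 - <<'E'
from look import *
plan([])
get_image('top');get_image('side')
plan([(446,-320.5,31.5,-1.575)])
E
```

```text
t 30.82 pos [ 444.1 -319.7   56.1] rpy [-1.5918e+00  1.3000e-03 -1.5746e+00] gap 16.6 F [ 0.1  0.4 -3.3]
t 30.92 pos [ 444.7 -319.8   57.6] rpy [-1.5901e+00  2.0000e-04 -1.5757e+00] gap 16.4 F [ 0.  -0.  -2.4]
[0.0034, 0.1306, 0.0064] yaw -0.0002 | dist 26 turn -0.0deg
```

Emit:
send_rows:
  deltas:
    - {"linear": [0.003, 0.03, 0.005], "yaw": 0}
    - {"linear": [0.003, 0.06, 0.006], "yaw": 0}
    - {"linear": [0.003, 0.09, 0.006], "yaw": 0}
    - {"linear": [0.003, 0.11, 0.006], "yaw": 0}
    - {"linear": [0.003, 0.12, 0.006], "yaw": 0}

```text
clock: 31.33
tool_pos: [445.0, -319.9, 32.5]
orientation: [-1.591, 0.001, -1.576]
contact_force: [0.3, 0.6, -3.3]
finger_gap: 16.4
```

Emit:
send_rows:
  deltas:
    - {"linear": [0, 0.005, 0], "yaw": 0}
    - {"linear": [0, 0.01, 0], "yaw": 0}
    - {"linear": [0, 0.015, 0], "yaw": 0}
    - {"linear": [0, 0.015, 0], "yaw": 0}

```text
clock: 31.67
tool_pos: [445.1, -320.1, 30.0]
orientation: [-1.591, 0.001, -1.576]
contact_force: [-0.3, -0.2, -1.6]
finger_gap: 16.7
```

Emit:
send_rows:
  deltas:
    - {"linear": [0, 0, 0], "yaw": 0}
    - {"linear": [0, 0, 0], "yaw": 0}
    - {"linear": [0, 0, 0], "yaw": 0}
    - {"linear": [0, 0, 0], "yaw": 0}
    - {"linear": [0, 0, 0], "yaw": 0}
  jaw: -1

```text
clock: 32.08
tool_pos: [445.3, -320.3, 30.3]
orientation: [-1.59, 0.0, -1.576]
contact_force: [0.4, -1.5, 0.1]
finger_gap: 76.0
```

Emit:
send_rows:
  deltas:
    - {"linear": [0, 0, 0], "yaw": 0}
    - {"linear": [0, 0, 0], "yaw": 0}
    - {"linear": [0, -0.02, 0], "yaw": 0}
    - {"linear": [0, -0.08, 0], "yaw": 0}
    - {"linear": [0, -0.16, 0], "yaw": 0}

```text
clock: 32.5
tool_pos: [445.1, -319.5, 61.9]
orientation: [-1.593, 0.002, -1.576]
contact_force: [0.0, 0.3, -0.3]
finger_gap: 85.4
```

Emit:
send_rows:
  deltas:
    - {"linear": [0, -0.2, 0], "yaw": 0}
    - {"linear": [0, -0.4, 0], "yaw": 0}
    - {"linear": [0, -0.6, 0], "yaw": 0}
    - {"linear": [0, -0.65, 0], "yaw": 0}
    - {"linear": [0, -0.65, 0], "yaw": 0}

```text
clock: 32.92
tool_pos: [450.2, -321.7, 198.9]
orientation: [-1.583, -0.006, -1.576]
contact_force: [0.1, -0.1, 0.2]
finger_gap: 85.2
```

```bash
python3 - <<'E'
from status import *
im,o=stat('g')
S=silhouettes('lifter','side');r=S[0]['region'].astype(float);L=fit({'side':r},BLADE,(446,-320,1.57),3);print('lifter',S[0]['score'],L)
M=(445.5,-273.3,1.568)
its=[(TRAY,o['tray'][0],0,(0,255,255)),(BLADE,L[0],3,(0,0,255)),(MAT,M,0,(255,0,255))]
overlay(im['side'],'side',its,(220,100,400,240),'pics/h1.png',4.4)
overlay(im['top'],'top',its,(270,150,480,290),'pics/h2.png',3.8)
plan([])
E
```

```text
tray 0.87 ([640.1, -111.9, 0.0288], 0.584)
plate 0.97 [637.8  -6.3] tray x 0.7 y 105.6
plate 0.92 [ 644.8 -210.2] tray x 1.9 y -98.4
plate 0.73 [510.  629.1] tray x -108.7 y 744.5
plate 0.70 [375.2 629.3] tray x -243.4 y 748.5
plate 0.61 [ 641.1 -110.5] tray x 1.0 y 1.4
lifter 0.62 ([437.1, -356.0, 1.5768], 0.105)
t 33.17 pos [ 447.  -319.   189.4] rpy [-1.5962  0.0055 -1.5758] gap 85.4 F [-0.2  0.6 -0.4]
```

View pics/h1.png

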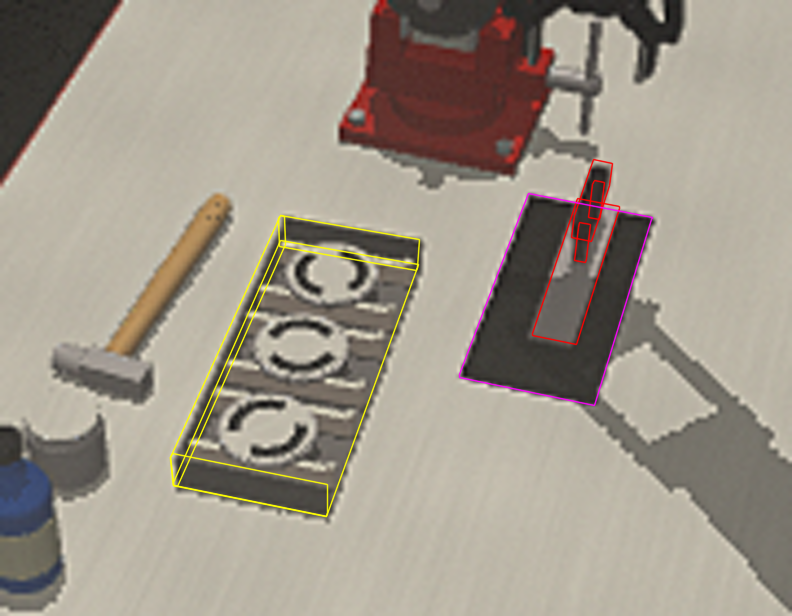

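View pics/h2.png

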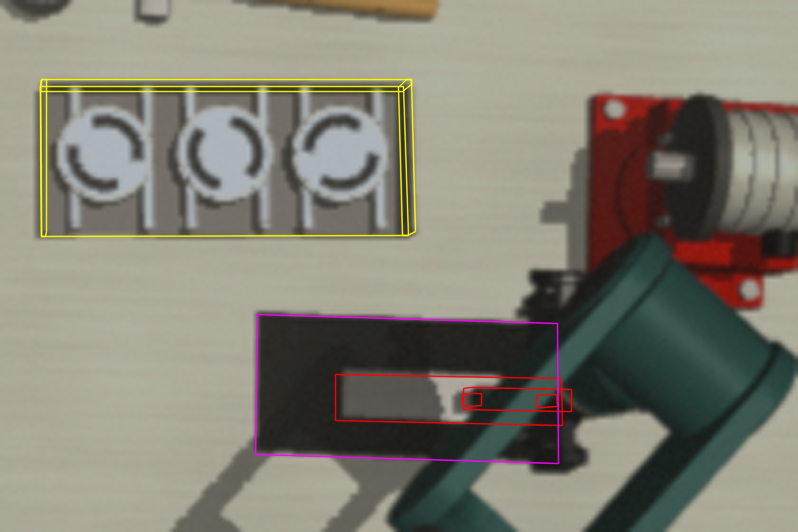

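```bash
python3 - <<'E'
from ov import *
im=get_image('top')
cv2.imwrite('pics/v.png',cv2.resize(im[155:260,400:510,::-1],None,fx=6,fy=6,interpolation=cv2.INTER_CUBIC))
im=get_image('side')
cv2.imwrite('pics/v2.png',cv2.resize(im[60:160,270:380,::-1],None,fx=6,fy=6,interpolation=cv2.INTER_CUBIC))
E
```

```text
(no output)
```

View pics/v.png

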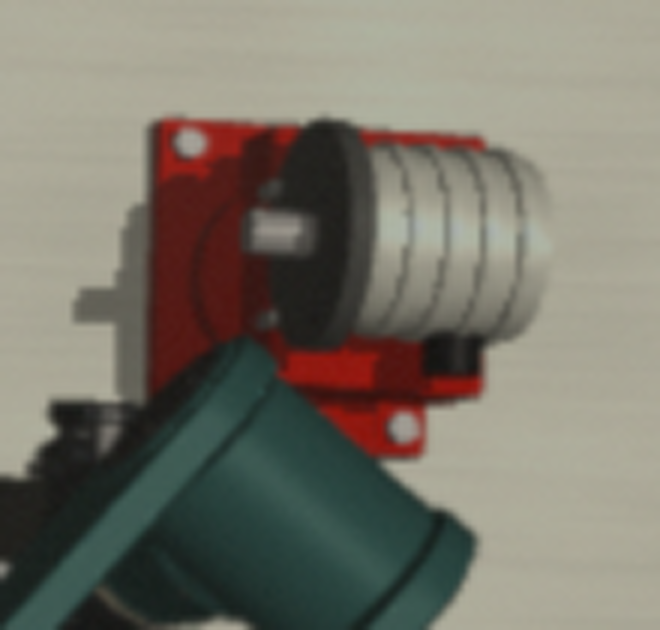

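View pics/v2.png

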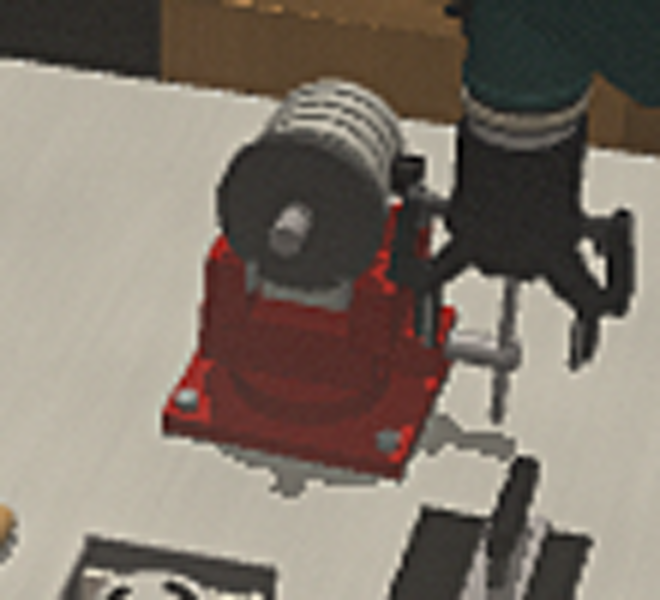

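```bash
python3 - <<'E'
from ov import *
import pickle
D=pickle.load(open('d0.pkl','rb'));im=D['im']['top']
# left edge and corners from initial image
p1=ray('top',(400+157/6-.5,155+120/6-.5),18);print('far corner',p1)
for v in (140,200,260,330): print(ray('top',(400+152/6-.5,155+v/6),18).round(1))
s1=ray('side',(297.2,129.2),18);s2=ray('side',(338,137.5),18);print('side',s1,s2)
V=[s1,s2]
# try pose overlay
pose=(594.,-496.,0.03)
overlay(im,'top',[(VBASE,pose,0,(0,255,0))],(400,155,510,260),'pics/v3.png',5)
overlay(D['im']['side'],'side',[(VBASE,pose,0,(0,255,0))],(270,60,380,160),'pics/v4.png',5)
A=np.hstack([cv2.imread('pics/v3.png')[:500],cv2.imread('pics/v4.png')[:500]]);cv2.imwrite('pics/v5.png',cv2.resize(A,None,fx=.72,fy=.72))
E
```

```text
far corner [ 704.52605746 -433.52432738]
[ 691.5 -430.6]
[ 657.9 -430.1]
[ 624.5 -429.7]
[ 585.7 -429.2]
side [ 698.05741278 -428.17651736] [ 516.51439214 -422.02699322]
```

View pics/v5.png

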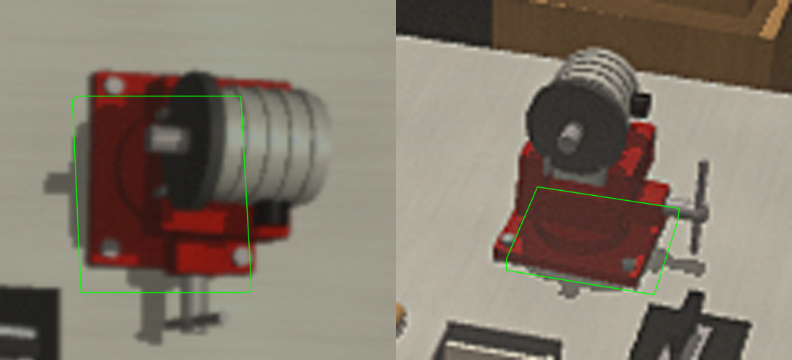

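```bash
python3 - <<'E'
from ov import *
import pickle
D=pickle.load(open('d0.pkl','rb'));im=D['im']
for p in((425.1,175.2),(424,229),):print(ray('top',p,18),)
for k,pose in enumerate([(610.,-504.,-0.02),(610.,-504.,0.02)]):
    overlay(im['top'],'top',[(VBASE,pose,0,(0,255,0))],(400,155,510,260),'pics/v3.png',5)
    overlay(im['side'],'side',[(VBASE,pose,0,(0,255,0))],(270,60,380,160),'pics/v4.png',5)
    A=np.hstack([cv2.imread('pics/v3.png')[:500],cv2.imread('pics/v4.png')[:500]]);cv2.imwrite(f'pics/v6_{k}.png',cv2.resize(A,None,fx=.72,fy=.72))
B=np.vstack([cv2.imread(f'pics/v6_{k}.png')[:300] for k in(0,1)]);cv2.imwrite('pics/v7.png',B)
E
```

```text
[ 702.10899773 -431.60651379]
[ 522.97086197 -425.63978458]
```

View pics/v7.png

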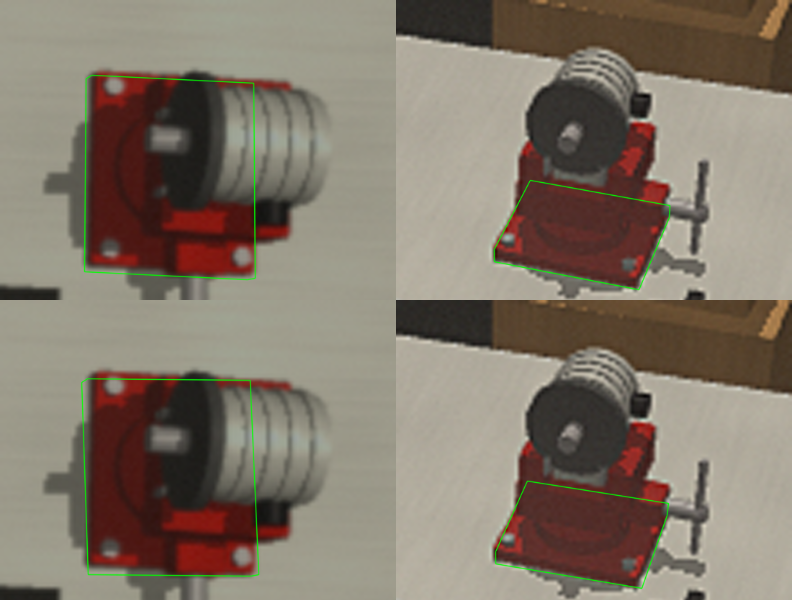

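```bash
python3 - <<'E'
from plan import *
plan([(490,-200,190,-1.575),(540,-65,190,-1.575),(590,75,190,-1.57),(640,85,100,-1.565),(640,85,1,-1.565)])
E
```

```text
t 33.27 pos [ 447.2 -319.2  189.6] rpy [-1.5959  0.0052 -1.5758] gap 85.7 F [-0.4  0.6  0.6]
[-0.5972, -0.0019, 0.2111] yaw -0.0003 | dist 127 turn -0.0deg
[-0.676, -0.0, 0.2472] yaw -0.0 | dist 144 turn -0.0deg
[-0.701, -0.0, 0.2471] yaw -0.0016 | dist 149 turn -0.3deg
[-0.0498, 0.45, 0.25] yaw -0.0016 | dist 103 turn -0.3deg
[0.0, 0.495, 0.0] yaw -0.0 | dist 99 turn -0.0deg
```

Emit:
send_rows:
  deltas:
    - {"linear": [-0.15, 0, 0.05], "yaw": 0}
    - {"linear": [-0.3, 0, 0.1], "yaw": 0}
    - {"linear": [-0.45, 0, 0.16], "yaw": 0}
    - {"linear": [-0.6, 0, 0.21], "yaw": 0}
    - {"linear": [-0.6, 0, 0.21], "yaw": 0}

```text
clock: 33.68
tool_pos: [490.7, -194.4, 188.0]
orientation: [-1.597, 0.009, -1.57]
contact_force: [-0.3, -0.6, 0.1]
finger_gap: 85.4
```

Emit:
send_rows:
  deltas:
    - {"linear": [-0.17, 0, 0.06], "yaw": 0}
    - {"linear": [-0.34, 0, 0.12], "yaw": 0}
    - {"linear": [-0.5, 0, 0.18], "yaw": 0}
    - {"linear": [-0.676, 0, 0.247], "yaw": 0}
    - {"linear": [-0.676, 0, 0.247], "yaw": 0}

```text
clock: 34.1
tool_pos: [541.0, -53.6, 186.8]
orientation: [-1.598, 0.013, -1.563]
contact_force: [-0.4, -0.3, 0.4]
finger_gap: 85.4
```

Emit:
send_rows:
  deltas:
    - {"linear": [-0.17, 0, 0.06], "yaw": 0}
    - {"linear": [-0.34, 0, 0.12], "yaw": 0}
    - {"linear": [-0.5, 0, 0.18], "yaw": 0}
    - {"linear": [-0.7, 0, 0.247], "yaw": 0}
    - {"linear": [-0.7, 0, 0.247], "yaw": 0}

```text
clock: 34.52
tool_pos: [590.0, 92.5, 185.8]
orientation: [-1.599, 0.017, -1.557]
contact_force: [-0.7, -1.4, -0.0]
finger_gap: 85.3
```

```bash
python3 - <<'E'
from plan import *
plan([(640,85,100,-1.565),(640,85,1,-1.565)])
E
```

```text
t 34.52 pos [590.   92.5 185.8] rpy [-1.599   0.0173 -1.5569] gap 85.3 F [-0.7 -1.4 -0. ]
[0.0409, 0.429, 0.2493] yaw 0.0026 | dist 100 turn 0.5deg
[0.0, 0.495, 0.0] yaw -0.0 | dist 99 turn -0.0deg
```

Emit:
send_rows:
  deltas:
    - {"linear": [0.01, 0.1, 0.06], "yaw": 0.001}
    - {"linear": [0.02, 0.2, 0.13], "yaw": 0.002}
    - {"linear": [0.03, 0.32, 0.2], "yaw": 0.003}
    - {"linear": [0.03, 0.43, 0.25], "yaw": 0.003}
    - {"linear": [0.03, 0.43, 0.25], "yaw": 0.003}

```text
clock: 34.93
tool_pos: [635.0, 87.3, 90.6]
orientation: [-1.611, 0.016, -1.567]
contact_force: [-2.7, -0.2, -0.5]
finger_gap: 85.2
```

```bash
python3 - <<'E'
from status import *
im,o=stat('g')
overlay(im['side'],'side',[(TRAY,o['tray'][0],0,(0,255,255))],(180,100,400,300),'pics/i1.png',3)
plan([(638,85,3,-1.565)])
E
```

```text
tray 0.76 ([640.8, -146.1, 0.0232], 0.862)
plate 0.90 [ 641.1 -108.9] tray x 1.2 y 37.2
plate 0.85 [510.6 628.6] tray x -112.2 y 777.5
plate 0.70 [ 644.4 -210. ] tray x 2.2 y -64.0
plate 0.56 [375.2 628.9] tray x -247.5 y 781.0
plate 0.55 [639.7 -20. ] tray x 1.8 y 126.1
t 35.13 pos [638.   88.2  99.8] rpy [-1.5975  0.017  -1.5666] gap 85.5 F [-0.1  0.3  0.5]
[0.016, 0.484, -0.0001] yaw -0.0005 | dist 97 turn -0.1deg
```

View pics/i1.png

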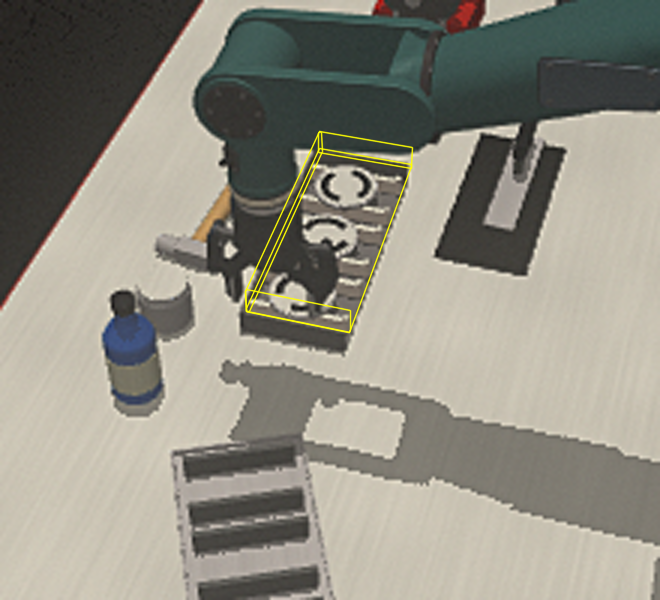

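Emit:
send_rows:
  deltas:
    - {"linear": [0.004, 0.1, 0], "yaw": 0}
    - {"linear": [0.008, 0.22, 0], "yaw": 0}
    - {"linear": [0.012, 0.34, 0], "yaw": 0}
    - {"linear": [0.014, 0.43, 0], "yaw": 0}
    - {"linear": [0.014, 0.47, 0], "yaw": 0}

```text
clock: 35.55
tool_pos: [634.4, 86.8, 5.0]
orientation: [-1.599, 0.017, -1.567]
contact_force: [0.2, -0.5, -1.0]
finger_gap: 85.7
```

```bash
python3 - <<'E'
from status import *
im={n:get_image(n) for n in CAM}
p,a,s=cur()
overlay(im['side'],'side',[(TRAY,(640,-112.5,.026),0,(0,255,255)),([box(-57,57,-11,11,14,40)],(p[0],p[1],a+np.pi/2),0,(0,0,255))],(200,120,400,290),'pics/i2.png',4)
plan([(638,60,3,-1.565)])
E
```

```text
t 35.65 pos [634.8  86.9   5.6] rpy [-1.5987  0.0169 -1.5665] gap 85.0 F [0.3 1.  0. ]
[0.1346, 0.0132, 0.0153] yaw -0.0005 | dist 27 turn -0.1deg
```

View pics/i2.png

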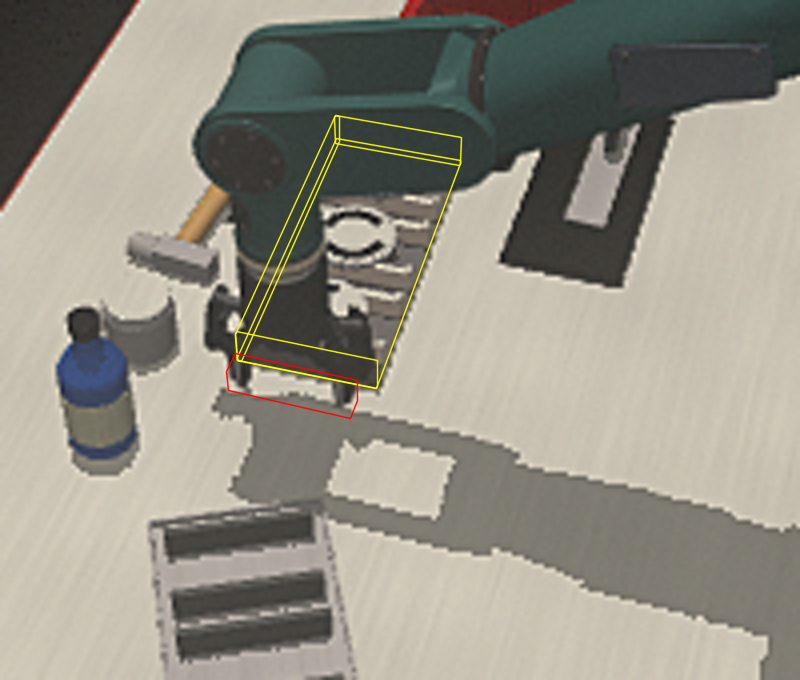

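Emit:
send_rows:
  deltas:
    - {"linear": [0.03, 0.005, 0.002], "yaw": 0}
    - {"linear": [0.07, 0.01, 0.005], "yaw": 0}
    - {"linear": [0.1, 0.01, 0.008], "yaw": 0}
    - {"linear": [0.12, 0.01, 0.01], "yaw": 0}
    - {"linear": [0.125, 0.01, 0.01], "yaw": 0}

```text
clock: 36.07
tool_pos: [637.6, 60.6, 4.2]
orientation: [-1.597, 0.017, -1.568]
contact_force: [1.1, -0.0, 0.7]
finger_gap: 85.6
```

Emit:
send_rows:
  deltas:
    - {"linear": [0.01, 0, 0.002], "yaw": 0}
    - {"linear": [0.025, 0, 0.003], "yaw": 0}
    - {"linear": [0.045, 0, 0.004], "yaw": 0}
    - {"linear": [0.07, 0, 0.005], "yaw": 0}
    - {"linear": [0.1, 0, 0.006], "yaw": 0}

```text
clock: 36.48
tool_pos: [639.2, 44.1, 4.1]
orientation: [-1.596, 0.022, -1.566]
contact_force: [1.1, 8.5, -0.2]
finger_gap: 85.4
```

```bash
python3 - <<'E'
from status import *
im={n:get_image(n) for n in CAM}
p,a,s=cur()
overlay(im['side'],'side',[(TRAY,(640,-112.5,.026),0,(0,255,255))],(200,120,400,290),'pics/i3.png',4)
plan([(638,-60,5,-1.575)])
E
```

```text
t 36.58 pos [639.2  42.4   4.1] rpy [-1.5961  0.0201 -1.5673] gap 85.4 F [0.4 3.7 0. ]
[0.512, -0.0047, -0.008] yaw 0.0025 | dist 102 turn 0.4deg
```

View pics/i3.png

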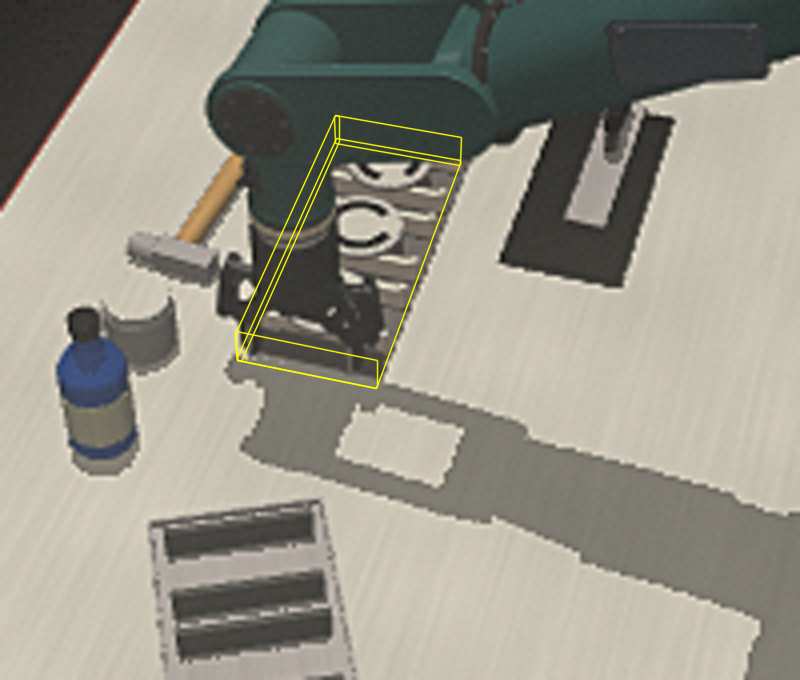

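Emit:
send_rows:
  deltas:
    - {"linear": [0.02, 0, -0.002], "yaw": 0.0005}
    - {"linear": [0.06, 0, -0.004], "yaw": 0.001}
    - {"linear": [0.11, 0, -0.006], "yaw": 0.002}
    - {"linear": [0.17, 0, -0.007], "yaw": 0.0025}
    - {"linear": [0.23, 0, -0.008], "yaw": 0.0025}

```text
clock: 37.0
tool_pos: [638.3, 0.4, 4.1]
orientation: [-1.595, 0.027, -1.573]
contact_force: [0.4, 11.2, 3.1]
finger_gap: 85.6
```

Emit:
send_rows:
  deltas:
    - {"linear": [0.05, 0, 0], "yaw": 0}
    - {"linear": [0.1, 0, 0], "yaw": 0}
    - {"linear": [0.15, 0, 0], "yaw": 0}
    - {"linear": [0.19, 0, 0], "yaw": 0}
    - {"linear": [0.22, 0, 0], "yaw": 0}

```text
clock: 37.42
tool_pos: [638.7, -39.9, 4.2]
orientation: [-1.594, 0.034, -1.573]
contact_force: [-0.6, 11.1, 5.9]
finger_gap: 85.3
```

```bash
python3 - <<'E'
from status import *
im={n:get_image(n) for n in CAM}
p,a,s=cur()
T=(640,p[1]-11-160,a+np.pi/2)
V=(611,-504,-.03)
overlay(im['side'],'side',[(TRAY,T,0,(0,255,255)),(VBASE,V,0,(0,255,0))],(220,80,400,250),'pics/i4.png',4.4)
overlay(im['top'],'top',[(TRAY,T,0,(0,255,255)),(VBASE,V,0,(0,255,0))],(290,150,490,280),'pics/i5.png',4)
plan([(638,-98,5,-1.59)])
E
```

```text
t 37.52 pos [638.8 -41.4   4.1] rpy [-1.5937  0.0313 -1.5731] gap 85.6 F [-0.2  6.5  3.8]
[0.2831, -0.0045, -0.0033] yaw 0.0054 | dist 57 turn 1.0deg
```

View pics/i4.png

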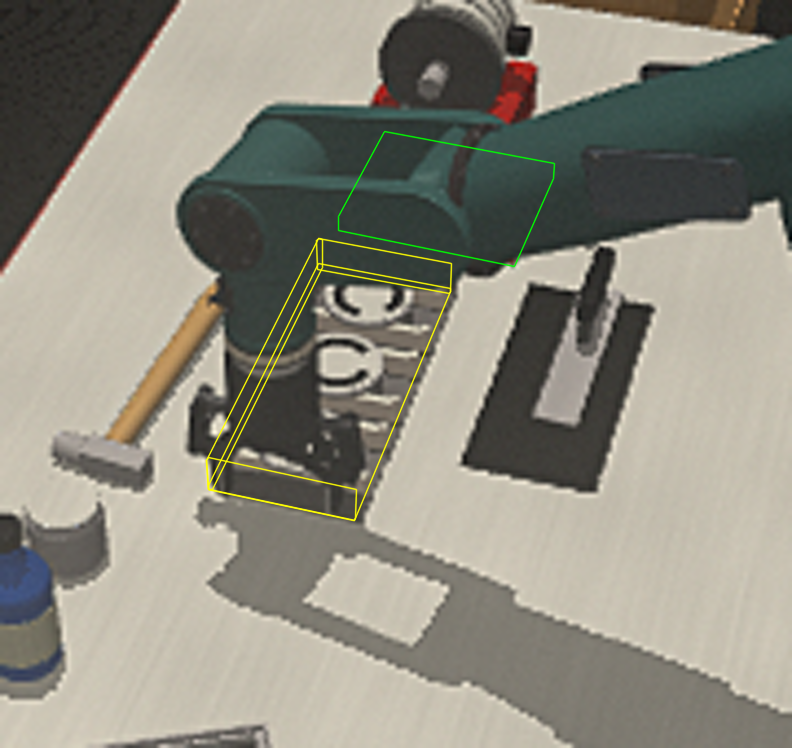

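View pics/i5.png

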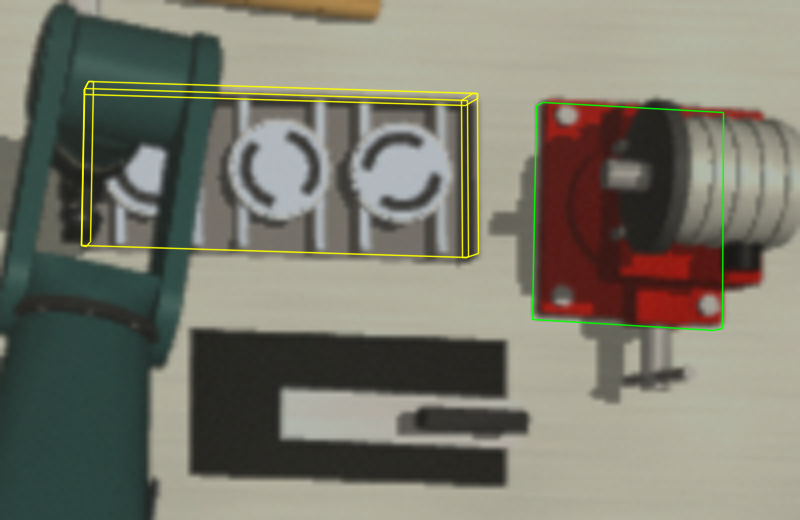

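Emit:
send_rows:
  deltas:
    - {"linear": [0.02, -0.002, 0], "yaw": 0.001}
    - {"linear": [0.06, -0.004, 0], "yaw": 0.003}
    - {"linear": [0.11, -0.004, 0], "yaw": 0.005}
    - {"linear": [0.15, -0.004, 0], "yaw": 0.0055}
    - {"linear": [0.18, -0.004, 0], "yaw": 0.0055}

```text
clock: 37.93
tool_pos: [638.9, -74.1, 4.2]
orientation: [-1.594, 0.037, -1.589]
contact_force: [-0.5, 10.8, 2.5]
finger_gap: 85.3
```

Emit:
send_rows:
  deltas:
    - {"linear": [0.01, 0, 0], "yaw": 0}
    - {"linear": [0.02, 0, 0], "yaw": 0}
    - {"linear": [0.035, 0, 0], "yaw": 0}
    - {"linear": [0.05, 0, 0], "yaw": 0}
    - {"linear": [0.06, 0, 0], "yaw": 0}

```text
clock: 38.35
tool_pos: [639.0, -82.5, 4.3]
orientation: [-1.594, 0.043, -1.588]
contact_force: [-0.3, 10.0, 3.2]
finger_gap: 85.0
```

```bash
python3 - <<'E'
from status import *
im={n:get_image(n) for n in CAM}
p,a,s=cur()
T=(640,p[1]-11-160,a+np.pi/2)
V=(611,-504,-.03)
overlay(im['top'],'top',[(TRAY,T,0,(0,255,255)),(VBASE,V,0,(0,255,0))],(370,150,470,240),'pics/i6.png',7)
plan([(638,-98,5,-1.59)])
E
```

```text
t 38.45 pos [638.9 -82.9   4.3] rpy [-1.5941  0.0425 -1.5887] gap 85.5 F [0.3 8.1 2.3]
[0.0756, -0.0036, -0.0033] yaw 0.0004 | dist 15 turn 0.1deg
```

View pics/i6.png

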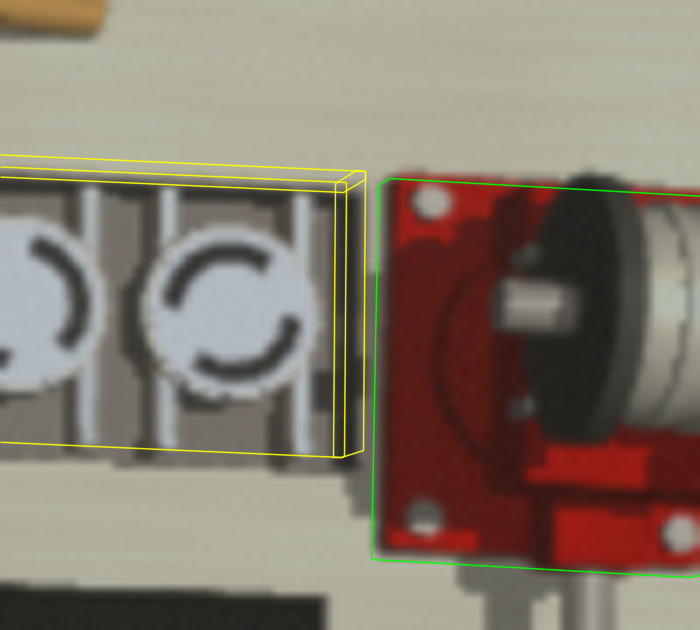

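Emit:
send_rows:
  deltas:
    - {"linear": [0.01, 0, 0], "yaw": 0}
    - {"linear": [0.02, 0, 0], "yaw": 0}
    - {"linear": [0.03, 0, 0], "yaw": 0}
    - {"linear": [0.04, 0, 0], "yaw": 0}
    - {"linear": [0.05, 0, 0], "yaw": 0}

```text
clock: 38.87
tool_pos: [639.0, -89.1, 4.4]
orientation: [-1.594, 0.049, -1.588]
contact_force: [0.0, 10.1, 2.8]
finger_gap: 85.6
```

Emit:
send_rows:
  deltas:
    - {"linear": [0.008, 0, 0], "yaw": 0}
    - {"linear": [0.014, 0, 0], "yaw": 0}
    - {"linear": [0.02, 0, 0], "yaw": 0}

```text
clock: 39.12
tool_pos: [638.9, -89.9, 4.5]
orientation: [-1.594, 0.054, -1.587]
contact_force: [-1.1, 9.5, 1.6]
finger_gap: 85.7
```

```bash
python3 - <<'E'
from status import *
im={n:get_image(n) for n in CAM}
p,a,s=cur()
T=(637,p[1]-11-160,a+np.pi/2)
V=(611,-504,-.03)
overlay(im['top'],'top',[(TRAY,T,0,(0,255,255)),(VBASE,V,0,(0,255,0))],(370,150,470,240),'pics/i7.png',7)
plan([(638,-98,5,-1.59)])
E
```

```text
t 39.22 pos [638.9 -90.2   4.5] rpy [-1.5943  0.0539 -1.587 ] gap 85.3 F [-0.9  9.2  2.4]
[0.0392, -0.0027, -0.004] yaw 0.0009 | dist 8 turn 0.2deg
```

View pics/i7.png

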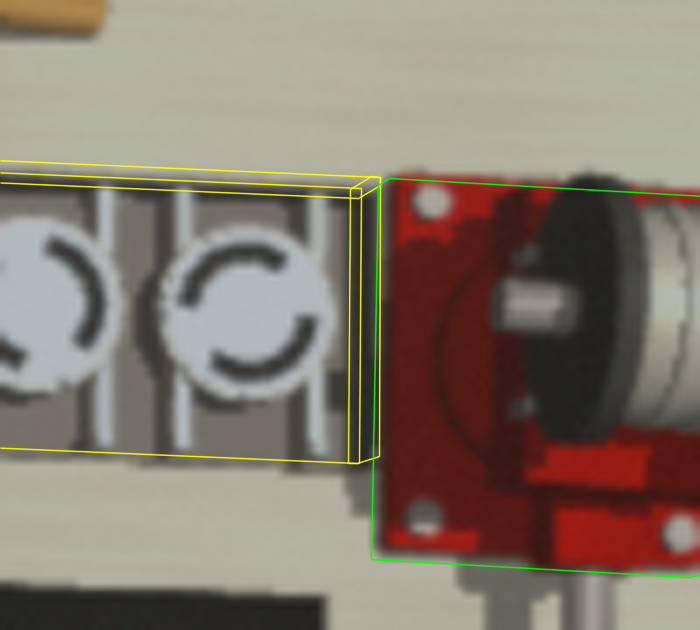

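Emit:
send_rows:
  deltas:
    - {"linear": [0.012, 0, 0], "yaw": 0}
    - {"linear": [0.024, 0, 0], "yaw": 0}
    - {"linear": [0.036, 0, 0], "yaw": 0}
    - {"linear": [0.045, 0, 0], "yaw": 0}
    - {"linear": [0.045, 0, 0], "yaw": 0}

```text
clock: 39.63
tool_pos: [639.0, -96.3, 4.5]
orientation: [-1.594, 0.059, -1.586]
contact_force: [-0.5, 9.1, 3.4]
finger_gap: 85.1
```

Emit:
send_rows:
  deltas:
    - {"linear": [0.012, 0, 0], "yaw": 0}
    - {"linear": [0.024, 0, 0], "yaw": 0}
    - {"linear": [0.03, 0, 0], "yaw": 0}
    - {"linear": [0.03, 0, 0], "yaw": 0}

```text
clock: 39.97
tool_pos: [639.0, -98.0, 4.6]
orientation: [-1.594, 0.067, -1.586]
contact_force: [-0.3, 11.6, 2.6]
finger_gap: 85.3
```

```bash
python3 - <<'E'
from status import *
im={n:get_image(n) for n in CAM}
p,a,s=cur()
T=(637,p[1]-12-160,a+np.pi/2)
V=(611,-505,-.03)
overlay(im['top'],'top',[(TRAY,T,0,(0,255,255)),(VBASE,V,0,(0,255,0))],(370,150,470,240),'pics/i8.png',7)
plan([(638,-98,5,-1.59)])
E
```

```text
t 40.07 pos [639.  -98.    4.6] rpy [-1.5944  0.0662 -1.5856] gap 85.4 F [ 0.1 12.1  2.6]
[0.0001, -0.002, -0.0051] yaw 0.0014 | dist 1 turn 0.3deg
```

View pics/i8.png

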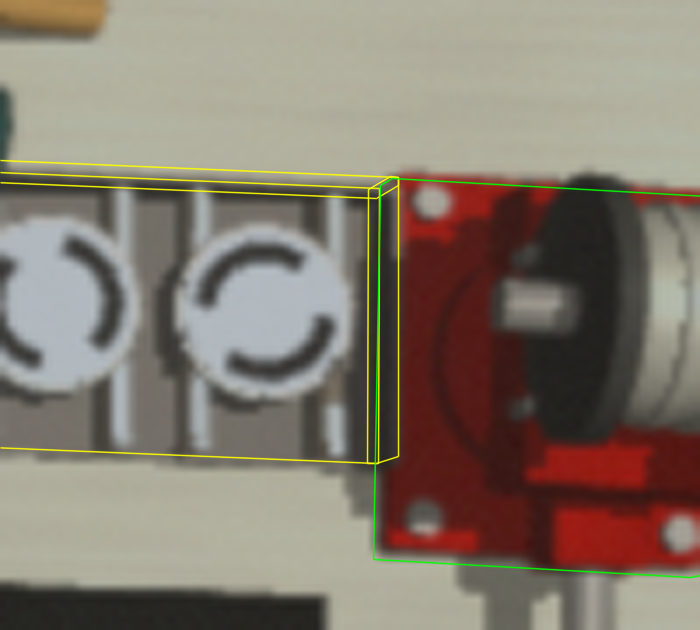

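Emit:
send_rows:
  deltas:
    - {"linear": [0.012, 0, 0], "yaw": 0}
    - {"linear": [0.024, 0, 0], "yaw": 0}
    - {"linear": [0.036, 0, 0], "yaw": 0}
    - {"linear": [0.036, 0, 0], "yaw": 0}

```text
clock: 40.4
tool_pos: [639.0, -97.8, 4.7]
orientation: [-1.595, 0.079, -1.585]
contact_force: [-0.3, 19.5, 2.8]
finger_gap: 85.6
```

Emit:
send_rows:
  deltas:
    - {"linear": [-0.03, 0, 0], "yaw": 0}
    - {"linear": [-0.08, 0, 0], "yaw": 0}
    - {"linear": [-0.15, 0, 0], "yaw": 0}
    - {"linear": [-0.22, 0, 0], "yaw": 0}
    - {"linear": [-0.25, 0, 0], "yaw": 0}

```text
clock: 40.82
tool_pos: [639.8, -46.1, 9.0]
orientation: [-1.595, 0.08, -1.583]
contact_force: [-0.4, 0.9, 1.4]
finger_gap: 85.2
```

Emit:
send_rows:
  deltas:
    - {"linear": [0, -0.2, 0], "yaw": 0}
    - {"linear": [0, -0.4, 0], "yaw": 0}
    - {"linear": [0, -0.6, 0], "yaw": 0}
    - {"linear": [0, -0.8, 0], "yaw": 0}
    - {"linear": [0, -0.9, 0], "yaw": 0}

```text
clock: 41.23
tool_pos: [645.9, -61.0, 195.4]
orientation: [-1.585, 0.077, -1.583]
contact_force: [0.0, -0.1, 0.6]
finger_gap: 85.7
```

```bash
python3 - <<'E'
from status import *
plan([])
im,o=stat('g')
S=silhouettes('lifter','top');r=S[0]['region'].astype(float);L=fit({'top':r},BLADE,(440,-345,1.57),3);print('lifter',S[0]['score'],L)
S=silhouettes('lifter','side');r=S[0]['region'].astype(float);L2=fit({'side':r},BLADE,(440,-345,1.57),3);print('lifter',S[0]['score'],L2)
M=(445.5,-273.3,1.568);V=(611,-505,-.03)
its=[(TRAY,o['tray'][0],0,(0,255,255)),(BLADE,L[0],3,(0,0,255)),(MAT,M,0,(255,0,255)),(VBASE,V,0,(0,255,0))]
overlay(im['side'],'side',its,(240,80,400,220),'pics/j1.png',4.9)
overlay(im['top'],'top',its,(310,150,490,290),'pics/j2.png',4.3)
plan([])
E
```

```text
t 41.23 pos [645.9 -61.  195.4] rpy [-1.5853  0.0768 -1.5828] gap 85.7 F [ 0.  -0.1  0.6]
tray 0.97 ([633.1, -271.6, -0.0102], 0.996)
plate 0.92 [ 638.2 -368.2] tray x 6.1 y -96.5
plate 0.90 [509.3 628.5] tray x -133.0 y 898.8
plate 0.65 [ 639.  -152.8] tray x 4.7 y 118.9
plate 0.59 [376.  629.8] tray x -266.3 y 898.7
plate 0.57 [ 636.5 -268.1] tray x 3.3 y 3.5
lifter 0.87 ([436.9, -361.6, 1.5559], 0.115)
lifter 0.86 ([435.7, -362.7, 1.5741], 0.149)
t 41.53 pos [642.8 -60.1 185.8] rpy [-1.5991  0.0801 -1.5837] gap 85.6 F [-0.2  0.1 -0.9]
```

View pics/j1.png

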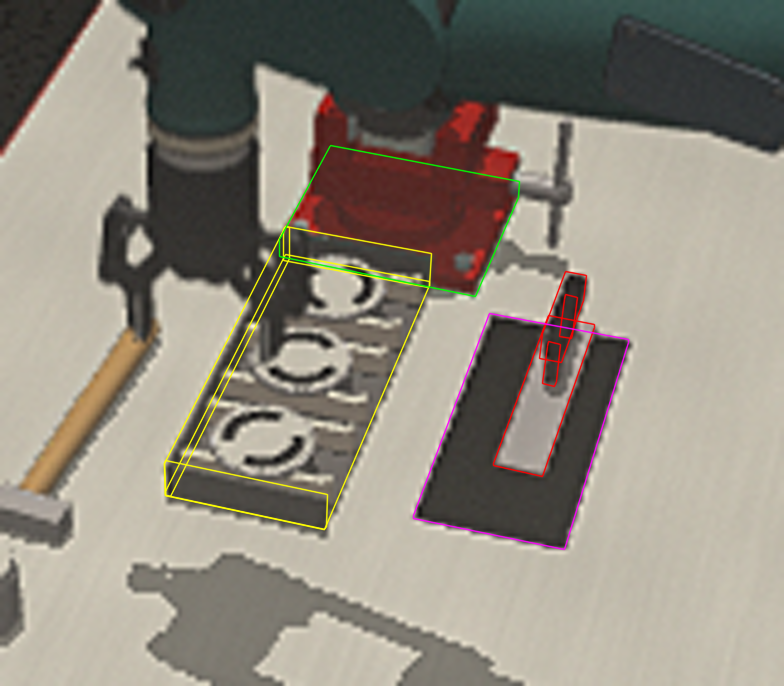

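View pics/j2.png

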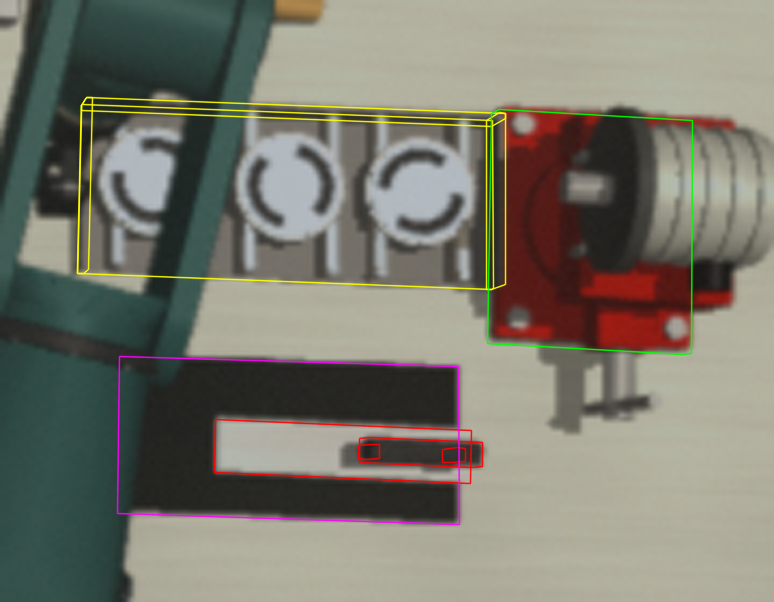

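```bash
cat > tp.py <<'E'
from plan import *
from scipy.spatial.transform import Rotation as Ro
def full(dests):
    """deltas using the full measured orientation for each successive waypoint (shift only + yaw)"""
    s=read_state();p=np.array(s['tool_pos']);o=np.array(s['orientation'])
    print('t',round(s['clock'],2),p.round(1),o.round(4),'F',np.round(s['contact_force'],1),'gap',round(s['finger_gap'],1))
    R=Ro.from_euler('xyz',o).as_matrix()
    for d in dests:
        dl=R.T@(np.array(d[:3])-p)/200;y=-w(d[3]-o[2])/np.pi
        print(dl.round(3).tolist(),'yaw',round(y,4))
        p=np.array(d[:3],float);R=R@Ro.from_rotvec([0,y*np.pi,0]).as_matrix();o=Ro.from_matrix(R).as_euler('xyz')
E
python3 - <<'E'
from tp import *
full([(570,-160,185,-1.577),(500,-262,185,-1.577),(438,-360,150,-1.577),(438,-361,30,-1.577)])
E
```

```text
t 41.53 [642.8 -60.1 185.8] [-1.5991  0.0801 -1.5837] F [-0.2  0.1 -0.9] gap 85.6
[0.503, -0.026, -0.359] yaw -0.0021
[0.511, -0.031, -0.348] yaw 0.0
[0.504, 0.143, -0.303] yaw -0.0
[0.053, 0.597, 0.017] yaw 0.0
```

Emit:
send_rows:
  deltas:
    - {"linear": [0.12, -0.006, -0.09], "yaw": 0}
    - {"linear": [0.25, -0.013, -0.18], "yaw": -0.001}
    - {"linear": [0.38, -0.02, -0.27], "yaw": -0.002}
    - {"linear": [0.5, -0.026, -0.36], "yaw": -0.002}
    - {"linear": [0.5, -0.026, -0.36], "yaw": -0.002}

```text
clock: 41.95
tool_pos: [566.0, -163.1, 182.3]
orientation: [-1.605, 0.079, -1.583]
contact_force: [0.5, 0.7, 0.1]
finger_gap: 85.0
```

Emit:
send_rows:
  deltas:
    - {"linear": [0.12, -0.007, -0.09], "yaw": 0}
    - {"linear": [0.25, -0.015, -0.18], "yaw": 0}
    - {"linear": [0.38, -0.023, -0.27], "yaw": 0}
    - {"linear": [0.51, -0.031, -0.35], "yaw": 0}
    - {"linear": [0.51, -0.031, -0.35], "yaw": 0}

```text
clock: 42.37
tool_pos: [491.8, -267.9, 180.3]
orientation: [-1.61, 0.079, -1.589]
contact_force: [0.4, -0.0, 0.0]
finger_gap: 85.2
```

```bash
python3 - <<'E'
from tp import *
full([(438,-360,150,-1.577),(438,-361,30,-1.577)])
E
```

```text
t 42.37 [ 491.8 -267.9  180.3] [-1.6103  0.0791 -1.589 ] F [ 0.4 -0.   0. ] gap 85.2
[0.476, 0.125, -0.256] yaw -0.0038
[0.053, 0.597, 0.023] yaw 0.0
```

Emit:
send_rows:
  deltas:
    - {"linear": [0.12, 0.01, -0.06], "yaw": -0.001}
    - {"linear": [0.25, 0.03, -0.13], "yaw": -0.003}
    - {"linear": [0.37, 0.05, -0.2], "yaw": -0.004}
    - {"linear": [0.46, 0.06, -0.25], "yaw": -0.004}
    - {"linear": [0.476, 0.06, -0.256], "yaw": -0.004}

```text
clock: 42.78
tool_pos: [436.3, -362.3, 159.7]
orientation: [-1.614, 0.082, -1.58]
contact_force: [0.1, 0.8, -0.3]
finger_gap: 85.3
```

```bash
python3 - <<'E'
from tp import *
from look import *
full([]);get_image('top');full([]);get_image('side');full([(438,-360,150,-1.577)])
E
```

```text
t 42.78 [ 436.3 -362.3  159.7] [-1.6139  0.0823 -1.58  ] F [ 0.1  0.8 -0.3] gap 85.3
t 42.83 [ 437.2 -361.6  160.3] [-1.6126  0.0826 -1.5793] F [-0.4 -0.4  0.5] gap 85.4
t 42.88 [ 438.2 -360.6  161. ] [-1.6112  0.0826 -1.5778] F [-0.5  0.4  0.2] gap 85.5
[0.002, 0.055, 0.001] yaw -0.0003
```

Emit:
send_rows:
  deltas:
    - {"linear": [0, -0.2, 0], "yaw": 0}
    - {"linear": [0, -0.4, 0], "yaw": 0}

```text
clock: 43.05
tool_pos: [440.5, -363.6, 235.8]
orientation: [-1.62, 0.093, -1.577]
contact_force: [2.5, -0.4, 1.1]
finger_gap: 85.3
```

Emit:
send_rows:
  deltas:
    - {"linear": [0, 0, 0], "yaw": 0}

```text
clock: 43.13
tool_pos: [443.9, -364.8, 245.3]
orientation: [-1.608, 0.082, -1.574]
contact_force: [0.7, 0.3, 2.6]
finger_gap: 85.3
```

Emit:
send_rows:
  deltas:
    - {"linear": [0, 0, 0], "yaw": 0}

```text
clock: 43.22
tool_pos: [445.3, -363.5, 245.8]
orientation: [-1.607, 0.082, -1.572]
contact_force: [0.4, -0.1, -2.2]
finger_gap: 85.4
```

Emit:
send_rows:
  deltas:
    - {"linear": [0, 0, 0], "yaw": 0}

```text
clock: 43.3
tool_pos: [446.8, -362.6, 247.3]
orientation: [-1.604, 0.08, -1.57]
contact_force: [-0.4, -0.2, -0.2]
finger_gap: 85.5
```

Emit:
send_rows:
  deltas:
    - {"linear": [0, 0.2, 0], "yaw": 0}

```text
clock: 43.38
tool_pos: [449.5, -361.6, 215.8]
orientation: [-1.591, 0.068, -1.567]
contact_force: [1.0, -1.7, 1.4]
finger_gap: 85.6
```

Emit:
send_rows:
  deltas:
    - {"linear": [0, 0.2, 0], "yaw": 0}

```text
clock: 43.47
tool_pos: [450.0, -358.3, 175.9]
orientation: [-1.588, 0.065, -1.566]
contact_force: [-0.1, -0.0, -1.0]
finger_gap: 85.0
```

Emit:
send_rows:
  deltas:
    - {"linear": [0, 0.1, 0], "yaw": 0}

```text
clock: 43.55
tool_pos: [449.0, -354.4, 151.4]
orientation: [-1.591, 0.069, -1.564]
contact_force: [0.2, 0.8, -0.2]
finger_gap: 85.5
```

Emit:
send_rows:
  deltas:
    - {"linear": [0, 0, 0], "yaw": 0}
    - {"linear": [0, 0, 0], "yaw": 0}

```text
clock: 43.72
tool_pos: [448.1, -352.0, 148.3]
orientation: [-1.596, 0.075, -1.563]
contact_force: [0.4, 0.1, -0.2]
finger_gap: 85.5
```

Emit:
send_rows:
  deltas:
    - {"linear": [0, 0.2, 0], "yaw": 0}

```text
clock: 43.8
tool_pos: [452.1, -353.6, 119.6]
orientation: [-1.582, 0.061, -1.562]
contact_force: [0.7, -0.7, 2.3]
finger_gap: 85.5
```

```bash
python3 - <<'E'
from tp import *
full([(437,-361.5,70,-1.575)])
E
```

```text
t 43.8 [ 452.1 -353.6  119.6] [-1.5818  0.0607 -1.562 ] F [ 0.7 -0.7  2.3] gap 85.5
[0.054, 0.246, -0.073] yaw 0.0041
```

Emit:
send_rows:
  deltas:
    - {"linear": [0.02, 0.12, -0.03], "yaw": 0.002}
    - {"linear": [0.04, 0.18, -0.06], "yaw": 0.004}
    - {"linear": [0.054, 0.21, -0.073], "yaw": 0.004}
    - {"linear": [0.054, 0.22, -0.073], "yaw": 0.004}
    - {"linear": [0.054, 0.22, -0.073], "yaw": 0.004}

```text
clock: 44.22
tool_pos: [437.5, -362.7, 76.3]
orientation: [-1.581, 0.059, -1.575]
contact_force: [0.3, 0.0, -0.7]
finger_gap: 85.5
```

```bash
python3 - <<'E'
from tp import *
from look import *
get_image('top');full([(437,-361.5,31,-1.575)])
S=silhouettes('lifter','side');r=S[0]['region'].astype(float)
print(S[0]['score'],r.sum(),fit({'side':r},BLADE,(437,-362,1.57),3))
E
```

```text
t 44.27 [ 437.9 -362.8   76.8] [-1.5804  0.0588 -1.5748] F [ 0.1  0.6 -0.8] gap 85.7
[0.007, 0.229, -0.002] yaw 0.0001
0.86 343.0 ([435.1, -363.8, 1.5464], 0.129)
```

Emit:
send_rows:
  deltas:
    - {"linear": [0.002, 0.06, -0.002], "yaw": 0}
    - {"linear": [0.004, 0.12, -0.003], "yaw": 0}
    - {"linear": [0.006, 0.18, -0.003], "yaw": 0}
    - {"linear": [0.007, 0.22, -0.003], "yaw": 0}
    - {"linear": [0.007, 0.229, -0.003], "yaw": 0}

```text
clock: 44.73
tool_pos: [435.6, -359.9, 28.0]
orientation: [-1.584, 0.063, -1.575]
contact_force: [-0.7, 1.1, -0.3]
finger_gap: 85.5
```

Emit:
send_rows:
  deltas:
    - {"linear": [0, 0, 0], "yaw": 0}
    - {"linear": [0, 0, 0], "yaw": 0}
    - {"linear": [0, 0, 0], "yaw": 0}
    - {"linear": [0, 0, 0], "yaw": 0}
    - {"linear": [0, 0, 0], "yaw": 0}
  jaw: 1
  squeeze: 80

```text
clock: 45.15
tool_pos: [435.9, -360.2, 28.6]
orientation: [-1.583, 0.062, -1.575]
contact_force: [0.4, -0.3, -0.5]
finger_gap: 25.7
```

Emit:
send_rows:
  deltas:
    - {"linear": [0, 0, 0], "yaw": 0}
    - {"linear": [0, 0, 0], "yaw": 0}
    - {"linear": [0, 0, 0], "yaw": 0}
    - {"linear": [0, 0, 0], "yaw": 0}
    - {"linear": [0, 0, 0], "yaw": 0}

```text
clock: 45.57
tool_pos: [436.2, -360.6, 29.0]
orientation: [-1.582, 0.061, -1.575]
contact_force: [-0.3, -1.1, 0.5]
finger_gap: 17.1
```

```bash
python3 - <<'E'
from tp import *
s=read_state();p=s['tool_pos']
full([(p[0],p[1],p[2]+6,-1.575),(p[0]+8,p[1]+40,p[2]+6,-1.575)])
E
```

```text
t 45.57 [ 436.2 -360.6   29. ] [-1.5824  0.0607 -1.5747] F [-0.3 -1.1  0.5] gap 17.1
[-0.002, -0.03, -0.0] yaw 0.0001
[-0.2, 0.012, 0.039] yaw -0.0
```

Emit:
send_rows:
  deltas:
    - {"linear": [-0.001, -0.012, 0], "yaw": 0}
    - {"linear": [-0.002, -0.028, 0], "yaw": 0}
    - {"linear": [-0.002, -0.04, 0], "yaw": 0}
    - {"linear": [-0.002, -0.04, 0], "yaw": 0}
    - {"linear": [-0.002, -0.04, 0], "yaw": 0}

```text
clock: 45.98
tool_pos: [436.3, -360.7, 37.1]
orientation: [-1.582, 0.061, -1.575]
contact_force: [-0.2, -0.3, -3.0]
finger_gap: 16.9
```

Emit:
send_rows:
  deltas:
    - {"linear": [-0.02, 0.001, 0.004], "yaw": 0}
    - {"linear": [-0.06, 0.004, 0.012], "yaw": 0}
    - {"linear": [-0.12, 0.007, 0.024], "yaw": 0}
    - {"linear": [-0.17, 0.01, 0.034], "yaw": 0}
    - {"linear": [-0.2, 0.012, 0.04], "yaw": 0}

```text
clock: 46.4
tool_pos: [444.6, -318.4, 36.8]
orientation: [-1.583, 0.062, -1.573]
contact_force: [-0.2, -0.6, -2.4]
finger_gap: 16.9
```

```bash
python3 - <<'E'
from tp import *
from look import *
get_image('top');get_image('side')
full([(444.5,-320.5,31,-1.575)])
E
```

```text
t 46.5 [ 444.6 -318.8   36.9] [-1.5828  0.0613 -1.5724] F [-0.6 -0.3 -2.5] gap 17.3
[0.01, 0.029, -0.0] yaw 0.0008
```

Lower to z≈29.3 and release.

Emit:
send_rows:
  deltas:
    - {"linear": [0.002, 0.01, 0], "yaw": 0}
    - {"linear": [0.004, 0.02, 0], "yaw": 0}
    - {"linear": [0.005, 0.03, 0], "yaw": 0}
    - {"linear": [0.005, 0.036, 0], "yaw": 0}
    - {"linear": [0.005, 0.038, 0], "yaw": 0}

```text
clock: 46.92
tool_pos: [444.3, -319.6, 29.1]
orientation: [-1.583, 0.061, -1.573]
contact_force: [-0.9, 0.0, 0.1]
finger_gap: 16.9
```

```bash
python3 - <<'E'
from tp import *
from look import *
im=get_image('side');full([])
overlay(im,'side',[],(300,100,400,210),'pics/k1.png',5)
E
```

```text
t 46.97 [ 444.3 -319.6   29.1] [-1.5831  0.0614 -1.573 ] F [-0.4  0.2 -2.2] gap 17.1
```

View pics/k1.png

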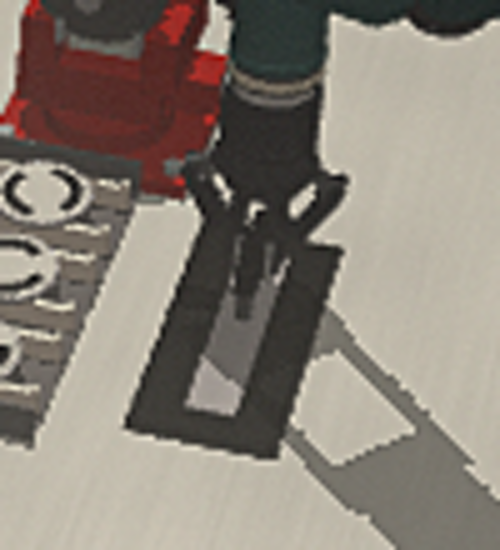

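Emit:
send_rows:
  deltas:
    - {"linear": [0, 0, 0], "yaw": 0}
    - {"linear": [0, 0, 0], "yaw": 0}
    - {"linear": [0, 0, 0], "yaw": 0}
    - {"linear": [0, 0, 0], "yaw": 0}
    - {"linear": [0, 0, 0], "yaw": 0}
  jaw: -1

```text
clock: 47.38
tool_pos: [444.5, -319.8, 29.4]
orientation: [-1.583, 0.061, -1.573]
contact_force: [-0.1, 0.4, -0.0]
finger_gap: 76.2
```

Emit:
send_rows:
  deltas:
    - {"linear": [0, 0, 0], "yaw": 0}
    - {"linear": [0, 0, 0], "yaw": 0}
    - {"linear": [-0.001, -0.02, 0], "yaw": 0}
    - {"linear": [-0.005, -0.08, 0], "yaw": 0}
    - {"linear": [-0.01, -0.16, -0.002], "yaw": 0}

```text
clock: 47.8
tool_pos: [443.7, -319.0, 61.1]
orientation: [-1.585, 0.063, -1.573]
contact_force: [-0.7, -0.2, 0.4]
finger_gap: 85.7
```

Emit:
send_rows:
  deltas:
    - {"linear": [-0.012, -0.2, 0], "yaw": 0}
    - {"linear": [-0.024, -0.4, 0], "yaw": 0}
    - {"linear": [-0.036, -0.6, 0], "yaw": 0}
    - {"linear": [-0.045, -0.75, 0], "yaw": 0}
    - {"linear": [-0.048, -0.8, 0], "yaw": 0}

```text
clock: 48.22
tool_pos: [447.9, -321.1, 229.7]
orientation: [-1.575, 0.055, -1.572]
contact_force: [0.8, -0.9, 0.4]
finger_gap: 85.6
```

```bash
python3 - <<'E'
from tp import *
full([(330,-150,230,-1.57),(270,0,230,-1.57)])
E
```

```text
t 48.22 [ 447.9 -321.1  229.7] [-1.5753  0.0546 -1.5723] F [ 0.8 -0.9  0.4] gap 85.6
[-0.853, 0.048, -0.59] yaw -0.0007
[-0.749, 0.042, -0.299] yaw 0.0
```

Move clear for an unobstructed check.

Emit:
send_rows:
  deltas:
    - {"linear": [-0.16, 0.009, -0.11], "yaw": 0}
    - {"linear": [-0.33, 0.018, -0.23], "yaw": 0}
    - {"linear": [-0.5, 0.028, -0.35], "yaw": 0}
    - {"linear": [-0.67, 0.038, -0.47], "yaw": 0}
    - {"linear": [-0.8, 0.045, -0.56], "yaw": 0}

```text
clock: 48.63
tool_pos: [334.1, -158.4, 229.9]
orientation: [-1.576, 0.055, -1.572]
contact_force: [0.6, -0.3, 0.6]
finger_gap: 85.4
```

Emit:
send_rows:
  deltas:
    - {"linear": [-0.16, 0.009, 0], "yaw": 0}
    - {"linear": [-0.33, 0.018, 0], "yaw": 0}
    - {"linear": [-0.5, 0.028, 0], "yaw": 0}
    - {"linear": [-0.65, 0.036, 0], "yaw": 0}
    - {"linear": [-0.7, 0.04, 0], "yaw": 0}

```text
clock: 49.05
tool_pos: [333.4, -15.0, 230.1]
orientation: [-1.575, 0.057, -1.568]
contact_force: [-0.9, -0.1, 0.1]
finger_gap: 85.2
```

```bash
python3 - <<'E'
from status import *
plan([])
im,o=stat('g')
S=silhouettes('lifter','top');r=S[0]['region'].astype(float);L=fit({'top':r},BLADE,(445,-320,1.57),3);print('lifter',S[0]['score'],L)
S=silhouettes('lifter','side');r=S[0]['region'].astype(float);L2=fit({'side':r},BLADE,(445,-320,1.57),3);print('lifter',S[0]['score'],L2)
S=silhouettes('tray','side');r=S[0]['region'].astype(float);print('tray side',fit({'side':r},TRAY,(634,-270,-.01)))
M=(445.5,-273.3,1.568);V=(611,-505,-.03)
its=[(TRAY,o['tray'][0],0,(0,255,255)),(BLADE,L[0],3,(0,0,255)),(MAT,M,0,(255,0,255)),(VBASE,V,0,(0,255,0))]
overlay(im['side'],'side',its,(180,60,400,270),'pics/l1.png',3.5)
overlay(im['top'],'top',its,(220,120,490,290),'pics/l2.png',2.9)
plan([])
E
```

```text
t 49.05 pos [333.4 -15.  230.1] rpy [-1.5746  0.057  -1.5681] gap 85.2 F [-0.9 -0.1  0.1]
tray 0.75 ([634.1, -269.5, -0.0171], 0.586)
plate 0.87 [ 633.6 -367.3] tray x 1.1 y -97.8
plate 0.82 [ 635.8 -164.4] tray x -0.1 y 105.1
plate 0.82 [510.1 628.5] tray x -139.3 y 895.7
plate 0.74 [ 636.1 -269.3] tray x 2.0 y 0.3
plate 0.70 [376.1 631.5] tray x -273.4 y 896.4
lifter 0.44 ([511.5, -294.5, 0.9049], 2.931)
lifter 0.51 ([445.0, -320.2, 1.5792], 0.642)
tray side ([630.2, -269.2, -0.0112], 0.608)
t 49.4 pos [334.3 -19.  229.6] rpy [-1.5762  0.0552 -1.5739] gap 85.5 F [-0.3 -0.1  0.5]
```

View pics/l1.png

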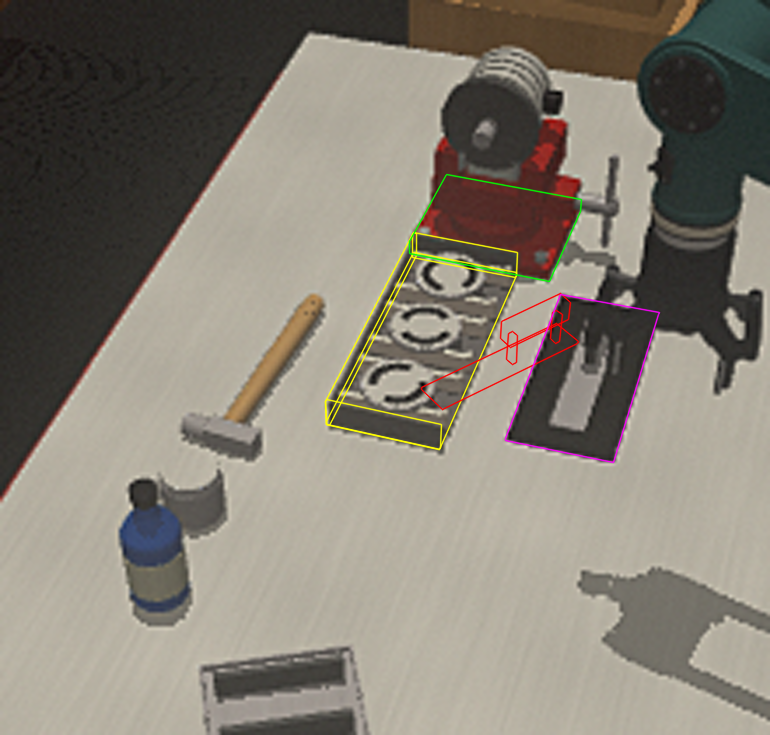

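View pics/l2.png

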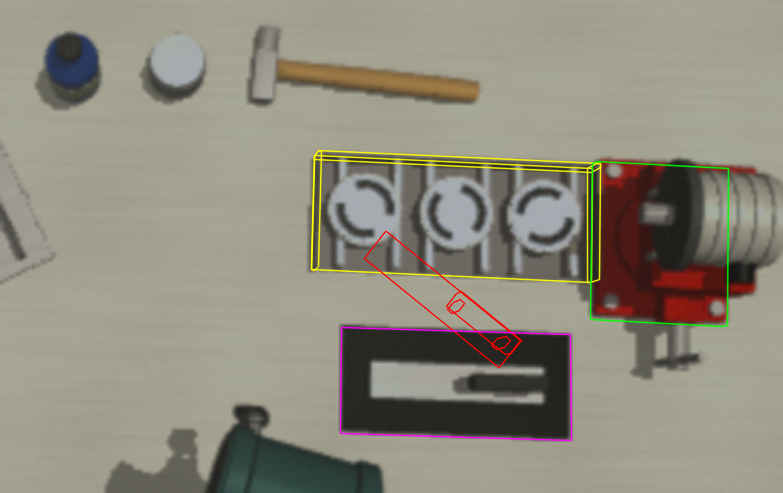

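```bash
python3 - <<'E'
from cell import *
print(job_done())
print(read_state()['clock'])
E
```

```text
the job is handed in; nothing more can be done
None
the job is handed in; nothing more can be done
```

The job is handed in at about 49 s on the clock. All three port plates are on the tray, the tray is against the vice, and the lifter is back on the mat.

**Plates:** I carried each one over on the lifter's blade and set one on each rail pair. In the last pictures they lie flat, within about 2 mm of the tray's mid-line lengthwise and 5 mm of their lane middles. I left the brown and pink look-alikes alone.

**Tray:** I pushed it along the bench with the open fingers until the push force rose from about 10 N to 19.5 N with no further movement. The last fit puts its end at the vice base face, square within about 0.02 rad, with middles about 20 to 25 mm apart along the face.

**Lifter:** After I first laid it down, it was found moved about 35 to 40 mm lengthwise, probably by the expected knock. I picked it up and laid it again. The last top picture and side-camera fit show it flat on the mat, within a few millimetres of the centre.

**Checks that disagreed:**
- The last top-camera lifter outline was wrong (score 0.44, poor fit), so I set it aside in favour of the picture and the side fit.
- One tray fit taken while the arm blocked the view was off by about 3 cm, and I ignored it.
- The tool built up a tilt of up to about 5° during the push, and about 3° remained at hand-in.

The oil bottle, hammer and grease tin look unmoved in the last pictures.

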